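Load the indexing dial from the safety hooks

TASK

Load every part hanging on the safety hooks into the rotary dial: press the part back against its hook's sprung keeper until it is clear of the hook's nib, lift it over the nib and draw it off the hook's tip, and seat it flat and fully home in the empty nest at the load station (the one next to the red marker block on the robot's side), with its notch over the nest's red dowel. After each part, turn the dial counter-clockwise (seen from above) by its blue posts to the next detent, so that an empty nest comes to the load station; never put or handle a part in a nest away from the load station. When all the parts are in and an empty nest faces the load station, drop the red locking collar over the spigot in the middle of the dial and leave everything else on the bench alone.

Things in the scene. Friction and masses are not known exactly. Their poses are not given: they have to be found in the camera images.
- partA_grip (a point): Part A, blue, 0.3 kg, may be absent; B, C alike. Plate 56x56x12 mm with a steel bail on it; may hang either way round. Point: mid-bail, 70 mm above the plate's underside. z up; +x to the plate's notched edge (notch 14 wide, 15 deep, yellow beside it). Grip across y from above: the bail's upright flats are 50 over their outer faces, 18 wide (x), 6 thick, to 90 high; round 8 mm crossbar along y, axis at 86.
- partB_grip (a point): Part B, green, shaped like part A, may be absent: same point and axes (mid-bail, 70 mm above the plate's underside, +x to the notched edge).
- partC_grip (a point): Part C, orange, shaped like part A, may be absent: same point and axes (mid-bail, 70 mm above the plate's underside, +x to the notched edge).
- hook0 (a point): Seat of hook 0 (yellow): top of its level arm, 14 mm wide, 12 thick, 150 up. x: along the arm, away from the robot. The tip is 14 mm to -x; a nib over the seat (11 to 17 mm above the arm) ends 8 mm to +x. A crossbar comes up once its centre is over 12 mm to +x (16 good, 22 most); then, raised 18 to 30 mm, the bail is drawn to -x off the tip until the whole part is clear. Rack rail: from 70 mm on, no higher.
- hook1 (a point): Seat of hook 1, like hook 0, 120 mm from the next: top of its arm where a crossbar rests, x along the arm away from its tip.
- hook2 (a point): Seat of hook 2, like hook 0, 120 mm from the next: top of its arm where a crossbar rests, x along the arm away from its tip.
- keeper0 (a joint): Red sprung keeper of hook 0 (all alike): a flap across the arm behind the crossbar, face 9 mm along +x from the seat point, top 23 mm above the arm, hinged 25 mm below the arm's top. 0 closed, grows to 0.75 rad as it is pressed along +x; takes 1 N to start, about 3 N at 0.4 rad, and springs shut.
- keeper1 (a joint): Red sprung keeper of hook 1, like keeper 0, rad: 0 closed, grows as it is pressed back.
- keeper2 (a joint): Red sprung keeper of hook 2, like keeper 0, rad: 0 closed, grows as it is pressed back.
- nest0 (a point): Nest 0 of the dial: centre of the floor (42 mm above the bench) of a square pocket 61 mm wide with black walls, upright to 7 mm and flared outward to 20 mm high (73 mm wide there). Its red dowel, 8 mm thick, 24 mm high with a tapered tip, stands 23 mm farther out from the dial's centre, so a part's notched edge must point straight outward. Nests lie 85 mm from the dial's centre, 90 degrees apart, numbered counter-clockwise seen from above.
- nest1 (a point): Nest 1 of the dial: centre of the floor (42 mm above the bench) of a square pocket 61 mm wide with black walls, upright to 7 mm and flared outward to 20 mm high (73 mm wide there). Its red dowel, 8 mm thick, 24 mm high with a tapered tip, stands 23 mm farther out from the dial's centre, so a part's notched edge must point straight outward. Nests lie 85 mm from the dial's centre, 90 degrees apart, numbered counter-clockwise seen from above.
- nest2 (a point): Nest 2 of the dial: centre of the floor (42 mm above the bench) of a square pocket 61 mm wide with black walls, upright to 7 mm and flared outward to 20 mm high (73 mm wide there). Its red dowel, 8 mm thick, 24 mm high with a tapered tip, stands 23 mm farther out from the dial's centre, so a part's notched edge must point straight outward. Nests lie 85 mm from the dial's centre, 90 degrees apart, numbered counter-clockwise seen from above.
- nest3 (a point): Nest 3 of the dial: centre of the floor (42 mm above the bench) of a square pocket 61 mm wide with black walls, upright to 7 mm and flared outward to 20 mm high (73 mm wide there). Its red dowel, 8 mm thick, 24 mm high with a tapered tip, stands 23 mm farther out from the dial's centre, so a part's notched edge must point straight outward. Nests lie 85 mm from the dial's centre, 90 degrees apart, numbered counter-clockwise seen from above.
- post0 (a point): One of four upright blue posts for turning the dial, 16 mm thick, 65 mm high, 145 mm from the dial's centre, each midway between two nests, this one 45 degrees clockwise of nest 0 (so the other three are 90, 180 and 270 degrees round the centre from this one); this point is on its axis, 15 mm below its top.
- dial (a joint): Turn of the aluminium dial (330 mm across, top 42 mm above the bench), rad, grows counter-clockwise seen from above, limited to -0.2..7.9. Starts near 0. Detents at every multiple of pi/2; leaving one takes about 5 N at a post, and it pulls itself in from 0.05 rad away.
- load (a point): Load station, fixed: where a nest's floor centre lies when the dial rests in a detent with that nest on the robot's side (x of this frame points from here to the dial's centre). A red marker block stands outside the dial's rim there.
- dial_centre (a point): Centre of the dial, fixed, at its top face, 42 mm above the bench.
- spigot (a point): Foot of the spigot in the middle of the dial: top of the 40 mm thick central hub, 75 mm above the dial's top; the collar rests here. The spigot is 17 mm thick and 26 mm high with a tapered tip.
- collar_mid (a point): Red locking collar lying flat on the bench: a ring 40 mm outside, 22 mm inside, 20 mm high, 80 g. This point is its centre, half-way up (10 mm); z is its axis.
- screwbin: Bystander: open blue bin 100 x 140 x 55 mm, origin under its centre.
- offcut: Bystander: offcut of aluminium profile 100 x 30 x 30 mm, long along its x, origin under its centre.
- oil: Bystander: white oil bottle, 52 mm across, 140 mm high, origin under its centre.
Things that resemble listed ones, but are neither listed nor needed, are in the scene too. Of the things that look like the part that bears collar_mid, take the one that is farthest from the robot's base at the start. Leave any purple look-alike of the part that bears partB_grip alone.

How it is judged (in metres and radians):
On the way, in this order (a step that is already met when the one before it is completed fails the run):
1. a hook's keeper is pressed well open (value of joint any of keeper0, keeper1, keeper2 above 0.25 rad), for 0.05 s.
2. a first part sits fully home in the nest at the load station, let go ((((height (world z) of partA_grip between 0.107 and 0.1165 m and angle between partA_grip's own z axis and vertical below 0.06 rad and (horizontal distance between partA_grip and nest0 below 0.006 m or horizontal distance between partA_grip and nest1 below 0.006 m or horizontal distance between partA_grip and nest2 below 0.006 m or horizontal distance between partA_grip and nest3 below 0.006 m)) and horizontal distance between partA_grip and load below 0.015 m and contact force between the fingers and partA below 0.1 N) or ((height (world z) of partB_grip between 0.107 and 0.1165 m and angle between partB_grip's own z axis and vertical below 0.06 rad and (horizontal distance between partB_grip and nest0 below 0.006 m or horizontal distance between partB_grip and nest1 below 0.006 m or horizontal distance between partB_grip and nest2 below 0.006 m or horizontal distance between partB_grip and nest3 below 0.006 m)) and horizontal distance between partB_grip and load below 0.015 m and contact force between the fingers and partB below 0.1 N) or ((height (world z) of partC_grip between 0.107 and 0.1165 m and angle between partC_grip's own z axis and vertical below 0.06 rad and (horizontal distance between partC_grip and nest0 below 0.006 m or horizontal distance between partC_grip and nest1 below 0.006 m or horizontal distance between partC_grip and nest2 below 0.006 m or horizontal distance between partC_grip and nest3 below 0.006 m)) and horizontal distance between partC_grip and load below 0.015 m and contact force between the fingers and partC below 0.1 N))), for 0.2 s.
3. the dial has been turned one position on, into its detent (value of joint dial above 1.51 rad and (value of joint dial between -0.06 and 0.06 rad or value of joint dial between 1.5108 and 1.6308 rad or value of joint dial between 3.0816 and 3.2016 rad or value of joint dial between 4.6524 and 4.7724 rad or value of joint dial between 6.2232 and 6.3432 rad or value of joint dial between 7.794 and 7.914 rad)), for 0.2 s.
4. every part is fully home in a nest, an empty nest is at the load station and the dial rests in a detent (height (world z) of partA_grip between 0.107 and 0.1165 m and angle between each of partA_grip, partB_grip, partC_grip's own z axis and vertical below 0.06 rad and (horizontal distance between partA_grip and nest0 below 0.006 m or horizontal distance between partA_grip and nest1 below 0.006 m or horizontal distance between partA_grip and nest2 below 0.006 m or horizontal distance between partA_grip and nest3 below 0.006 m) and height (world z) of partB_grip between 0.107 and 0.1165 m and (horizontal distance between partB_grip and nest0 below 0.006 m or horizontal distance between partB_grip and nest1 below 0.006 m or horizontal distance between partB_grip and nest2 below 0.006 m or horizontal distance between partB_grip and nest3 below 0.006 m) and height (world z) of partC_grip between 0.107 and 0.1165 m and (horizontal distance between partC_grip and nest0 below 0.006 m or horizontal distance between partC_grip and nest1 below 0.006 m or horizontal distance between partC_grip and nest2 below 0.006 m or horizontal distance between partC_grip and nest3 below 0.006 m) and horizontal distance between each of partA_grip, partB_grip, partC_grip and load above 0.05 m and (value of joint dial between -0.06 and 0.06 rad or value of joint dial between 1.5108 and 1.6308 rad or value of joint dial between 3.0816 and 3.2016 rad or value of joint dial between 4.6524 and 4.7724 rad or value of joint dial between 6.2232 and 6.3432 rad or value of joint dial between 7.794 and 7.914 rad)), for 0.2 s.
5. the collar is down over the spigot (horizontal distance between collar_mid and spigot below 0.006 m and z of collar_mid in the frame of spigot between 0.005 and 0.013 m and angle between collar_mid's own z axis and vertical below 0.1 rad), for 0.2 s.
At the end, for the whole second after the job is handed in: Every part present sits flat in a nest (within 6 mm of its centre, less than 4.5 mm high, tilt under 0.06 rad), none of them at the load station; the dial rests within 0.06 rad of a detent; the collar sits on the hub round the spigot (within 6 mm, less than 3 mm high); all at rest and released (all of step 4 and all of step 5 and velocity of joint dial below 0.05 rad/s and linear speed of each of collar, partA, partB, partC below 0.02 m/s); the robot touches nothing.
It fails at once if a part down on the dial is handled away from the load station ((contact force between the fingers and partA above 3 N and horizontal distance between partA_grip and load above 0.05 m and horizontal distance between partA_grip and dial_centre below 0.125 m and height (world z) of partA_grip below 0.125 m) or (contact force between the fingers and partB above 3 N and horizontal distance between partB_grip and load above 0.05 m and horizontal distance between partB_grip and dial_centre below 0.125 m and height (world z) of partB_grip below 0.125 m) or (contact force between the fingers and partC above 3 N and horizontal distance between partC_grip and load above 0.05 m and horizontal distance between partC_grip and dial_centre below 0.125 m and height (world z) of partC_grip below 0.125 m)).
It fails at once if the screw bin, the profile offcut or the oil bottle is pushed away (distance of any of screwbin, offcut, oil from where it was at the start of the episode above 0.03 m).
Of partA, partB, partC only 2 to 3 are there at a start; the rules pass over those that are not, and their reading is None.
At some moment in a run one of collar may be knocked a few centimetres aside while the robot is not near it.
It also fails if it takes over 210 s, if anything falls off the work surface, if the arm or the gripper's body presses on something with over 40 N, if the wrist force passes 120 N, or if a joint passes its speed limit or range.

ROBOT

A 6-joint arm with a two-finger parallel gripper is mounted at the origin on the work surface. World frame = base frame: x ahead of the robot, y to its left, z up, the work surface at z = 0. Lengths are in mm, angles in rad, forces in N, time in s.
With the tool pointing down it reaches from about 350 to 850 mm from the base axis. Payload 8.1 kg.
Tool frame: the origin (TCP) lies at the very end of the fingers, on their centre line; the grasp point (between the pads) lies 19 mm behind it (arm.hold_point_z is the y of the grasp point in the tool frame, in mm); y points along the fingers, x is the direction in which the jaws open and shut, and the axes are right-handed (so a half turn about y gives the same grasp; the last joint's range is limited). The gripper opens to 85 mm and grips with 20 to 120 N. Pads are 22 mm wide; open, the fingers measure 114 mm over their backs; the gripper's body (76 mm by 85 mm) begins 54 mm behind the grasp point. The pads swing forward as they close: fully open they stand 13 mm farther back than shut.
Start: joints at [1.125, 0.13, 1.488, -0, 1.523, -0.085], TCP at [211.793, 561.381, 231.292] pointing down, gripper open.
Joint ranges: [-2.96, 2.96], [-0.89, 2.26], [0.02, 2.5], [-1.34, 4.48], [0, 2.73], [-2.66, 2.66]. Speed limits (rad/s): [2.39, 2.39, 2.79, 3.14, 3.14, 3.14].

INTERFACE

Orientations are given as [roll, pitch, yaw] about the fixed x, y, z axes, in that order (R = Rz(yaw) Ry(pitch) Rx(roll)).
In Python, from cell import arm gives the robot as it stands.
- The arm moves only by the tool arm_command, never from a script. Its arguments are lists of equal length, an entry for each row: "dp": the shift along the tool's x, y, z in m, a list of three; "twist": the turn, a rotation vector about the tool's x, y, z in degrees, a list of three; "hand": the closure, from 0 (fully open) to 1 (shut). A call has exactly 5 rows; each row shifts and turns the pose as measured when the row begins, along the tool's axes as they then stand; what a row does not reach is not made up. A row lasts 1/12 s, in which the tool goes at most 41.7 mm and 7.16 degrees, less where a joint would pass 70% of its speed; a pose out of reach is approached as far as the arm can. A call with a gripper value outside its range is refused whole. The fingers move at their own pace and stop on an object; "grip_force" is the grip in N (left out, the last holds). Time passes only in rows, so rows that do not move let the fingers close, or fill a call up. It gives the time, the measured TCP pose, the force and the opening at its end, in the units of the state.
- arm.observe(): the state, without advancing time (a new reading comes with each control period).
- arm.capture(name): name is "scene" or "top" or "wrist"; returns a dict with "pixels" (384x512x3 uint8, red, green, blue), "range_z" (384x512 float32, mm along the optical axis (not along the pixel's ray), 0 where there is no reading), "fx", "fy", "cx", "cy" (pixels), "extrinsics" (4x4, takes a point from world to camera coordinates). Camera axes: x right, y down, z forward; pixel columns grow to the right and rows downward; lengths in mm; the calibration is good to about 2 mm. A picture is of the moment at which its call begins.
- arm.hand_in(): hands the job in, once; it reports no verdict.
The state is a dict: "t": time; "joint_pos": joint angles; "joint_vel": joint speeds; "joint_torque": joint torques, N m; "eef_pos": TCP position; "orientation": TCP orientation; "wrist_force": force on the tool from outside, world axes, zero at the start; "moment": the same for the moment, N m; "finger_gap": finger opening in mm.
Only numpy, scipy, OpenCV 4.12 (cv2) and the standard library are available. Lean on these libraries where they do the work, as an engineer would, in place of code of your own. Each camera call takes 0.05 s, during which the arm holds its last target.

## Working session

There is one attempt and no reset: what is moved stays moved. The work goes in short steps, Python scripts to look and compute and a tool call to move; the robot and the scene stay as the last step left them, time stands still between calls to the robot, and variables do not carry over. Pictures are saved under pics/ and viewed, and the job is handed in when it is done.

Besides the shell and the picture viewer there is one more tool, called after ">>>" by a JSON object that holds its "api" and its "payload", one argument or row to a line. arm_command: Moves the arm, as the interface text tells. Its arguments: {"type":"object","properties":{"dp":{"type":"array","items":{"type":"array","items":{"type":"number"}}},"twist":{"type":"array","items":{"type":"array","items":{"type":"number"}}},"hand":{"type":"array","items":{"type":"number"}},"grip_force":{"type":"number"}},"required":["dp","twist","hand"]}

```bash
ls; mkdir -p pics; python3 - <<'E'
from cell import arm
import cv2,numpy as np
print(arm.observe(), arm.hold_point_z)
for n in ["scene","top","wrist"]:
    c=arm.capture(n); cv2.imwrite(f"pics/{n}0.png",c["pixels"][:,:,::-1]); print(n,c["fx"],c["fy"],c["cx"],c["cy"]);print(np.round(c["extrinsics"],3).tolist())
    np.savez(f"{n}0.npz",**c)
E
```

```text
pics
{'t': 0.0, 'joint_pos': array([ 1.12463351e+00,  1.31150273e-01,  1.48929964e+00, -2.77006871e-05,
        1.52301763e+00, -8.54001481e-02]), 'joint_vel': array([ 3.71734533e-04,  7.05644068e-05, -1.28982313e-05,  4.94671143e-04,
       -4.27467099e-04, -7.71719248e-04]), 'joint_torque': array([-1.37152034e-03, -5.69387913e+01, -5.00560176e+01, -3.55941884e-04,
        1.44190222e-02, -3.02859455e-06]), 'eef_pos': array([211.53680478, 560.86964887, 230.23977016]), 'orientation': array([-1.57066397,  0.00187042,  1.21003513]), 'wrist_force': array([ 0.5423395 , -0.25083707,  0.65320862]), 'moment': array([-0.02772133, -0.02975156,  0.03703096]), 'finger_gap': 85.31445705492841} -18.700000000000003
scene 487.08876335490515 487.08876335490515 257.3982235689271 199.48655488803124
[[-0.619, 0.786, -0.009, 384.052], [0.604, 0.468, -0.645, -243.903], [-0.503, -0.405, -0.764, 1641.475], [0.0, 0.0, 0.0, 1.0]]
top 464.6967833490018 464.6967833490018 244.70416136809874 192.13631964549742
[[0.005, -1.0, -0.022, -22.19], [-0.994, -0.003, -0.109, 573.988], [0.109, 0.022, -0.994, 1358.984], [0.0, 0.0, 0.0, 1.0]]
wrist 337.9751668680962 337.9751668680962 253.19010322152073 186.3193621110174
[[0.354, 0.935, -0.002, -599.814], [0.902, -0.34, 0.266, -33.422], [0.249, -0.096, -0.964, 379.841], [0.0, 0.0, 0.0, 1.0]]
```

View pics/scene0.png

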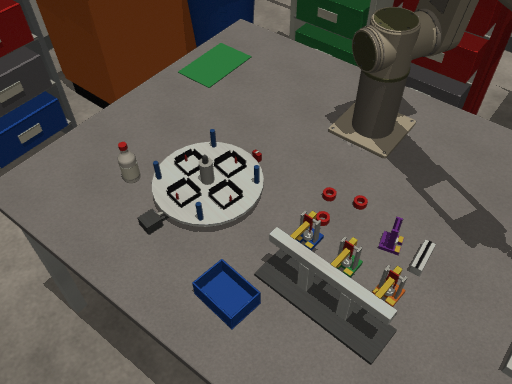

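View pics/top0.png

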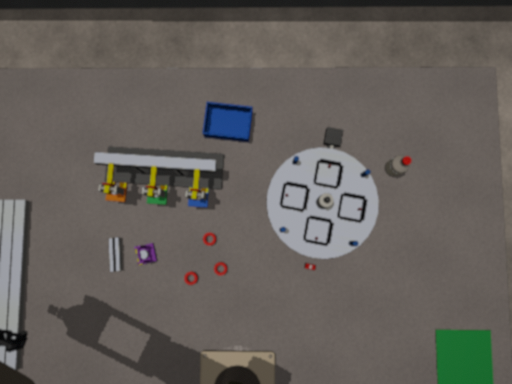

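View pics/wrist0.png

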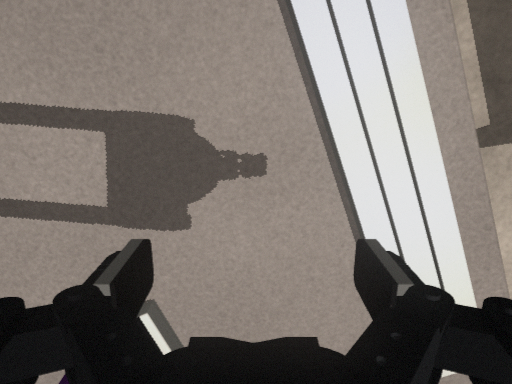

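```bash
cat > h.py <<'E'
import numpy as np,cv2
from cell import arm
def cap(n,save=None):
    c=arm.capture(n)
    if save: cv2.imwrite(f"pics/{save}.png",c["pixels"][:,:,::-1])
    return c
def cloud(c):
    z=c["range_z"].astype(float);v,u=np.indices(z.shape)
    P=np.stack([(u-c["cx"])/c["fx"]*z,(v-c["cy"])/c["fy"]*z,z],-1)
    E=np.array(c["extrinsics"]);return (P-E[:3,3])@E[:3,:3]
def ray(c,u,v,h):
    E=np.array(c["extrinsics"]);R=E[:3,:3];o=-R.T@E[:3,3]
    d=R.T@np.array([(u-c["cx"])/c["fx"],(v-c["cy"])/c["fy"],1.]);return o+d*(h-o[2])/d[2]
def proj(c,p):
    E=np.array(c["extrinsics"]);q=E[:3,:3]@np.array(p,float)+E[:3,3];return c["fx"]*q[0]/q[2]+c["cx"],c["fy"]*q[1]/q[2]+c["cy"]
def hsv(c): return cv2.cvtColor(c["pixels"],cv2.COLOR_RGB2HSV)
def mask(c,col):
    H=hsv(c);h,s,v=[H[...,i].astype(int) for i in range(3)]
    R={'red':((h<6)|(h>172)),'orange':(h>=7)&(h<20),'yellow':(h>=21)&(h<34),'green':(h>45)&(h<85),'blue':(h>100)&(h<125),'purple':(h>130)&(h<160)}[col]
    return R&(s>110)&(v>40)
def blobs(m,amin=5):
    n,l,st,ce=cv2.connectedComponentsWithStats(m.astype(np.uint8))
    return [(l==i,st[i,4],ce[i]) for i in range(1,n) if st[i,4]>=amin]
E
cat > m0.py <<'E'
from h import *
for n in ["top","scene"]:
    c=dict(np.load(f"{n}0.npz"));P=cloud(c)
    for col in ['red','orange','yellow','green','blue','purple']:
        for m,a,ce in blobs(mask(c,col),6):
            q=P[m];q=q[c["range_z"][m]>0]
            print(n,col,a,np.round(ce),np.round(np.median(q,0)),"zmax",round(q[:,2].max()),"ext",np.round(np.ptp(q,axis=0)))
E
python3 m0.py
python3 - <<'E'
import cv2
a=cv2.imread('pics/top0.png')
cv2.imwrite('pics/topd.png',cv2.resize(a[120:280,255:415],None,fx=3.7,fy=3.7,interpolation=cv2.INTER_CUBIC))
cv2.imwrite('pics/topr.png',cv2.resize(a[140:290,80:240],None,fx=4,fy=4,interpolation=cv2.INTER_CUBIC))
a=cv2.imread('pics/scene0.png')
cv2.imwrite('pics/sr.png',cv2.resize(a[180:350,260:440],None,fx=3.5,fy=3.5,interpolation=cv2.INTER_CUBIC))
E
```

```text
top red 75 [406. 160.] [ 653. -468.  139.] zmax 148 ext [ 49.  71. 148.]
top red 120 [209. 239.] [434.  86.  19.] zmax 28 ext [39. 38. 33.]
top red 123 [220. 268.] [348.  53.  18.] zmax 27 ext [38. 38. 32.]
top red 24 [307. 265.] [ 359. -204.   28.] zmax 34 ext [14. 12. 33.]
top red 19 [313. 267.] [ 354. -222.   28.] zmax 35 ext [12. 13. 39.]
top red 127 [191. 278.] [319. 141.  18.] zmax 25 ext [37. 39. 31.]
top orange 24 [108. 184.] [580. 353. 162.] zmax 177 ext [ 31.  77. 182.]
top orange 193 [117. 196.] [556. 347.  80.] zmax 156 ext [ 65.  85. 160.]
top orange 20 [151. 187.] [574. 231. 170.] zmax 175 ext [ 28.  60. 175.]
top orange 16 [195. 190.] [565. 111. 172.] zmax 180 ext [ 25.  22. 182.]
top yellow 139 [110. 174.] [613. 351. 148.] zmax 155 ext [ 71.  64. 147.]
top yellow 137 [153. 176.] [608. 232. 149.] zmax 158 ext [ 69.  52. 155.]
top yellow 144 [196. 179.] [600. 114. 149.] zmax 172 ext [ 77.  38. 172.]
top yellow 30 [124. 184.] [590. 332.  80.] zmax 88 ext [25. 26. 81.]
top yellow 57 [106. 189.] [567. 353. 166.] zmax 171 ext [24. 28. 43.]
top yellow 31 [163. 187.] [583. 21
[... 3753 characters left out ...]
7 [212. 137.] [ 429. -326.   85.] zmax 110 ext [16. 16. 65.]
scene blue 73 [157. 169.] [ 630. -363.   84.] zmax 113 ext [16. 16. 69.]
scene blue 62 [256. 173.] [ 468. -125.   88.] zmax 111 ext [15. 13. 65.]
scene blue 78 [199. 210.] [ 668. -162.   84.] zmax 111 ext [14. 17. 64.]
scene blue 10 [313. 230.] [534. 116.  80.] zmax 137 ext [40. 27. 61.]
scene blue 73 [316. 241.] [557. 141.  79.] zmax 86 ext [56. 20. 18.]
scene blue 12 [302. 240.] [572. 108.  75.] zmax 81 ext [15.  9. 12.]
scene blue 2672 [227. 293.] [785.  32.  11.] zmax 60 ext [115. 148.  62.]
scene purple 379 [390. 237.] [410. 279.  22.] zmax 96 ext [63. 62. 95.]
scene purple 7 [399. 243.] [376. 298.   6.] zmax 10 ext [4. 7. 6.]
```

View pics/topd.png

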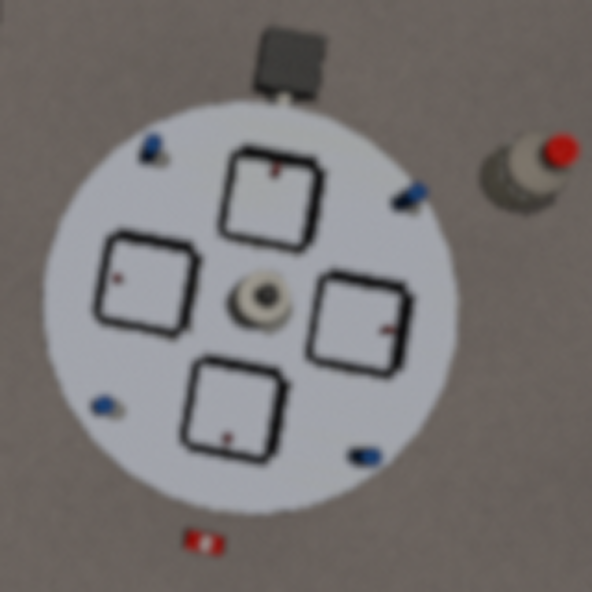

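View pics/topr.png

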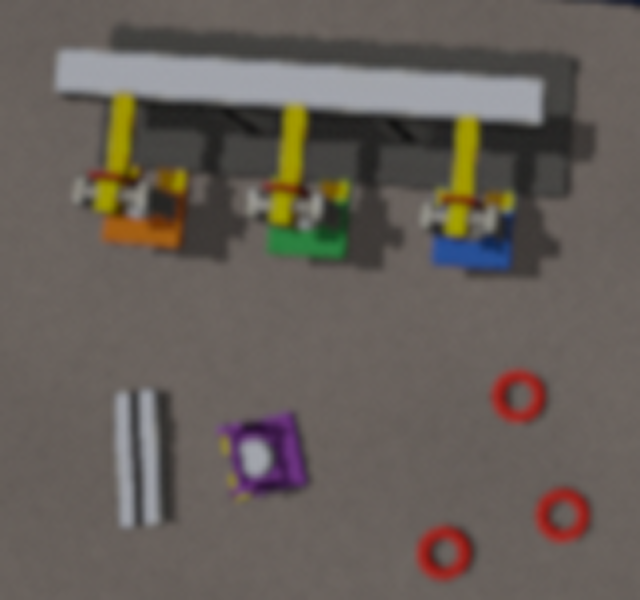

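View pics/sr.png

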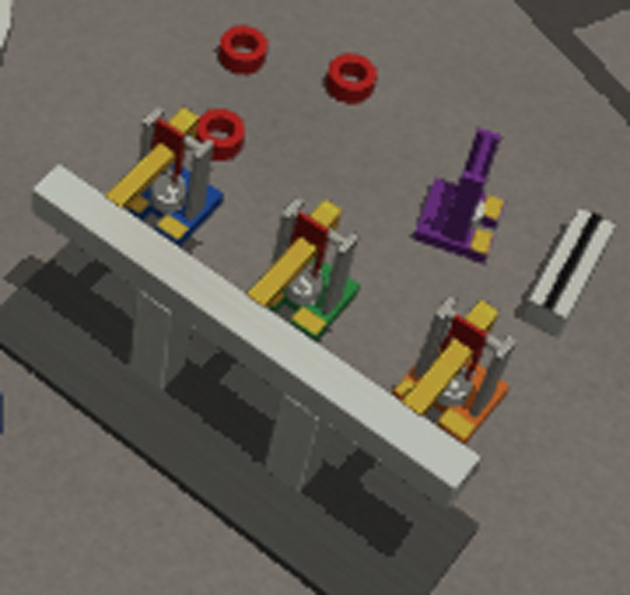

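```bash
cat >> h.py <<'E'
from scipy.spatial.transform import Rotation as Ro
def pose():
    s=arm.observe();o=s["orientation"];return np.array(s["eef_pos"]),Ro.from_euler('xyz',o).as_matrix(),s
def goto(p,yaw):
    """delta in tool axes (mm) and twist to reach p with tool down, yaw of tool x"""
    P,R,s=pose();T=Ro.from_euler('xyz',[-np.pi/2,0,yaw]).as_matrix()
    d=R.T@(np.array(p,float)-P);w=Ro.from_matrix(R.T@T).as_rotvec(degrees=True)
    print("t",round(s["t"],2),"P",np.round(P,1),"yaw",round(s["orientation"][2],4),"dp mm",np.round(d,1),"twist",np.round(w,2),"gap",round(s["finger_gap"],1),"F",np.round(s["wrist_force"],1),"j6",round(s["joint_pos"][5],2))
E
python3 - <<'E'
from h import *
P,R,s=pose()
c=dict(np.load("wrist0.npz"));E=c["extrinsics"]
o=-E[:3,:3].T@E[:3,3]
print("cam in tool",R.T@(o-P)); print("cam axes in tool (cols)\n",np.round(R.T@E[:3,:3].T,3))
goto([430,235,330],1.517)
E
```

```text
cam in tool [   0.66429663 -143.58710672   68.59871623]
cam axes in tool (cols)
 [[ 1.    -0.001 -0.   ]
 [ 0.    -0.267  0.964]
 [-0.001 -0.964 -0.267]]
t 0.15 P [211.6 561.  230.5] yaw 1.21 dp mm [-228.   -99.2 -319.4] twist [ -0.02 -17.59  -0.08] gap 85.5 F [ 0.2  0.4 -0. ] j6 -0.09
```

```bash
cat >> h.py <<'E'
def plan(p,yaw,n=None,start=None):
    """rows (m, deg) for straight path to p/yaw: long way allowed via unwrapped yaw"""
    P,R,s=pose();y0=s["orientation"][2]
    if start is not None: P,y0=np.array(start[0],float),start[1]
    d=np.array(p,float)-P;dy=yaw-y0
    k=max(int(np.ceil(max(np.linalg.norm(d)/36,abs(np.degrees(dy))/7))),1)
    n=n or 5*int(np.ceil(k/5))
    print("t",round(s["t"],2),"P",np.round(P,1),"yaw",round(y0,3),"need",k,"rows; using",n,"j",np.round(s["joint_pos"],2))
    for i in range(n):
        y=y0+dy*i/n;T=Ro.from_euler('xyz',[-np.pi/2,0,y]).as_matrix();v=T.T@d/n/1000
        print("[%.3f,%.3f,%.3f]"%tuple(v),end="\n" if i%5==4 else ",")
    print("twist y each %.2f"%(-np.degrees(dy)/n))
E
python3 - <<'E'
from h import *
plan([510,235,290],1.517,10)
E
```

```text
t 0.15 P [211.6 561.  230.5] yaw 1.21 need 13 rows; using 10 j [ 1.12  0.13  1.49  0.    1.52 -0.09]
[-0.020,-0.006,-0.039],[-0.021,-0.006,-0.039],[-0.022,-0.006,-0.038],[-0.024,-0.006,-0.037],[-0.025,-0.006,-0.037]
[-0.026,-0.006,-0.036],[-0.027,-0.006,-0.035],[-0.028,-0.006,-0.034],[-0.029,-0.006,-0.033],[-0.030,-0.006,-0.032]
twist y each -1.76
```

>>> {"api": "arm_command", "payload": {
  "dp": [
    [-0.018,-0.006,-0.034],
    [-0.018,-0.006,-0.034],
    [-0.019,-0.006,-0.033],
    [-0.02,-0.006,-0.033],
    [-0.021,-0.006,-0.032]
  ],
  "twist": [
    [0,-1.76,0],
    [0,-1.76,0],
    [0,-1.76,0],
    [0,-1.76,0],
    [0,-1.76,0]
  ],
  "hand": [0,0,0,0,0]
}}

```text
t: 0.57
eef_pos: [339.2, 419.4, 256.2]
orientation: [-1.565, 0.007, 1.382]
wrist_force: [1.0, 0.2, -0.2]
finger_gap: 85.3
```

>>> {"api": "arm_command", "payload": {
  "dp": [
    [-0.026,-0.006,-0.033],
    [-0.026,-0.006,-0.032],
    [-0.027,-0.006,-0.031],
    [-0.028,-0.006,-0.03],
    [-0.028,-0.006,-0.03]
  ],
  "twist": [
    [0,-1.76,0],
    [0,-1.76,0],
    [0,-1.76,0],
    [0,-1.76,0],
    [0,-1.76,0]
  ],
  "hand": [0,0,0,0,0]
}}

```text
t: 0.98
eef_pos: [475.8, 264.1, 285.2]
orientation: [-1.562, 0.007, 1.545]
wrist_force: [0.8, -0.4, 0.5]
finger_gap: 85.5
```

```bash
python3 - <<'E'
from h import *
plan([510,235,290],1.517,5);goto([510,235,290],1.517)
E
```

```text
t 0.98 P [475.8 264.1 285.2] yaw 1.545 need 2 rows; using 5 j [ 0.41 -0.03  1.55 -0.    1.63 -1.13]
[-0.006,-0.001,-0.007],[-0.006,-0.001,-0.007],[-0.006,-0.001,-0.007],[-0.006,-0.001,-0.007],[-0.005,-0.001,-0.007]
twist y each 0.32
t 0.98 P [475.8 264.1 285.2] yaw 1.5452 dp mm [-28.2  -4.9 -34.9] twist [-0.47  1.61 -0.39] gap 85.5 F [ 0.8 -0.4  0.5] j6 -1.13
```

Tracking is good.

>>> {"api": "arm_command", "payload": {
  "dp": [
    [-0.009,-0.001,-0.011],
    [-0.009,-0.001,-0.011],
    [-0.009,-0.001,-0.011],
    [0,0,0],
    [0,0,0]
  ],
  "twist": [
    [-0.16,0.5,-0.13],
    [-0.16,0.5,-0.13],
    [-0.16,0.5,-0.13],
    [0,0,0],
    [0,0,0]
  ],
  "hand": [0,0,0,0,0]
}}

```text
t: 1.4
eef_pos: [514.5, 225.8, 288.3]
orientation: [-1.572, 0.002, 1.509]
wrist_force: [0.9, 0.6, -0.3]
finger_gap: 85.5
```

```bash
python3 - <<'E'
from h import *
goto([510,235,290],1.517)
c=cap("wrist","w1");np.savez("w1.npz",**c)
cv2.imwrite("pics/w1b.png",cv2.resize(c["pixels"][:,:,::-1],(800,600),interpolation=cv2.INTER_CUBIC))
E
```

```text
t 1.4 P [514.5 225.8 288.3] yaw 1.5091 dp mm [ 8.9 -1.7  5.1] twist [ 0.09 -0.45 -0.12] gap 85.5 F [ 0.9  0.6 -0.3] j6 -1.19
```

View pics/w1b.png

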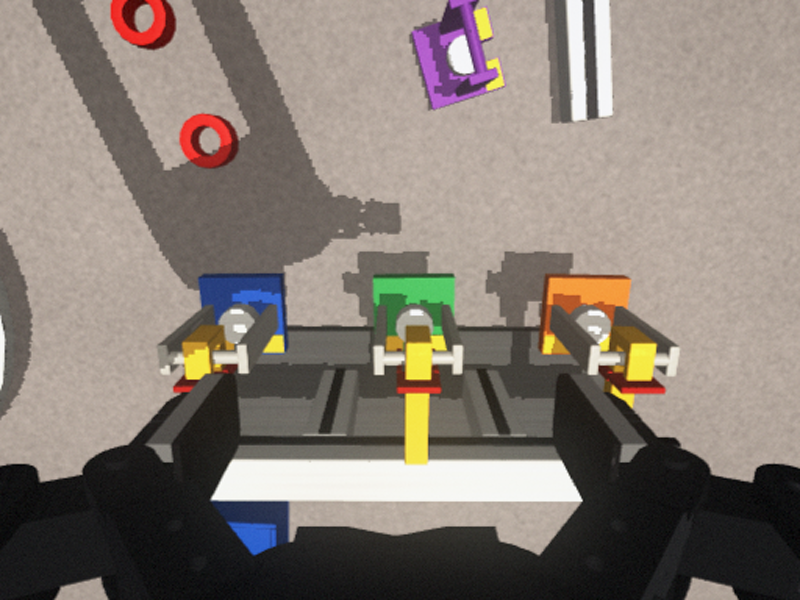

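```bash
cat > m1.py <<'E'
from h import *
import sys
def meas(c):
    P=cloud(c);H=hsv(c);v,u=np.indices(H.shape[:2])
    ok=(c["range_z"]>0)
    tab=ok&(abs(P[...,2])<15)&(v<120);print("table z",np.median(P[tab][:,2]))
    sat=H[...,1]
    for nm,ylo,yhi in [("A",60,170),("B",180,290),("C",300,410)]:
        reg=ok&(P[...,0]>500)&(P[...,0]<620)&(P[...,1]>ylo)&(P[...,1]<yhi)
        g=reg&(sat<60)&(P[...,2]>146)&(P[...,2]<165)
        q=P[g];
        if len(q)<10: print(nm,"none");continue
        lo,hi=np.percentile(q,1,0),np.percentile(q,99,0)
        print(nm,"bail n",len(q),"mid",np.round((lo+hi)/2,1),"ext",np.round(hi-lo,1),"zmax",round(np.percentile(q[:,2],98),1))
        f=reg&mask(c,'yellow')&(P[...,2]>164)&(P[...,2]<172)
        q=P[f]
        if len(q): lo,hi=q.min(0),q.max(0);print("  nib x",lo[0].round(1),hi[0].round(1),"y",lo[1].round(1),hi[1].round(1),"z",np.median(q[:,2]).round(1))
        f=reg&mask(c,'red')&(P[...,2]>168);q=P[f]
        if len(q):print("  keeper",np.round(np.median(q,0),1),"y",np.round([q[:,1].min(),q[:,1].max()],1),"x",np.round([q[:,0].min(),q[:,0].max()],1))
        for col in ['blue','green','orange']:
            f=reg&mask(c,col)&(P[...,2]>74)&(P[...,2]<86);q=P[f].astype(np.float32)
            if len(q)>50: print("  plate",col,len(q),"z",np.round(np.median(q[:,2]),1),"x",np.round(np.percentile(q[:,0],[.5,99.5]),1),"y",np.round(np.percentile(q[:,1],[.5,99.5]),1))
if __name__=="__main__":
    for f in sys.argv[1:]: print(f);meas(dict(np.load(f)))
E
python3 m1.py w1.npz top0.npz scene0.npz
python3 - <<'E'
from h import *
c=dict(np.load("w1.npz"));P=cloud(c);H=hsv(c)
# horizontal row scan of bright bail ends
for nm,v0,u0,u1 in [("B",230,230,305),("A",230,95,165),("C",230,370,440)]:
    g=(H[...,1]<60)&(H[...,2]>120)&(P[...,2]>148)
    vv,uu=np.where(g[210:250,u0:u1]);vv+=210;uu+=u0
    print(nm,len(uu),uu.min(),uu.max(),vv.min(),vv.max(), ray(c,uu.min(),(vv.min()+vv.max())/2,158)[:2],ray(c,uu.max()+1,(vv.min()+vv.max())/2,158)[:2])
E
```

```text
w1.npz
table z 1.2212173826046042
A bail n 657 mid [554.1 116.7 153.5] ext [19.  49.9 13.8] zmax 160.2
  nib x 543.0 562.3 y 108.8 124.0 z 168.1
  keeper [563.8 109.1 173.5] y [104.2 114.8] x [562.3 566.5]
  plate blue 1194 z 80.9 x [525.8 578.4] y [ 89.7 145.5]
B bail n 563 mid [562.  236.  153.4] ext [19.7 49.8 13.6] zmax 160.0
  nib x 548.0 570.3 y 228.9 243.6 z 168.1
  keeper [572.7 235.4 173.8] y [223.5 247.1] x [570.4 575.6]
  plate green 1175 z 81.0 x [533.6 575.4] y [209.  264.1]
C bail n 693 mid [569.7 355.2 153.4] ext [20.6 50.  13.9] zmax 160.2
  nib x 555.7 578.1 y 348.3 363.1 z 168.1
  keeper [579.6 355.  173.4] y [342.7 366.2] x [578.  582.9]
  plate orange 1282 z 80.9 x [540.8 596.5] y [326.1 384.8]
top0.npz
table z -0.20546283496154885
A bail n 57 mid [551.9 115.5 155.1] ext [22.5 49.7 16.2] zmax 163.1
  nib x 542.7 566.9 y 108.8 124.8 z 166.5
  plate blue 128 z 79.6 x [525.4 562.6] y [ 87.7 142.9]
B bail n 55 mid [561.5 233.9 154.6] ext [18.8 48.8 13.2] zmax 160.9
  nib x 547.8 570.1 y 228.1 241.8 z 166.7
  keeper [574.9 244.6 169.5] y [244.6 244.6] x [574.9 574.9]
 
[... 537 characters left out ...]
99.1 145.4]
B bail n 73 mid [563.2 235.8 154.2] ext [20.4 49.8 14.4] zmax 161.3
  nib x 548.4 567.4 y 228.8 243.7 z 167.8
  keeper [575.1 236.1 172.3] y [223.7 246. ] x [572.4 577.4]
  plate green 80 z 79.8 x [534.5 592.5] y [226.9 264.4]
C bail n 85 mid [571.7 355.3 153.6] ext [21.  50.3 14.6] zmax 160.7
  nib x 555.8 575.1 y 348.5 362.2 z 167.4
  keeper [582.5 354.1 171.4] y [342.8 365.8] x [578.8 585.4]
  plate orange 120 z 80.0 x [541.6 600.8] y [326.2 385.1]
B 484 239 296 220 239 [560.56940213 211.22896652] [563.6807173  261.72484399]
A 447 95 159 216 241 [551.90502808  85.87928577] [555.39531111 142.5195744 ]
C 480 376 438 217 244 [568.8578662  330.47819571] [572.23408256 385.27930812]
```

```bash
python3 - <<'E'
from h import *
plan([554,116.7,200],1.505,5)
E
```

```text
t 1.45 P [514.4 225.9 288.2] yaw 1.509 need 5 rows; using 5 j [ 0.32  0.01  1.51 -0.    1.62 -1.19]
[-0.021,0.018,-0.009],[-0.021,0.018,-0.009],[-0.021,0.018,-0.009],[-0.021,0.018,-0.009],[-0.021,0.018,-0.009]
twist y each 0.05
```

>>> {"api": "arm_command", "payload": {
  "dp": [
    [-0.021,0.01,-0.009],
    [-0.021,0.01,-0.009],
    [-0.021,0.01,-0.009],
    [-0.021,0.015,-0.009],
    [-0.014,0.015,-0.006]
  ],
  "twist": [
    [0,0.05,0],
    [0,0.05,0],
    [0,0.05,0],
    [0,0.05,0],
    [0,0,0]
  ],
  "hand": [0,0,0,0,0]
}}

```text
t: 1.87
eef_pos: [549.8, 130.9, 230.3]
orientation: [-1.577, -0.002, 1.519]
wrist_force: [-0.1, -0.9, -0.2]
finger_gap: 85.5
```

>>> {"api": "arm_command", "payload": {
  "dp": [
    [0,0,0],
    [0,0,0],
    [0,0,0],
    [0,0,0],
    [0,0,0]
  ],
  "twist": [
    [0,0,0],
    [0,0,0],
    [0,0,0],
    [0,0,0],
    [0,0,0]
  ],
  "hand": [0,0,0,0,0]
}}

```text
t: 2.28
eef_pos: [546.6, 132.9, 227.3]
orientation: [-1.571, -0.001, 1.521]
wrist_force: [0.2, 0.1, -0.2]
finger_gap: 85.2
```

```bash
python3 - <<'E'
from h import *
goto([554,116.7,119],1.505)
c=cap("wrist","w2");np.savez("w2.npz",**c)
E
python3 m1.py w2.npz
```

```text
t 2.28 P [546.6 132.9 227.3] yaw 1.5212 dp mm [-16.  108.3  -8.2] twist [0.03 0.93 0.08] gap 85.2 F [ 0.2  0.1 -0.2] j6 -1.37
w2.npz
table z 1.1956289490384282
A bail n 975 mid [554.1 116.2 153.6] ext [19.2 49.1 13.4] zmax 160.2
  nib x 545.1 557.1 y 109.5 123.1 z 167.9
  keeper [564.5 115.1 173.7] y [103.7 127.2] x [562.7 568. ]
  plate blue 1856 z 81.0 x [525.9 568. ] y [ 89.4 144.1]
B bail n 1130 mid [561.9 235.4 153.4] ext [19.5 49.7 13.9] zmax 160.2
  nib x 548.3 574.6 y 223.1 243.4 z 168.1
  keeper [572.2 235.2 173.5] y [223.1 247.4] x [570.3 575.7]
  plate green 1734 z 81.0 x [533.6 580.2] y [207.1 264.2]
C none
```

View pics/w2.png

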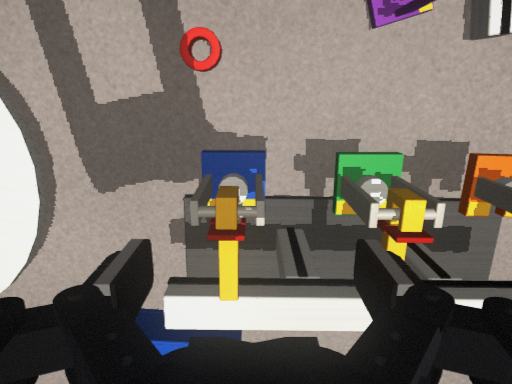

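>>> {"api": "arm_command", "payload": {
  "dp": [
    [-0.01,0,-0.005],
    [-0.006,0.01,-0.003],
    [0,0.02,0],
    [0,0.015,0],
    [0,0,0]
  ],
  "twist": [
    [0,0.5,0],
    [0,0.4,0],
    [0,0,0],
    [0,0,0],
    [0,0,0]
  ],
  "hand": [0,0,0,0,0]
}}

```text
t: 2.75
eef_pos: [557.2, 115.8, 183.6]
orientation: [-1.579, -0.003, 1.506]
wrist_force: [0.2, 0.1, -0.4]
finger_gap: 85.7
```

```bash
python3 - <<'E'
from h import *
goto([554.2,116.4,119],1.505)
E
```

```text
t 2.75 P [557.2 115.8 183.6] yaw 1.5056 dp mm [ 0.2 64.6  3.6] twist [0.5  0.03 0.15] gap 85.7 F [ 0.2  0.1 -0.4] j6 -1.39
```

>>> {"api": "arm_command", "payload": {
  "dp": [
    [0,0.02,0.003],
    [0,0.02,0],
    [0,0.015,0],
    [0,0.006,0],
    [0,0,0]
  ],
  "twist": [
    [0.3,0,0.1],
    [0.2,0,0],
    [0,0,0],
    [0,0,0],
    [0,0,0]
  ],
  "hand": [0,0,0,0,0]
}}

```text
t: 3.17
eef_pos: [556.1, 113.7, 121.6]
orientation: [-1.572, -0.001, 1.502]
wrist_force: [0.0, 0.6, 0.2]
finger_gap: 85.2
```

```bash
python3 - <<'E'
from h import *
goto([554.2,116.4,119],1.505)
E
```

```text
t 3.17 P [556.1 113.7 121.6] yaw 1.5023 dp mm [2.5 2.6 2.1] twist [ 0.09 -0.16  0.04] gap 85.2 F [0.  0.6 0.2] j6 -1.39
```

>>> {"api": "arm_command", "payload": {
  "dp": [
    [0.0025,0.002,0.002],
    [0,0,0],
    [0,0,0],
    [0,0,0],
    [0,0,0]
  ],
  "twist": [
    [0,-0.1,0],
    [0,0,0],
    [0,0,0],
    [0,0,0],
    [0,0,0]
  ],
  "hand": [0,0.3,1,1,1],
  "grip_force": 50
}}

```text
t: 3.58
eef_pos: [556.4, 116.4, 123.8]
orientation: [-1.577, -0.002, 1.504]
wrist_force: [0.5, 0.4, -3.2]
finger_gap: 49.3
```

>>> {"api": "arm_command", "payload": {
  "dp": [
    [0,0,0],
    [0,0,0],
    [0,0,0],
    [0,0,0],
    [0,0,0]
  ],
  "twist": [
    [0,0,0],
    [0,0,0],
    [0,0,0],
    [0,0,0],
    [0,0,0]
  ],
  "hand": [1,1,1,1,1]
}}

```text
t: 4.0
eef_pos: [556.2, 116.5, 123.9]
orientation: [-1.577, -0.001, 1.504]
wrist_force: [-0.7, -0.2, -3.5]
finger_gap: 49.1
```

```bash
python3 - <<'E'
from h import *
goto([554.2,116.4,119],1.505)
c=cap("wrist","w3");np.savez("w3.npz",**c)
E
```

```text
t 4.0 P [556.2 116.5 123.9] yaw 1.5039 dp mm [-0.3  4.9  2. ] twist [ 0.36 -0.06  0.08] gap 49.1 F [-0.7 -0.2 -3.5] j6 -1.39
```

View pics/w3.png

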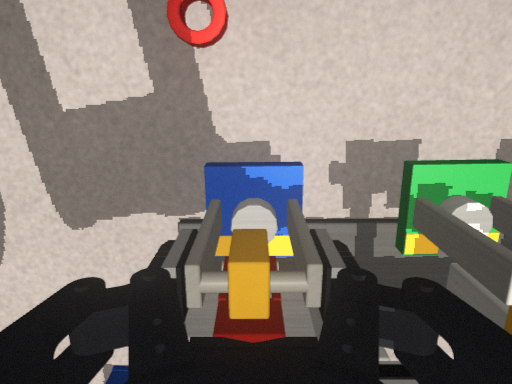

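>>> {"api": "arm_command", "payload": {
  "dp": [
    [0,0,-0.006],
    [0,0,-0.006],
    [0,0,-0.006],
    [0,0,-0.001],
    [0,0,0]
  ],
  "twist": [
    [0,0,0],
    [0,0,0],
    [0,0,0],
    [0,0,0],
    [0,0,0]
  ],
  "hand": [1,1,1,1,1]
}}

```text
t: 4.47
eef_pos: [574.3, 115.3, 123.2]
orientation: [-1.57, -0.001, 1.504]
wrist_force: [-6.6, 0.0, 2.5]
finger_gap: 49.4
```

```bash
python3 - <<'E'
from h import *
goto([573,115.2,146],1.505)
c=cap("scene","s3")
cv2.imwrite('pics/s3b.png',cv2.resize(c["pixels"][180:280,260:380,::-1],None,fx=5,fy=5,interpolation=cv2.INTER_CUBIC))
E
```

```text
t 4.47 P [574.3 115.3 123.2] yaw 1.5042 dp mm [ -0.2 -22.8   1.3] twist [-0.05 -0.04  0.05] gap 49.4 F [-6.6  0.   2.5] j6 -1.39
```

View pics/s3b.png

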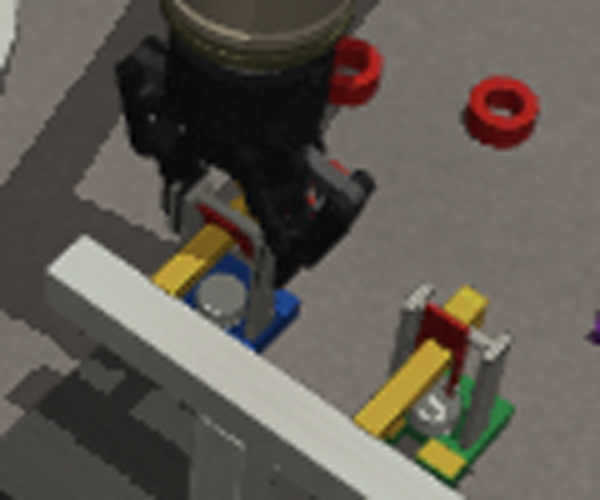

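>>> {"api": "arm_command", "payload": {
  "dp": [
    [0,-0.006,0.001],
    [0,-0.008,0],
    [0,-0.008,0],
    [0,-0.003,0],
    [0,0,0]
  ],
  "twist": [
    [0,0,0],
    [0,0,0],
    [0,0,0],
    [0,0,0],
    [0,0,0]
  ],
  "hand": [1,1,1,1,1]
}}

```text
t: 4.93
eef_pos: [574.4, 115.2, 150.6]
orientation: [-1.571, -0.001, 1.504]
wrist_force: [-0.4, -0.5, -3.0]
finger_gap: 49.1
```

```bash
python3 - <<'E'
from h import *
goto([504,120,148],1.505)
E
```

```text
t 4.93 P [574.4 115.2 150.6] yaw 1.504 dp mm [ 0.1  2.6 70.6] twist [-0.   -0.06  0.05] gap 49.1 F [-0.4 -0.5 -3. ] j6 -1.39
```

>>> {"api": "arm_command", "payload": {
  "dp": [
    [0,0.003,0.01],
    [0,0,0.015],
    [0,0,0.018],
    [0,0,0.02],
    [0,0,0.018]
  ],
  "twist": [
    [0,0,0],
    [0,0,0],
    [0,0,0],
    [0,0,0],
    [0,0,0]
  ],
  "hand": [1,1,1,1,1]
}}

```text
t: 5.35
eef_pos: [497.3, 120.1, 150.7]
orientation: [-1.582, -0.002, 1.502]
wrist_force: [-0.5, 0.5, -2.2]
finger_gap: 49.4
```

```bash
python3 - <<'E'
from h import *
plan([400,20,230],1.505,5)
E
```

```text
t 5.35 P [497.3 120.1 150.7] yaw 1.502 need 5 rows; using 5 j [ 0.14 -0.07  1.84 -0.    1.36 -1.37]
[-0.021,-0.016,0.018],[-0.021,-0.016,0.018],[-0.021,-0.016,0.018],[-0.021,-0.016,0.018],[-0.021,-0.016,0.018]
twist y each -0.03
```

```bash
cat > m2.py <<'E'
from h import *
import sys
def dial(c,nm=""):
    P=cloud(c);H=hsv(c);ok=c["range_z"]>0
    # rim: dial top at z 42
    d=ok&(abs(P[...,2]-42)<6)&(H[...,1]<50)&(H[...,2]>130)&(np.hypot(P[...,0]-545,P[...,1]+246)<190)
    cn,_=cv2.findContours(d.astype(np.uint8),cv2.RETR_EXTERNAL,cv2.CHAIN_APPROX_NONE)
    k=max(cn,key=cv2.contourArea)[:,0];q=np.array([ray(c,u,v,42)[:2] for u,v in k])
    r=np.hypot(*(q-[545,-246]).T);q=q[r>155]
    A=np.c_[2*q,np.ones(len(q))];s=np.linalg.lstsq(A,(q**2).sum(1),rcond=None)[0]
    for _ in range(3):
        e=np.hypot(*(q-s[:2]).T)-np.sqrt(s[2]+s[:2]@s[:2]);kq=q[abs(e)<4];A=np.c_[2*kq,np.ones(len(kq))];s=np.linalg.lstsq(A,(kq**2).sum(1),rcond=None)[0]
    print(nm,"rim centre",np.round(s[:2],1),"r",round(np.sqrt(s[2]+s[:2]@s[:2]),1),len(kq),"z",np.median(P[d][:,2]).round(1))
    cc=s[:2];ps=[]
    for m,a,ce in blobs(mask(c,'blue'),6):
        q=P[m]; 
        if abs(np.hypot(*(np.median(q,0)[:2]-cc))-145)>25: continue
        t=q[abs(q[:,2]-107)<4]
        if len(t)<3: continue
        ps.append(t[:,:2].mean(0))
    ps=np.array(ps)
    for p in ps: print("  post",np.round(p,1),"r",np.hypot(*(p-cc)).round(1),"ang",np.degrees(np.arctan2(*(p-cc)[::-1])).round(1))
    m=ok&(P[...,2]>48)&(P[...,2]<70)&mask(c,'red')&(np.hypot(*(P[...,:2]-cc).transpose(2,0,1))<140)
    for b,a,ce in blobs(m,4):
        t=P[b];t=t[t[:,2]>t[:,2].max()-5].mean(0);print("  dowel",np.round(t,1),"r",np.hypot(*(t[:2]-cc)).round(1),"ang",np.degrees(np.arctan2(*(t[:2]-cc)[::-1])).round(1))
    h=ok&(abs(P[...,2]-117)<5)&(np.hypot(*(P[...,:2]-cc).transpose(2,0,1))<40);
    if h.sum(): q=P[h];print("  hub top mid",np.round((q.min(0)+q.max(0))/2,1),np.round(np.ptp(q,axis=0),1))
    h=ok&(P[...,2]>138)&(P[...,2]<150)&(np.hypot(*(P[...,:2]-cc).transpose(2,0,1))<30)
    if h.sum(): print("  spigot top",np.round(P[h].mean(0),1),h.sum())
if __name__=="__main__":
    for f in sys.argv[1:]: dial(dict(np.load(f)),f)
E
python3 m2.py top0.npz scene0.npz
```

```text
top0.npz rim centre [ 543.6 -248.1] r 162.4 313 z 41.8
  post [ 661.  -166.3] r 143.1 ang 34.9
  post [ 624.3 -366.7] r 143.5 ang -55.8
  post [ 462.5 -127.7] r 145.2 ang 124.0
  post [ 424.2 -327.4] r 143.4 ang -146.4
  hub top mid [ 542.1 -247.6  117. ] [36.8 36.2  9.8]
  spigot top [ 542.1 -247.3  141. ] 15
scene0.npz rim centre [ 543.8 -247.6] r 162.5 272 z 42.0
  post [ 425.9 -328.4] r 142.9 ang -145.6
  post [ 627.6 -366. ] r 145.0 ang -54.7
  post [ 464.7 -126.5] r 144.6 ang 123.2
  post [ 665.6 -163.7] r 147.9 ang 34.6
  dowel [ 524.5 -353.1   60.8] r 107.2 ang -100.4
  dowel [ 438.4 -226.8   61.4] r 107.4 ang 168.8
  dowel [ 651.5 -267.1   64.2] r 109.5 ang -10.3
  dowel [ 564.2 -141.7   64.6] r 107.9 ang 79.1
  hub top mid [ 543.6 -246.8  116.9] [42.1 43.   9.6]
  spigot top [ 546.8 -245.2  141.1] 16
```

>>> {"api": "arm_command", "payload": {
  "dp": [
    [-0.016,-0.016,0.014],
    [-0.021,-0.016,0.018],
    [-0.021,-0.016,0.018],
    [-0.021,-0.016,0.016],
    [-0.016,-0.01,0.01]
  ],
  "twist": [
    [0,0,0],
    [0,0,0],
    [0,0,0],
    [0,0,0],
    [0,0,0]
  ],
  "hand": [1,1,1,1,1]
}}

```text
t: 5.77
eef_pos: [408.4, 30.4, 224.1]
orientation: [-1.581, -0.002, 1.508]
wrist_force: [1.0, 0.0, -2.2]
finger_gap: 49.3
```

```bash
cat > m3.py <<'E'
from h import *
def inhand(c):
    P=cloud(c);p,R,s=pose();Q=(P-p)@R;H=hsv(c);ok=c["range_z"]>0
    for col in ['blue','green','orange']:
        m=ok&mask(c,col)&(Q[...,1]>20)&(Q[...,1]<65)&(abs(Q[...,0])<50)&(abs(Q[...,2])<50)
        if m.sum()>200:
            q=Q[m];print(col,m.sum(),"x",np.percentile(q[:,0],[.5,99.5]).round(1),"z",np.percentile(q[:,2],[.5,50,99.5]).round(1),"depth y",np.percentile(q[:,1],[5,50,95]).round(1))
            A=np.c_[q[:,[0,2]],np.ones(len(q))];b=np.linalg.lstsq(A,q[:,1],rcond=None)[0];print(" tilt slope x,z",b[:2].round(4))
            mm=m.astype(np.uint8);k=max(cv2.findContours(mm,0,1)[0],key=cv2.contourArea)
    m=ok&mask(c,'yellow')&(Q[...,1]>20)&(Q[...,1]<65)&(abs(Q[...,0])<50)&(abs(Q[...,2])<50)
    if m.sum(): q=Q[m];print("yellow",m.sum(),"z",np.percentile(q[:,2],[1,50,99]).round(1),"x",np.percentile(q[:,0],[1,99]).round(1))
    m=ok&(H[...,1]<60)&(Q[...,1]<-26)&(Q[...,1]>-45)&(abs(Q[...,0])<18)&(abs(Q[...,2])<14)
    if m.sum(): q=Q[m];print("bar",m.sum(),"z",np.percentile(q[:,2],[1,50,99]).round(1),"y min",np.percentile(q[:,1],2).round(1))
if __name__=="__main__":
    c=cap("wrist","hand");np.savez("hand.npz",**c);inhand(c)
    plan([460,-150,230],-1.757)
E
python3 m3.py
```

```text
blue 4492 x [-24.3  30.6] z [-26.4  17.5  29.1] depth y [43.  44.1 47.1]
 tilt slope x,z [-0.0096  0.0413]
yellow 566 z [-26.  -21.1 -11.6] x [-11.1  26. ]
bar 2423 z [-6.7  2.6  9.4] y min -34.6
t 5.82 P [408.2  28.5 226.1] yaw 1.508 need 27 rows; using 30 j [-0.06 -0.42  2.    0.    1.55 -1.56]
[-0.006,-0.000,-0.002],[-0.006,-0.000,-0.003],[-0.005,-0.000,-0.003],[-0.005,-0.000,-0.004],[-0.004,-0.000,-0.004]
[-0.004,-0.000,-0.005],[-0.003,-0.000,-0.005],[-0.003,-0.000,-0.006],[-0.002,-0.000,-0.006],[-0.002,-0.000,-0.006]
[-0.001,-0.000,-0.006],[-0.000,-0.000,-0.006],[0.000,-0.000,-0.006],[0.001,-0.000,-0.006],[0.002,-0.000,-0.006]
[0.002,-0.000,-0.006],[0.003,-0.000,-0.005],[0.004,-0.000,-0.005],[0.004,-0.000,-0.005],[0.005,-0.000,-0.004]
[0.005,-0.000,-0.004],[0.005,-0.000,-0.003],[0.006,-0.000,-0.002],[0.006,-0.000,-0.002],[0.006,-0.000,-0.001]
[0.006,-0.000,-0.000],[0.006,-0.000,0.000],[0.006,-0.000,0.001],[0.006,-0.000,0.002],[0.006,-0.000,0.002]
twist y each 6.24
```

View pics/hand.png

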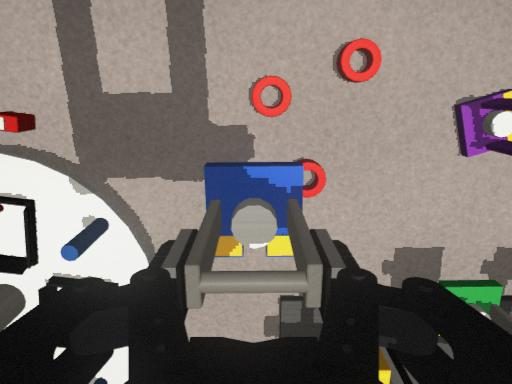

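```bash
python3 - <<'E'
from h import *
c=dict(np.load("hand.npz"));P=cloud(c);p,R,s=pose();Q=(P-p)@R
m=mask(c,'blue')&(abs(Q[...,0])<26)&(abs(Q[...,2])<30)&(Q[...,1]>20)&(Q[...,1]<60)
q=Q[m]
for a in range(-30,30,5):
    t=q[(q[:,2]>=a)&(q[:,2]<a+5)]
    if len(t)>10: print(a,len(t),np.percentile(t[:,1],[10,50,90]).round(2))
for nm,x0,x1 in (("L",-24,-12),("R",12,24)):
    t=q[(q[:,0]>x0)&(q[:,0]<x1)&(q[:,2]>10)&(q[:,2]<26)];print(nm,len(t),np.median(t[:,1]))
v,u=np.indices(m.shape)
mt=(abs(P[...,2])<15)&(v<90);A=np.c_[P[mt][:,:2],np.ones(mt.sum())];print("table slope",np.linalg.lstsq(A,P[mt][:,2],rcond=None)[0])
E
```

```text
-30 25 [43.29 44.05 44.9 ]
-15 97 [43.6  44.21 44.95]
-10 148 [43.32 44.06 44.91]
-5 157 [43.45 44.13 45.01]
0 212 [43.41 44.16 44.93]
5 379 [43.36 44.2  44.95]
10 725 [43.29 44.06 44.9 ]
15 745 [43.27 44.15 44.89]
20 764 [43.28 44.04 44.87]
25 916 [43.3  44.44 51.87]
L 561 44.248884101609995
R 564 43.95931390116121
table slope [1.29941550e-03 2.69067230e-04 8.21243411e-01]
```

```bash
python3 - <<'E'
from h import *
plan([458.5,-231.5,226],-1.757,30)
E
```

```text
t 5.82 P [408.2  28.5 226.1] yaw 1.508 need 27 rows; using 30 j [-0.06 -0.42  2.    0.    1.55 -1.56]
[-0.009,0.000,-0.002],[-0.008,0.000,-0.003],[-0.008,0.000,-0.004],[-0.007,0.000,-0.005],[-0.007,0.000,-0.006]
[-0.006,0.000,-0.006],[-0.005,0.000,-0.007],[-0.005,0.000,-0.008],[-0.004,0.000,-0.008],[-0.003,0.000,-0.008]
[-0.002,0.000,-0.009],[-0.001,0.000,-0.009],[-0.000,0.000,-0.009],[0.001,0.000,-0.009],[0.002,0.000,-0.009]
[0.003,0.000,-0.008],[0.004,0.000,-0.008],[0.004,0.000,-0.008],[0.005,0.000,-0.007],[0.006,0.000,-0.006]
[0.007,0.000,-0.006],[0.007,0.000,-0.005],[0.008,0.000,-0.004],[0.008,0.000,-0.003],[0.008,0.000,-0.002]
[0.009,0.000,-0.001],[0.009,0.000,-0.001],[0.009,0.000,0.000],[0.009,0.000,0.001],[0.009,0.000,0.002]
twist y each 6.24
```

>>> {"api": "arm_command", "payload": {
  "dp": [
    [-0.009,0,-0.002],
    [-0.008,0,-0.003],
    [-0.008,0,-0.004],
    [-0.007,0,-0.005],
    [-0.007,0,-0.006]
  ],
  "twist": [
    [0,6.24,0],
    [0,6.24,0],
    [0,6.24,0],
    [0,6.24,0],
    [0,6.24,0]
  ],
  "hand": [1,1,1,1,1]
}}

```text
t: 6.23
eef_pos: [418.6, -18.1, 232.1]
orientation: [-1.594, -0.014, 0.942]
wrist_force: [-0.3, -0.2, -3.1]
finger_gap: 49.3
```

>>> {"api": "arm_command", "payload": {
  "dp": [
    [-0.006,0,-0.006],
    [-0.005,0,-0.007],
    [-0.005,0,-0.008],
    [-0.004,0,-0.008],
    [-0.003,0,-0.008]
  ],
  "twist": [
    [0,6.24,0],
    [0,6.24,0],
    [0,6.24,0],
    [0,6.24,0],
    [0,6.24,0]
  ],
  "hand": [1,1,1,1,1]
}}

```text
t: 6.65
eef_pos: [427.7, -64.6, 235.1]
orientation: [-1.587, -0.031, 0.369]
wrist_force: [-0.1, -0.9, -2.5]
finger_gap: 49.4
```

>>> {"api": "arm_command", "payload": {
  "dp": [
    [-0.002,0,-0.009],
    [-0.001,0,-0.009],
    [0,0,-0.009],
    [0.001,0,-0.009],
    [0.002,0,-0.009]
  ],
  "twist": [
    [0,6.24,0],
    [0,6.24,0],
    [0,6.24,0],
    [0,6.24,0],
    [0,6.24,0]
  ],
  "hand": [1,1,1,1,1]
}}

```text
t: 7.07
eef_pos: [436.0, -112.9, 237.9]
orientation: [-1.569, -0.042, -0.205]
wrist_force: [0.7, -0.1, -2.0]
finger_gap: 49.2
```

```bash
python3 - <<'E'
from h import *
plan([458.5,-231.5,226],-1.757,15); goto([458.5,-231.5,226],-1.757)
E
```

```text
t 7.07 P [ 436.  -112.9  237.9] yaw -0.205 need 13 rows; using 15 j [-0.37 -0.33  1.91  0.01  1.52 -0.17]
[0.003,0.001,-0.007],[0.004,0.001,-0.007],[0.005,0.001,-0.007],[0.005,0.001,-0.006],[0.006,0.001,-0.006]
[0.006,0.001,-0.005],[0.007,0.001,-0.004],[0.007,0.001,-0.004],[0.008,0.001,-0.003],[0.008,0.001,-0.002]
[0.008,0.001,-0.001],[0.008,0.001,-0.000],[0.008,0.001,0.001],[0.008,0.001,0.001],[0.008,0.001,0.002]
twist y each 5.93
t 7.07 P [ 436.  -112.9  237.9] yaw -0.2045 dp mm [  45.6   13.7 -111.6] twist [-1.95 88.94  1.85] gap 49.2 F [ 0.7 -0.1 -2. ] j6 -0.17
```

>>> {"api": "arm_command", "payload": {
  "dp": [
    [0.003,0.001,-0.007],
    [0.004,0.001,-0.007],
    [0.005,0.001,-0.007],
    [0.005,0.001,-0.006],
    [0.006,0.001,-0.006]
  ],
  "twist": [
    [0,6.2,0],
    [0,6.2,0],
    [0,6.2,0],
    [0,6.2,0],
    [0,6.2,0]
  ],
  "hand": [1,1,1,1,1]
}}

```text
t: 7.48
eef_pos: [445.2, -156.3, 236.0]
orientation: [-1.545, -0.042, -0.775]
wrist_force: [0.4, 1.2, -3.2]
finger_gap: 49.2
```

>>> {"api": "arm_command", "payload": {
  "dp": [
    [0.006,0.001,-0.005],
    [0.007,0.001,-0.004],
    [0.007,0.001,-0.004],
    [0.008,0.001,-0.003],
    [0.008,0.001,-0.002]
  ],
  "twist": [
    [0,6.2,0],
    [0,6.2,0],
    [0,6.2,0],
    [0,6.2,0],
    [0,6.2,0]
  ],
  "hand": [1,1,1,1,1]
}}

```text
t: 7.9
eef_pos: [451.3, -200.1, 233.6]
orientation: [-1.521, -0.026, -1.345]
wrist_force: [-0.2, -0.4, -2.4]
finger_gap: 49.3
```

```bash
python3 - <<'E'
from h import *
goto([458.5,-231.5,226],-1.757)
E
```

```text
t 7.9 P [ 451.3 -200.1  233.6] yaw -1.3448 dp mm [32.   8.4 -0.4] twist [-3.1  23.65  0.89] gap 49.3 F [-0.2 -0.4 -2.4] j6 0.81
```

>>> {"api": "arm_command", "payload": {
  "dp": [
    [0.006,0.001,-0.002],
    [0.008,0.001,-0.001],
    [0.008,0.001,0.001],
    [0.007,0.001,0.002],
    [0.003,0.001,0]
  ],
  "twist": [
    [-0.6,5.5,0.1],
    [-0.6,5.5,0.1],
    [-0.6,5.5,0.2],
    [-0.6,5.5,0.2],
    [-0.6,1.6,0.2]
  ],
  "hand": [1,1,1,1,1]
}}

```text
t: 8.32
eef_pos: [454.3, -236.4, 231.0]
orientation: [-1.564, -0.002, -1.785]
wrist_force: [0.8, -0.5, -2.2]
finger_gap: 49.3
```

>>> {"api": "arm_command", "payload": {
  "dp": [
    [0,0,0],
    [0,0,0],
    [0,0,0],
    [0,0,0],
    [0,0,0]
  ],
  "twist": [
    [0,0,0],
    [0,0,0],
    [0,0,0],
    [0,0,0],
    [0,0,0]
  ],
  "hand": [1,1,1,1,1]
}}

```text
t: 8.73
eef_pos: [455.1, -237.1, 231.7]
orientation: [-1.561, -0.003, -1.783]
wrist_force: [-0.0, 0.5, -2.4]
finger_gap: 49.5
```

```bash
cat > m4.py <<'E'
from h import *
goto([458.5,-231.5,226],-1.757)
c=cap("wrist","hand2");np.savez("hand2.npz",**c)
s=cap("scene","sc2");np.savez("sc2.npz",**s)
E
python3 m4.py; cp pics/hand2.png pics/hand2a.png; python3 m2.py hand2.npz
```

```text
t 8.73 P [ 455.1 -237.1  231.7] yaw -1.7828 dp mm [-6.2  5.7  2.1] twist [-0.56 -1.48  0.19] gap 49.5 F [-0.   0.5 -2.4] j6 1.2
hand2.npz rim centre [ 543.6 -247.9] r 164.0 500 z 43.2
  post [ 424.2 -329. ] r 144.3 ang -145.8
  post [ 462.4 -128.4] r 144.5 ang 124.2
  dowel [ 523.7 -353.4   66.6] r 107.4 ang -100.7
  dowel [ 563.2 -142.5   66.4] r 107.2 ang 79.5
  hub top mid [ 543.4 -247.9  117.6] [39.2 39.2  6.9]
  spigot top [ 543.  -247.9  141.9] 408
```

View pics/hand2a.png

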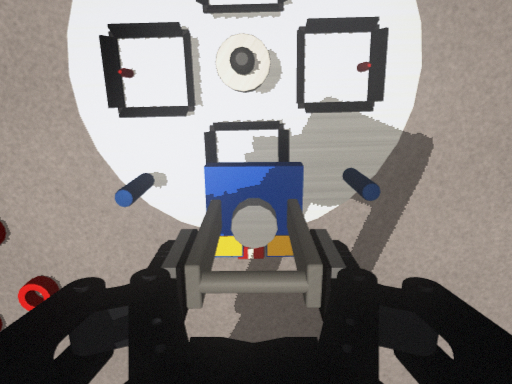

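>>> {"api": "arm_command", "payload": {
  "dp": [
    [-0.004,0.01,0.001],
    [-0.002,0.015,0.001],
    [0,0.02,0],
    [0,0.015,0],
    [0,0.01,0]
  ],
  "twist": [
    [-0.3,-0.8,0.1],
    [-0.3,-0.7,0.1],
    [0,0,0],
    [0,0,0],
    [0,0,0]
  ],
  "hand": [1,1,1,1,1]
}}

```text
t: 9.25
eef_pos: [460.5, -231.0, 158.7]
orientation: [-1.567, -0.001, -1.75]
wrist_force: [-0.3, 0.3, -2.6]
finger_gap: 49.1
```

```bash
python3 - <<'E'
from h import *
goto([458.2,-231.9,140],-1.755)
E
```

```text
t 9.25 P [ 460.5 -231.   158.7] yaw -1.7503 dp mm [ 1.3 18.7 -2.2] twist [-0.2   0.27  0.07] gap 49.1 F [-0.3  0.3 -2.6] j6 1.19
```

>>> {"api": "arm_command", "payload": {
  "dp": [
    [0.001,0.008,-0.002],
    [0,0.01,0],
    [0,0.004,0],
    [0,0,0],
    [0,0,0]
  ],
  "twist": [
    [-0.2,0.3,0],
    [0,0,0],
    [0,0,0],
    [0,0,0],
    [0,0,0]
  ],
  "hand": [1,1,1,1,1]
}}

```text
t: 9.67
eef_pos: [455.5, -229.3, 128.7]
orientation: [-1.58, 0.002, -1.754]
wrist_force: [0.3, 0.5, -2.6]
finger_gap: 49.4
```

```bash
python3 - <<'E'
from h import *
goto([458.2,-231.9,96],-1.755)
E
```

```text
t 9.67 P [ 455.5 -229.3  128.7] yaw -1.7541 dp mm [ 2.2 32.6  3.4] twist [ 0.51  0.05 -0.13] gap 49.4 F [ 0.3  0.5 -2.6] j6 1.19
```

>>> {"api": "arm_command", "payload": {
  "dp": [
    [0.002,0,0.003],
    [0,0,0],
    [0,0,0],
    [0,0,0],
    [0,0,0]
  ],
  "twist": [
    [0.5,0,-0.1],
    [0,0,0],
    [0,0,0],
    [0,0,0],
    [0,0,0]
  ],
  "hand": [1,1,1,1,1]
}}

```text
t: 10.08
eef_pos: [460.3, -233.5, 132.0]
orientation: [-1.565, -0.002, -1.754]
wrist_force: [0.6, 0.3, -2.8]
finger_gap: 49.5
```

```bash
python3 - <<'E'
from h import *
goto([458.2,-231.9,96],-1.755)
E
```

```text
t 10.08 P [ 460.3 -233.5  132. ] yaw -1.7543 dp mm [-1.2 35.9 -2.6] twist [-0.35  0.04  0.1 ] gap 49.5 F [ 0.6  0.3 -2.8] j6 1.18
```

>>> {"api": "arm_command", "payload": {
  "dp": [
    [-0.0007,0.002,-0.0015],
    [0,0.004,0],
    [0,0.004,0],
    [0,0.002,0],
    [0,0,0]
  ],
  "twist": [
    [-0.2,0,0],
    [0,0,0],
    [0,0,0],
    [0,0,0],
    [0,0,0]
  ],
  "hand": [1,1,1,1,1]
}}

```text
t: 10.5
eef_pos: [459.3, -232.7, 119.6]
orientation: [-1.567, -0.002, -1.754]
wrist_force: [-0.6, -0.1, -3.1]
finger_gap: 49.5
```

```bash
python3 - <<'E'
from h import *
goto([458.2,-231.9,96],-1.755)
E
```

```text
t 10.5 P [ 459.3 -232.7  119.6] yaw -1.7542 dp mm [-0.6 23.6 -1.3] twist [-0.22  0.05  0.14] gap 49.5 F [-0.6 -0.1 -3.1] j6 1.19
```

>>> {"api": "arm_command", "payload": {
  "dp": [
    [-0.0003,0.004,-0.0008],
    [0,0.004,0],
    [0,0.004,0],
    [0,0.002,0],
    [0,0,0]
  ],
  "twist": [
    [-0.15,0,0.1],
    [0,0,0],
    [0,0,0],
    [0,0,0],
    [0,0,0]
  ],
  "hand": [1,1,1,1,1]
}}

```text
t: 10.92
eef_pos: [458.6, -232.2, 103.6]
orientation: [-1.57, -0.0, -1.754]
wrist_force: [1.4, -0.8, -1.4]
finger_gap: 49.1
```

```bash
python3 - <<'E'
from h import *
goto([458.2,-231.9,96],-1.755)
c=cap("wrist","w5");s=cap("scene")
cv2.imwrite('pics/s5.png',cv2.resize(s["pixels"][110:240,140:290,::-1],None,fx=4.5,fy=4.5,interpolation=cv2.INTER_CUBIC))
E
```

```text
t 10.92 P [ 458.6 -232.2  103.6] yaw -1.7542 dp mm [-0.2  7.6 -0.4] twist [-0.04  0.04  0.02] gap 49.1 F [ 1.4 -0.8 -1.4] j6 1.19
```

View pics/w5.png

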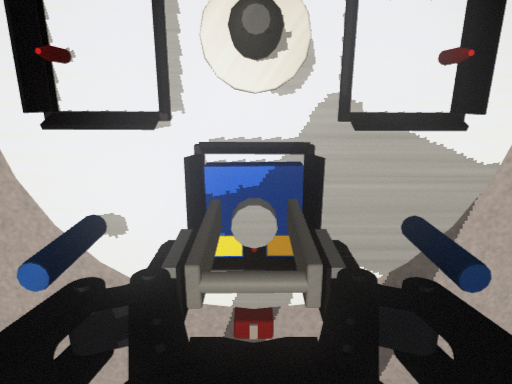

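View pics/s5.png

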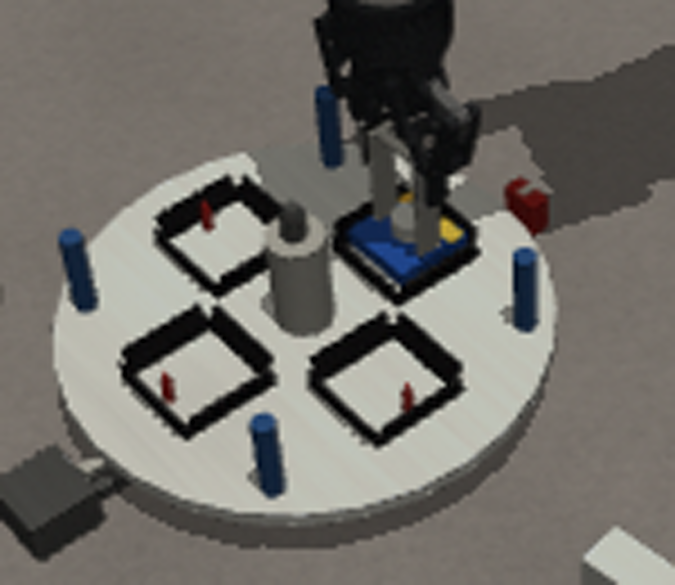

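>>> {"api": "arm_command", "payload": {
  "dp": [
    [0,0.002,0.0005],
    [0,0.002,0],
    [0,0.002,0],
    [0,0.001,0],
    [0,0,0]
  ],
  "twist": [
    [0,0,0],
    [0,0,0],
    [0,0,0],
    [0,0,0],
    [0,0,0]
  ],
  "hand": [1,1,1,1,1]
}}

```text
t: 11.43
eef_pos: [459.4, -232.5, 97.4]
orientation: [-1.569, -0.001, -1.754]
wrist_force: [-0.9, 0.1, -1.0]
finger_gap: 49.3
```

```bash
python3 - <<'E'
from h import *
goto([458.2,-231.9,96],-1.755)
E
```

```text
t 11.43 P [ 459.4 -232.5   97.4] yaw -1.7541 dp mm [-0.4  1.4 -1.3] twist [-0.08  0.05  0.04] gap 49.3 F [-0.9  0.1 -1. ] j6 1.19
```

>>> {"api": "arm_command", "payload": {
  "dp": [
    [0,0.001,0],
    [0,0.001,0],
    [0,0,0],
    [0,0,0],
    [0,0,0]
  ],
  "twist": [
    [0,0,0],
    [0,0,0],
    [0,0,0],
    [0,0,0],
    [0,0,0]
  ],
  "hand": [1,1,1,1,1]
}}

```text
t: 11.85
eef_pos: [459.7, -232.7, 97.6]
orientation: [-1.569, -0.001, -1.754]
wrist_force: [-0.1, -0.1, -2.9]
finger_gap: 49.4
```

>>> {"api": "arm_command", "payload": {
  "dp": [
    [0,0.002,0],
    [0,0.002,0],
    [0,0.002,0],
    [0,0,0],
    [0,0,0]
  ],
  "twist": [
    [0,0,0],
    [0,0,0],
    [0,0,0],
    [0,0,0],
    [0,0,0]
  ],
  "hand": [1,1,1,1,1]
}}

```text
t: 12.27
eef_pos: [460.7, -233.4, 98.1]
orientation: [-1.567, -0.002, -1.753]
wrist_force: [0.3, 0.2, -2.9]
finger_gap: 49.2
```

```bash
python3 m3.py; python3 - <<'E'
from h import *
c=dict(np.load("hand.npz"));P=cloud(c)
m=mask(c,'blue')&(np.hypot(P[...,0]-460,P[...,1]+232)<40)&(P[...,2]<80);print(np.percentile(P[m][:,2],[10,50,90]))
m=(hsv(c)[...,1]<50)&(np.hypot(P[...,0]-543,P[...,1]+248)<120)&(abs(P[...,2]-42)<6);print("dialtop",np.median(P[m][:,2]))
E
```

```text
blue 4364 x [-28.4  26.9] z [-29.   14.9  27.1] depth y [40.8 41.9 43.1]
 tilt slope x,z [-0.0009  0.0137]
yellow 461 z [-28.4 -22.5 -11. ] x [-23.3  -8.2]
bar 2207 z [-4.2  0.9  3.3] y min -36.8
t 12.32 P [ 460.6 -233.3   97.9] yaw -1.753 need 5 rows; using 5 j [-0.57  0.01  1.87 -0.    1.26  1.19]
[-0.016,-0.026,-0.003],[-0.016,-0.026,-0.003],[-0.016,-0.026,-0.003],[-0.016,-0.026,-0.003],[-0.016,-0.026,-0.003]
twist y each 0.04
[55.1794646  56.06606217 56.884857  ]
dialtop 43.16770348236065
```

>>> {"api": "arm_command", "payload": {
  "dp": [
    [0,0,0],
    [0,0,0],
    [0,0,0],
    [0,0,0],
    [0,0,0]
  ],
  "twist": [
    [0,0,0],
    [0,0,0],
    [0,0,0],
    [0,0,0],
    [0,0,0]
  ],
  "hand": [0,0,0,0,0]
}}

```text
t: 12.73
eef_pos: [461.1, -233.7, 97.6]
orientation: [-1.566, -0.002, -1.754]
wrist_force: [0.2, -0.2, 0.4]
finger_gap: 85.6
```

```bash
cat > m5.py <<'E'
from h import *
import sys
col=sys.argv[1];nm=sys.argv[2]
c=cap("wrist",nm);P=cloud(c);goto([460,-232,160],-1.755)
m=mask(c,col)&(np.hypot(P[...,0]-460,P[...,1]+232)<45)&(P[...,2]<80);q=P[m]
print("plate z",np.percentile(q[:,2],[10,50,90]).round(1),len(q))
t=q[abs(q[:,2]-np.median(q[:,2]))<2.5];A=np.c_[t[:,:2],np.ones(len(t))];print("slope",np.linalg.lstsq(A,t[:,2],rcond=None)[0][:2].round(4))
m=(hsv(c)[...,1]<50)&(np.hypot(P[...,0]-543,P[...,1]+248)<120)&(abs(P[...,2]-42)<6);print("dialtop",np.median(P[m][:,2]).round(2))
E
python3 m5.py blue w6
```

```text
t 12.78 P [ 461.  -233.7   97.5] yaw -1.7536 dp mm [ -1.3 -62.5  -1. ] twist [-0.26  0.08  0.12] gap 85.5 F [ 1.3 -0.1  0.5] j6 1.19
plate z [54.1 55.1 55.9] 4443
slope [-0.0015  0.0008]
dialtop 43.18
```

View pics/w6.png

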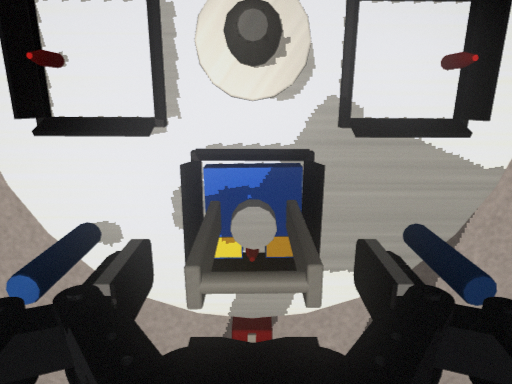

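>>> {"api": "arm_command", "payload": {
  "dp": [
    [0,-0.01,0],
    [0,-0.02,0],
    [0,-0.03,0],
    [0,-0.03,0],
    [0,-0.01,0]
  ],
  "twist": [
    [0,0,0],
    [0,0,0],
    [0,0,0],
    [0,0,0],
    [0,0,0]
  ],
  "hand": [0,0,0,0,0]
}}

```text
t: 13.2
eef_pos: [457.7, -231.5, 198.9]
orientation: [-1.575, 0.001, -1.754]
wrist_force: [0.9, -0.5, 1.1]
finger_gap: 85.4
```

```bash
python3 - <<'E'
from h import *
plan([461.5,-128.2,190],-2.541,10)
E
```

```text
t 13.2 P [ 457.7 -231.5  198.9] yaw -1.754 need 7 rows; using 10 j [-0.57 -0.08  1.77 -0.    1.46  1.19]
[-0.010,0.001,-0.002],[-0.010,0.001,-0.002],[-0.010,0.001,-0.003],[-0.010,0.001,-0.004],[-0.009,0.001,-0.005]
[-0.009,0.001,-0.005],[-0.008,0.001,-0.006],[-0.008,0.001,-0.007],[-0.007,0.001,-0.007],[-0.007,0.001,-0.008]
twist y each 4.51
```

>>> {"api": "arm_command", "payload": {
  "dp": [
    [-0.01,0,-0.002],
    [-0.01,0,-0.002],
    [-0.01,0.001,-0.003],
    [-0.01,0.001,-0.004],
    [-0.009,0.001,-0.005]
  ],
  "twist": [
    [0,4.5,0],
    [0,4.5,0],
    [0,4.5,0],
    [0,4.5,0],
    [0,4.5,0]
  ],
  "hand": [0,0,0,0,0]
}}

```text
t: 13.62
eef_pos: [462.3, -181.8, 204.5]
orientation: [-1.562, -0.0, -2.163]
wrist_force: [-0.7, 0.4, 0.3]
finger_gap: 85.3
```

>>> {"api": "arm_command", "payload": {
  "dp": [
    [-0.009,0.001,-0.005],
    [-0.008,0.001,-0.006],
    [-0.007,0.001,-0.006],
    [-0.005,0.001,-0.005],
    [0,0,0]
  ],
  "twist": [
    [0,4.5,0],
    [0,4.5,0],
    [0,4.5,0],
    [0,3.0,0],
    [0,0,0]
  ],
  "hand": [0,0,0,0,0]
}}

```text
t: 14.03
eef_pos: [464.5, -141.9, 201.3]
orientation: [-1.561, 0.004, -2.469]
wrist_force: [-0.3, 0.1, -0.2]
finger_gap: 85.5
```

```bash
python3 - <<'E'
from h import *
goto([461.5,-128.2,75],-2.541)
c=cap("wrist","w7");np.savez("w7.npz",**c)
E
python3 m2.py w7.npz
```

```text
t 14.03 P [ 464.5 -141.9  201.3] yaw -2.4695 dp mm [ -5.8 126.2 -13.8] twist [-0.54  4.1  -0.23] gap 85.5 F [-0.3  0.1 -0.2] j6 2.07
w7.npz rim centre [ 543.2 -247.5] r 163.8 546 z 43.2
  post [ 423.2 -326.9] r 143.9 ang -146.5
  post [ 462.2 -128.2] r 144.3 ang 124.2
  dowel [ 563.5 -141.9   67. ] r 107.5 ang 79.1
  dowel [ 438.2 -227.3   65.8] r 107.0 ang 169.1
  hub top mid [ 537.1 -239.3  116.2] [27.  22.8  8.3]
```

>>> {"api": "arm_command", "payload": {
  "dp": [
    [-0.003,0.01,-0.006],
    [-0.002,0.02,-0.004],
    [-0.001,0.03,-0.002],
    [0,0.025,0],
    [0,0.012,0]
  ],
  "twist": [
    [-0.2,2,0],
    [-0.1,1.5,0],
    [0,0.5,0],
    [0,0,0],
    [0,0,0]
  ],
  "hand": [0,0,0,0,0]
}}

```text
t: 14.5
eef_pos: [467.1, -133.2, 107.9]
orientation: [-1.555, 0.01, -2.528]
wrist_force: [0.0, 1.4, -0.6]
finger_gap: 85.4
```

```bash
python3 - <<'E'
from h import *
goto([461.7,-128,75],-2.541)
E
```

```text
t 14.5 P [ 467.1 -133.2  107.9] yaw -2.5276 dp mm [ 1.8 32.7 -7.9] twist [-0.93  0.76 -0.58] gap 85.4 F [ 0.   1.4 -0.6] j6 2.14
```

>>> {"api": "arm_command", "payload": {
  "dp": [
    [0.001,0.01,-0.004],
    [0,0.012,-0.002],
    [0,0.005,0],
    [0,0,0],
    [0,0,0]
  ],
  "twist": [
    [-0.5,0.5,-0.3],
    [-0.3,0.2,-0.2],
    [0,0,0],
    [0,0,0],
    [0,0,0]
  ],
  "hand": [0,0,0,0,0]
}}

```text
t: 14.92
eef_pos: [460.8, -129.5, 76.4]
orientation: [-1.574, -0.002, -2.537]
wrist_force: [0.2, 0.1, -0.0]
finger_gap: 85.1
```

```bash
python3 - <<'E'
from h import *
goto([461.7,-128,75],-2.541)
E
```

```text
t 14.92 P [ 460.8 -129.5   76.4] yaw -2.5365 dp mm [-1.6  1.4 -0.8] twist [0.16 0.26 0.14] gap 85.1 F [ 0.2  0.1 -0. ] j6 2.16
```

Close on the post.

>>> {"api": "arm_command", "payload": {
  "dp": [
    [-0.0015,0.001,0],
    [0,0,0],
    [0,0,0],
    [0,0,0],
    [0,0,0]
  ],
  "twist": [
    [0,0.2,0],
    [0,0,0],
    [0,0,0],
    [0,0,0],
    [0,0,0]
  ],
  "hand": [0.4,0.8,1,1,1],
  "grip_force": 25
}}

```text
t: 15.33
eef_pos: [464.9, -129.8, 78.9]
orientation: [-1.568, 0.001, -2.54]
wrist_force: [0.8, 0.3, -0.1]
finger_gap: 25.6
```

>>> {"api": "arm_command", "payload": {
  "dp": [
    [0,0,0],
    [0,0,0],
    [0,0,0],
    [0,0,0],
    [0,0,0]
  ],
  "twist": [
    [0,0,0],
    [0,0,0],
    [0,0,0],
    [0,0,0],
    [0,0,0]
  ],
  "hand": [1,1,1,1,1]
}}

```text
t: 15.75
eef_pos: [463.9, -130.6, 79.3]
orientation: [-1.568, -0.001, -2.54]
wrist_force: [-0.2, -0.7, -0.8]
finger_gap: 15.1
```

```bash
python3 - <<'E'
from h import *
goto([461.7,-128,75],-2.541)
P,R,s=pose();d=P[:2]-[543.3,-247.7];print(np.hypot(*d),np.degrees(np.arctan2(d[1],d[0])))
E
```

```text
t 15.75 P [ 463.9 -130.6   79.3] yaw -2.5395 dp mm [ 0.3  4.3 -3.4] twist [-0.15  0.08  0.08] gap 15.1 F [-0.2 -0.7 -0.8] j6 2.16
141.45306481247027 124.13787373124296
```

>>> {"api": "arm_command", "payload": {
  "dp": [
    [0.007,0,0],
    [0.01,0,0.001],
    [0.0136,0,0.001],
    [0.0136,0,0.001],
    [0.0136,0,0.001]
  ],
  "twist": [
    [0,-3,0],
    [0,-4,0],
    [0,-5.5,0],
    [0,-5.5,0],
    [0,-5.5,0]
  ],
  "hand": [1,1,1,1,1]
}}

```text
t: 16.17
eef_pos: [443.3, -151.0, 79.5]
orientation: [-1.556, 0.049, -2.109]
wrist_force: [-14.7, 15.4, 22.0]
finger_gap: 15.0
```

```bash
cat > m6.py <<'E'
from h import *
P,R,s=pose();d=P[:2]-[543.3,-247.7];a=np.arctan2(d[1],d[0]);yaw=s["orientation"][2]
print("t",s["t"],"r",np.hypot(*d).round(1),"ang",np.degrees(a).round(1)%360,"yaw should",round(((a+np.pi/2+np.pi)%(2*np.pi))-np.pi,3),"is",round(yaw,3),"z",P[2].round(1),"F tool",np.round(R.T@s["wrist_force"],1),"orient",np.round(s["orientation"],3),"gap",s["finger_gap"].round(1),"j6",round(s["joint_pos"][5],2))
E
python3 m6.py
```

```text
Traceback (most recent call last):
  File "m6.py", line 3, in <module>
    print("t",s["t"],"r",np.hypot(*d).round(1),"ang",np.degrees(a).round(1)%360,"yaw should",round(((a+np.pi/2+np.pi)%(2*np.pi))-np.pi,3),"is",round(yaw,3),"z",P[2].round(1),"F tool",np.round(R.T@s["wrist_force"],1),"orient",np.round(s["orientation"],3),"gap",s["finger_gap"].round(1),"j6",round(s["joint_pos"][5],2))
                                                                                                                                                                                                                                                                    ^^^^^^^^^^^^^^^^^^^^^
AttributeError: 'float' object has no attribute 'round'
```

```bash
sed -i 's/s\["finger_gap"\].round(1)/round(s["finger_gap"],1)/' m6.py; python3 m6.py
```

```text
t 16.1667 r 139.1 ang 136.0 yaw should -2.339 is -2.109 z 79.5 F tool [ -6.8 -22.  -20.2] orient [-1.556  0.049 -2.109] gap 15.0 j6 1.62
```

```bash
cat >> m6.py <<'E'
import sys
def step(ang2,r=142.5,z=79):
    a2=np.radians(ang2);p=[543.3+r*np.cos(a2),-247.7+r*np.sin(a2),z];y=a2+np.pi/2;y=(y+np.pi)%(2*np.pi)-np.pi
    goto(p,y)
for a in sys.argv[1:]: step(float(a))
E
python3 m6.py 136 146 156
```

```text
t 16.1667 r 139.1 ang 136.0 yaw should -2.339 is -2.109 z 79.5 F tool [ -6.8 -22.  -20.2] orient [-1.556  0.049 -2.109] gap 15.0 j6 1.62
t 16.17 P [ 443.3 -151.    79.5] yaw -2.1094 dp mm [-0.7  0.5 -3.3] twist [-0.53 13.11 -2.9 ] gap 15.0 F [-14.7  15.4  22. ] j6 1.62
t 16.17 P [ 443.3 -151.    79.5] yaw -2.1094 dp mm [23.9 -0.8 -6.8] twist [-0.78  3.12 -2.83] gap 15.0 F [-14.7  15.4  22. ] j6 1.62
t 16.17 P [ 443.3 -151.    79.5] yaw -2.1094 dp mm [48.7 -2.  -6. ] twist [-1.02 -6.88 -2.76] gap 15.0 F [-14.7  15.4  22. ] j6 1.62
```

>>> {"api": "arm_command", "payload": {
  "dp": [
    [0.008,0,-0.003],
    [0.01,0,-0.002],
    [0.01,0,-0.001],
    [0.01,0,0],
    [0.01,0,0]
  ],
  "twist": [
    [-0.3,1,-1],
    [-0.2,0,-1],
    [0,-1,-0.5],
    [0,-2,0],
    [0,-3,0]
  ],
  "hand": [1,1,1,1,1]
}}

```text
t: 16.58
eef_pos: [414.7, -189.7, 80.1]
orientation: [-1.561, 0.005, -2.013]
wrist_force: [4.3, -1.1, -1.9]
finger_gap: 15.3
```

```bash
python3 m6.py 165 170
```

```text
t 16.5833 r 141.1 ang 155.7 yaw should -1.994 is -2.013 z 80.1 F tool [-0.8  1.9  4.4] orient [-1.561  0.005 -2.013] gap 15.3 j6 1.46
t 16.58 P [ 414.7 -189.7   80.1] yaw -2.0126 dp mm [22.9  1.   0.9] twist [ -0.6  -10.32  -0.21] gap 15.3 F [ 4.3 -1.1 -1.9] j6 1.46
t 16.58 P [ 414.7 -189.7   80.1] yaw -2.0126 dp mm [35.1  1.   3.6] twist [ -0.61 -15.32  -0.19] gap 15.3 F [ 4.3 -1.1 -1.9] j6 1.46
```

>>> {"api": "arm_command", "payload": {
  "dp": [
    [0.0108,0,0.0003],
    [0.0108,0,0.0004],
    [0.0108,0,0.0004],
    [0.0108,0,0.0004],
    [0.0108,0,0.0004]
  ],
  "twist": [
    [-0.2,-4.2,0],
    [-0.2,-4.3,0],
    [0,-4.3,0],
    [0,-4.3,0],
    [0,-4.3,0]
  ],
  "hand": [1,1,1,1,1]
}}

```text
t: 17.0
eef_pos: [401.9, -243.1, 80.1]
orientation: [-1.563, 0.003, -1.625]
wrist_force: [4.7, 1.5, -2.7]
finger_gap: 14.8
```

```bash
python3 m6.py 195 200
```

```text
t 17.0 r 141.5 ang 178.1 yaw should -1.604 is -1.625 z 80.1 F tool [-1.7  2.7  4.6] orient [-1.563  0.003 -1.625] gap 14.8 j6 0.96
t 17.0 P [ 401.9 -243.1   80.1] yaw -1.6249 dp mm [41.3  1.1  6. ] twist [ -0.47 -18.1   -0.08] gap 14.8 F [ 4.7  1.5 -2.7] j6 0.96
t 17.0 P [ 401.9 -243.1   80.1] yaw -1.6249 dp mm [52.9  1.1 10.4] twist [ -0.47 -23.1   -0.06] gap 14.8 F [ 4.7  1.5 -2.7] j6 0.96
```

Excellent tracking; again.

>>> {"api": "arm_command", "payload": {
  "dp": [
    [0.0108,0,0.0005],
    [0.0108,0,0.0004],
    [0.0108,0,0.0004],
    [0.0108,0,0.0004],
    [0.0108,0,0.0004]
  ],
  "twist": [
    [-0.2,-4.6,0],
    [0,-4.5,0],
    [0,-4.3,0],
    [0,-4.3,0],
    [0,-4.3,0]
  ],
  "hand": [1,1,1,1,1]
}}

```text
t: 17.42
eef_pos: [410.5, -298.1, 80.1]
orientation: [-1.564, 0.001, -1.226]
wrist_force: [2.7, 2.9, 0.1]
finger_gap: 15.2
```

```bash
python3 m6.py 214.4
```

```text
t 17.4167 r 142.0 ang 200.8 yaw should -1.208 is -1.226 z 80.1 F tool [-1.8 -0.   3.6] orient [-1.564e+00  1.000e-03 -1.226e+00] gap 15.2 j6 0.49
t 17.42 P [ 410.5 -298.1   80.1] yaw -1.2258 dp mm [33.4  1.1  4.1] twist [ -0.39 -14.63  -0.  ] gap 15.2 F [2.7 2.9 0.1] j6 0.49
```

>>> {"api": "arm_command", "payload": {
  "dp": [
    [0.0105,0,0.0006],
    [0.0085,0,0.0005],
    [0.006,0,0.0004],
    [0.004,0,0.0002],
    [0.001,0,0]
  ],
  "twist": [
    [-0.2,-4.5,0],
    [0,-3.5,0],
    [0,-2.6,0],
    [0,-2,0],
    [0,-0.5,0]
  ],
  "hand": [1,1,1,1,1]
}}

```text
t: 17.83
eef_pos: [419.0, -315.8, 79.9]
orientation: [-1.569, 0.03, -0.985]
wrist_force: [-1.5, 0.3, 2.0]
finger_gap: 15.0
```

```bash
python3 m6.py 214.4
```

```text
t 17.8333 r 141.7 ang 208.7 yaw should -1.07 is -0.985 z 79.9 F tool [-1.1 -1.9 -1.1] orient [-1.569  0.03  -0.985] gap 15.0 j6 0.23
t 17.83 P [ 419.  -315.8   79.9] yaw -0.9853 dp mm [14.1  0.5 -1.2] twist [-0.12 -0.86 -1.73] gap 15.0 F [-1.5  0.3  2. ] j6 0.23
```

>>> {"api": "arm_command", "payload": {
  "dp": [
    [0.004,0,-0.0005],
    [0.004,0,0],
    [0.003,0,0],
    [0.002,0,0],
    [0,0,0]
  ],
  "twist": [
    [0,-0.3,-0.7],
    [0,-0.3,-0.5],
    [0,0,-0.3],
    [0,0,0],
    [0,0,0]
  ],
  "hand": [1,1,1,1,1]
}}

```text
t: 18.25
eef_pos: [418.8, -315.4, 79.9]
orientation: [-1.572, 0.034, -0.976]
wrist_force: [1.5, -1.3, -2.3]
finger_gap: 14.8
```

```bash
python3 m6.py 214.4
```

```text
t 18.25 r 141.7 ang 208.5 yaw should -1.073 is -0.976 z 79.9 F tool [2.  2.2 0.5] orient [-1.572  0.034 -0.976] gap 14.8 j6 0.23
t 18.25 P [ 418.8 -315.4   79.9] yaw -0.9763 dp mm [14.5  0.4 -1.5] twist [ 0.05 -0.34 -1.96] gap 14.8 F [ 1.5 -1.3 -2.3] j6 0.23
```

>>> {"api": "arm_command", "payload": {
  "dp": [
    [0.007,0,-0.0005],
    [0.008,0,0],
    [0.006,0,0],
    [0.004,0,0],
    [0.002,0,0]
  ],
  "twist": [
    [0,-0.2,-0.7],
    [0,-0.2,-0.7],
    [0,0,-0.5],
    [0,0,0],
    [0,0,0]
  ],
  "hand": [1,1,1,1,1]
}}

```text
t: 18.67
eef_pos: [418.8, -315.3, 79.8]
orientation: [-1.578, 0.061, -0.969]
wrist_force: [-4.8, 5.8, 6.2]
finger_gap: 15.1
```

```bash
python3 m6.py 214.4
```

```text
t 18.6667 r 141.6 ang 208.5 yaw should -1.073 is -0.969 z 79.8 F tool [-7.9 -5.7 -0.7] orient [-1.578  0.061 -0.969] gap 15.1 j6 0.22
t 18.67 P [ 418.8 -315.3   79.8] yaw -0.9693 dp mm [14.6 -0.1 -1.6] twist [ 0.39  0.08 -3.51] gap 15.1 F [-4.8  5.8  6.2] j6 0.22
```

```bash
python3 - <<'E'
from h import *
c=cap("wrist","w8");s=cap("scene")
cv2.imwrite('pics/s8.png',cv2.resize(s["pixels"][90:240,140:290,::-1],None,fx=4,fy=4,interpolation=cv2.INTER_CUBIC))
np.savez("sc8.npz",**s);np.savez("w8.npz",**c)
E
python3 m2.py sc8.npz w8.npz
```

```text
sc8.npz rim centre [ 543.9 -247.6] r 162.6 225 z 42.1
  post [ 418.8 -315.9] r 142.6 ang -151.4
  post [ 614.4 -373.5] r 144.3 ang -60.8
  post [ 477.1 -118.3] r 145.6 ang 117.3
  post [ 674.  -176.7] r 148.1 ang 28.6
  dowel [ 440.9 -216.7   65.2] r 107.6 ang 163.3
  dowel [ 648.7 -276.8   62.7] r 108.8 ang -15.5
  dowel [ 577.7 -142.5   62.9] r 110.4 ang 72.2
  hub top mid [ 546.2 -246.8  117.4] [41.5 39.8  9.1]
  spigot top [ 545.8 -246.3  142.1] 11
w8.npz rim centre [ 544.2 -247.6] r 164.5 489 z 43.1
  post [ 417.5 -315.9] r 143.9 ang -151.7
  dowel [ 440.6 -217.7   65.8] r 107.9 ang 163.9
```

View pics/w8.png

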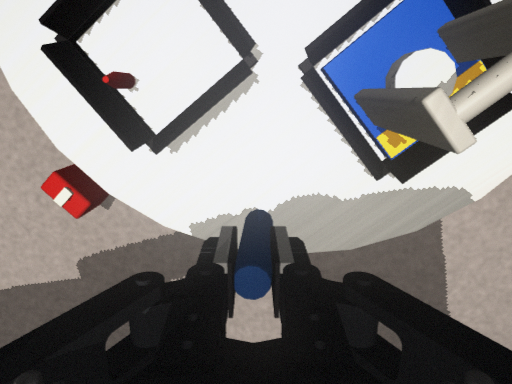

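View pics/s8.png

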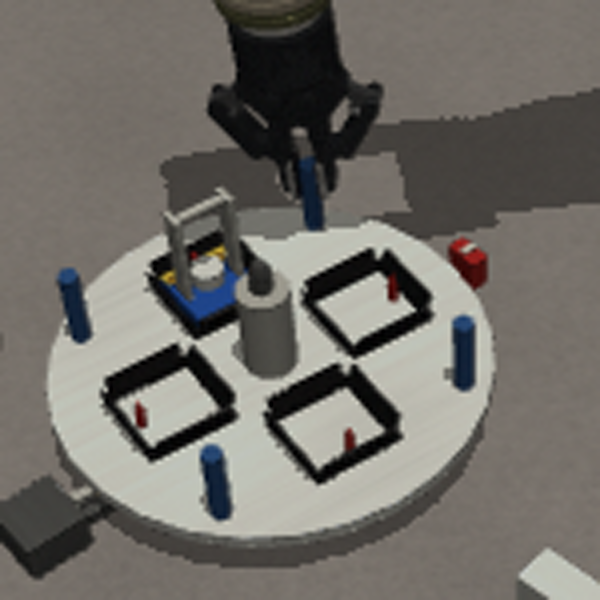

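>>> {"api": "arm_command", "payload": {
  "dp": [
    [0.01,0,0],
    [0.011,0,0],
    [0.006,0,0],
    [0.002,0,0],
    [0,0,0]
  ],
  "twist": [
    [0,0,0],
    [0,0,0],
    [0,0,0],
    [0,0,0],
    [0,0,0]
  ],
  "hand": [1,1,1,1,1]
}}

```text
t: 19.18
eef_pos: [424.3, -325.1, 79.4]
orientation: [-1.585, 0.102, -0.969]
wrist_force: [-1.9, 0.9, 0.7]
finger_gap: 15.2
```

```bash
python3 m6.py 214.4
```

```text
t 19.1833 r 141.9 ang 213.0 yaw should -0.994 is -0.969 z 79.4 F tool [-1.9 -0.5 -1.1] orient [-1.585  0.102 -0.969] gap 15.2 j6 0.21
t 19.18 P [ 424.3 -325.1   79.4] yaw -0.9685 dp mm [ 3.4  0.  -0.6] twist [ 0.8   0.15 -5.85] gap 15.2 F [-1.9  0.9  0.7] j6 0.21
```

>>> {"api": "arm_command", "payload": {
  "dp": [
    [0,0,0],
    [0,0,0],
    [0,0,0],
    [0,-0.01,0],
    [0,-0.02,0]
  ],
  "twist": [
    [0,0,0],
    [0,0,0],
    [0,0,0],
    [0,0,-2],
    [0,0,-2]
  ],
  "hand": [0.4,0.3,0.3,0.3,0.3]
}}

```text
t: 19.6
eef_pos: [424.2, -325.8, 104.3]
orientation: [-1.586, 0.038, -0.971]
wrist_force: [-0.4, 0.1, 0.3]
finger_gap: 59.7
```

```bash
python3 m6.py 214.4; python3 - <<'E'
from h import *
c=cap("wrist","w9");np.savez("w9.npz",**c)
s=cap("scene");np.savez("sc9.npz",**s)
E
python3 m2.py w9.npz sc9.npz
```

```text
t 19.6 r 142.5 ang 213.3 yaw should -0.99 is -0.971 z 104.3 F tool [-0.4 -0.3 -0.3] orient [-1.586  0.038 -0.971] gap 59.7 j6 0.23
t 19.6 P [ 424.2 -325.8  104.3] yaw -0.9708 dp mm [ 3.8 25.2  0.3] twist [ 0.89 -0.   -2.15] gap 59.7 F [-0.4  0.1  0.3] j6 0.23
w9.npz rim centre [ 543.3 -248.1] r 163.8 548 z 43.2
  post [ 422.7 -326.5] r 143.9 ang -147.0
  dowel [ 438.5 -226.3   65.9] r 107.1 ang 168.2
  dowel [ 520.9 -354.7   66.8] r 108.9 ang -101.8
sc9.npz rim centre [ 543.9 -247.4] r 162.6 226 z 42.0
  post [ 424.1 -325.4] r 142.9 ang -146.9
  post [ 624.3 -367.8] r 144.8 ang -56.3
  post [ 466.8 -125.3] r 144.4 ang 122.2
  post [ 667.  -167.3] r 146.9 ang 33.1
  dowel [ 521.7 -353.5   63.9] r 108.4 ang -101.8
  dowel [ 440.  -224.1   61.9] r 106.5 ang 167.3
  dowel [ 651.  -269.5   59.8] r 109.3 ang -11.6
  dowel [ 568.5 -141.7   64.2] r 108.6 ang 76.9
  hub top mid [ 544.2 -247.4  117.3] [40.3 41.3  9.3]
  spigot top [ 546.7 -246.3  141.1] 14
```

View pics/w9.png

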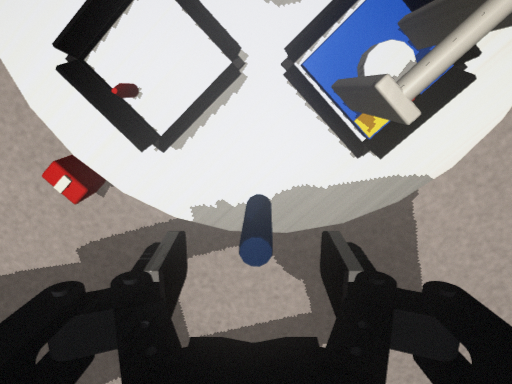

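>>> {"api": "arm_command", "payload": {
  "dp": [
    [0,-0.02,0],
    [0,-0.03,0],
    [0,-0.035,0],
    [0,-0.03,0],
    [0,-0.015,0]
  ],
  "twist": [
    [0.3,0,-0.8],
    [0.3,0,-0.7],
    [0.2,0,-0.4],
    [0,0,0],
    [0,0,0]
  ],
  "hand": [0,0,0,0,0]
}}

```text
t: 20.12
eef_pos: [424.6, -325.2, 236.0]
orientation: [-1.572, 0.009, -0.97]
wrist_force: [-0.0, 0.5, 0.7]
finger_gap: 85.2
```

```bash
python3 - <<'E'
from h import *
plan([545,225,240],1.505,25)
goto([545,225,240],1.505)
E
```

```text
t 20.12 P [ 424.6 -325.2  236. ] yaw -0.97 need 21 rows; using 25 j [-0.75 -0.04  1.65  0.    1.54  0.22]
[-0.015,-0.000,0.016],[-0.014,-0.000,0.018],[-0.012,-0.000,0.019],[-0.010,-0.000,0.020],[-0.008,-0.000,0.021]
[-0.006,-0.000,0.022],[-0.004,-0.000,0.022],[-0.001,-0.000,0.022],[0.001,-0.000,0.023],[0.003,-0.000,0.022]
[0.005,-0.000,0.022],[0.007,-0.000,0.021],[0.009,-0.000,0.020],[0.011,-0.000,0.019],[0.013,-0.000,0.018]
[0.015,-0.000,0.017],[0.017,-0.000,0.015],[0.018,-0.000,0.013],[0.019,-0.000,0.012],[0.020,-0.000,0.010]
[0.021,-0.000,0.008],[0.022,-0.000,0.005],[0.022,-0.000,0.003],[0.023,-0.000,0.001],[0.022,-0.000,-0.001]
twist y each -5.67
t 20.12 P [ 424.6 -325.2  236. ] yaw -0.9705 dp mm [-386.    -1.1  410.1] twist [  -0.6  -141.83   -0.3 ] gap 85.2 F [-0.   0.5  0.7] j6 0.22
```

>>> {"api": "arm_command", "payload": {
  "dp": [
    [-0.015,0,0.016],
    [-0.014,0,0.018],
    [-0.012,0,0.019],
    [-0.01,0,0.02],
    [-0.008,0,0.021]
  ],
  "twist": [
    [0,-5.67,0],
    [0,-5.67,0],
    [0,-5.67,0],
    [0,-5.67,0],
    [0,-5.67,0]
  ],
  "hand": [0,0,0,0,0]
}}

```text
t: 20.53
eef_pos: [450.0, -218.4, 241.2]
orientation: [-1.57, 0.0, -0.466]
wrist_force: [-0.3, -0.8, 0.3]
finger_gap: 85.4
```

>>> {"api": "arm_command", "payload": {
  "dp": [
    [-0.006,0,0.022],
    [-0.004,0,0.022],
    [-0.001,0,0.022],
    [0.001,0,0.023],
    [0.003,0,0.022]
  ],
  "twist": [
    [0,-5.67,0],
    [0,-5.67,0],
    [0,-5.67,0],
    [0,-5.67,0],
    [0,-5.67,0]
  ],
  "hand": [0,0,0,0,0]
}}

```text
t: 20.95
eef_pos: [472.2, -102.8, 238.6]
orientation: [-1.567, 0.003, 0.052]
wrist_force: [0.5, 0.1, 0.2]
finger_gap: 85.2
```

>>> {"api": "arm_command", "payload": {
  "dp": [
    [0.005,0,0.022],
    [0.007,0,0.021],
    [0.009,0,0.02],
    [0.011,0,0.019],
    [0.013,0,0.018]
  ],
  "twist": [
    [0,-5.67,0],
    [0,-5.67,0],
    [0,-5.67,0],
    [0,-5.67,0],
    [0,-5.67,0]
  ],
  "hand": [0,0,0,0,0]
}}

```text
t: 21.37
eef_pos: [490.3, 12.2, 235.9]
orientation: [-1.562, 0.003, 0.572]
wrist_force: [0.0, 0.6, 0.1]
finger_gap: 85.2
```

>>> {"api": "arm_command", "payload": {
  "dp": [
    [0.015,0,0.017],
    [0.017,0,0.015],
    [0.018,0,0.013],
    [0.019,0,0.012],
    [0.02,0,0.01]
  ],
  "twist": [
    [0,-5.67,0],
    [0,-5.67,0],
    [0,-5.67,0],
    [0,-5.67,0],
    [0,-5.67,0]
  ],
  "hand": [0,0,0,0,0]
}}

```text
t: 21.78
eef_pos: [506.7, 129.1, 233.0]
orientation: [-1.557, 0.0, 1.091]
wrist_force: [-0.8, -0.6, 0.1]
finger_gap: 85.3
```

```bash
python3 - <<'E'
from h import *
plan([550,232,230],1.505,5)
goto([550,232,230],1.505)
E
```

```text
t 21.78 P [506.7 129.1 233. ] yaw 1.091 need 4 rows; using 5 j [ 0.15 -0.07  1.69  0.01  1.53 -0.95]
[0.022,0.001,0.002],[0.022,0.001,-0.000],[0.022,0.001,-0.002],[0.022,0.001,-0.004],[0.022,0.001,-0.006]
twist y each -4.74
t 21.78 P [506.7 129.1 233. ] yaw 1.0909 dp mm [111.3   3.1   9. ] twist [ -0.77 -23.72   0.15] gap 85.3 F [-0.8 -0.6  0.1] j6 -0.95
```

>>> {"api": "arm_command", "payload": {
  "dp": [
    [0.022,0.001,0.002],
    [0.022,0.001,0],
    [0.021,0.001,-0.002],
    [0.015,0.001,-0.003],
    [0.005,0.001,-0.003]
  ],
  "twist": [
    [-0.2,-5,0],
    [-0.2,-5,0],
    [-0.2,-5,0],
    [-0.2,-3.5,0],
    [0,-1,0]
  ],
  "hand": [0,0,0,0,0]
}}

```text
t: 22.2
eef_pos: [541.2, 215.7, 224.2]
orientation: [-1.567, -0.002, 1.457]
wrist_force: [1.0, 0.5, 0.5]
finger_gap: 85.5
```

>>> {"api": "arm_command", "payload": {
  "dp": [
    [0,0,0],
    [0,0,0],
    [0,0,0],
    [0,0,0],
    [0,0,0]
  ],
  "twist": [
    [0,0,0],
    [0,0,0],
    [0,0,0],
    [0,0,0],
    [0,0,0]
  ],
  "hand": [0,0,0,0,0]
}}

```text
t: 22.62
eef_pos: [540.6, 213.8, 221.6]
orientation: [-1.563, -0.0, 1.45]
wrist_force: [0.3, 0.2, -0.2]
finger_gap: 85.3
```

```bash
python3 - <<'E'
from h import *
goto([562,235.7,119],1.505)
c=cap("wrist","w10");np.savez("w10.npz",**c)
E
python3 m1.py w10.npz
```

```text
t 22.62 P [540.6 213.8 221.6] yaw 1.4503 dp mm [ 24.3 102.5 -19.4] twist [-0.47 -3.13  0.01] gap 85.3 F [ 0.3  0.2 -0.2] j6 -1.16
w10.npz
table z 1.1982063029714054
A none
B bail n 981 mid [561.9 235.9 153.8] ext [19.1 49.3 12.9] zmax 160.1
  nib x 548.5 570.2 y 228.7 243.6 z 168.1
  keeper [572.8 235.3 174. ] y [223.3 247. ] x [570.4 575.6]
  plate green 1813 z 81.0 x [533.8 575.6] y [208.4 263.8]
C bail n 1242 mid [569.8 355.  153.4] ext [20.7 50.  13.6] zmax 160.0
  nib x 555.6 578.1 y 348.1 363.3 z 168.1
  keeper [579.7 354.1 173.4] y [342.2 366.8] x [578.1 583.3]
  plate orange 2020 z 80.9 x [540.8 596.6] y [325.9 384.8]
```

>>> {"api": "arm_command", "payload": {
  "dp": [
    [0.01,0,-0.007],
    [0.01,0,-0.007],
    [0.003,0.01,-0.002],
    [0,0.015,0],
    [0,0.012,0]
  ],
  "twist": [
    [-0.2,-1.5,0],
    [-0.2,-1.2,0],
    [0,-0.3,0],
    [0,0,0],
    [0,0,0]
  ],
  "hand": [0,0,0,0,0]
}}

```text
t: 23.08
eef_pos: [562.0, 233.5, 187.8]
orientation: [-1.578, -0.003, 1.499]
wrist_force: [-0.5, 0.2, 0.5]
finger_gap: 85.3
```

```bash
python3 - <<'E'
from h import *
goto([562,235.8,119],1.505)
E
```

```text
t 23.08 P [562.  233.5 187.8] yaw 1.4985 dp mm [ 2.1 68.8  0.7] twist [ 0.4  -0.37  0.16] gap 85.3 F [-0.5  0.2  0.5] j6 -1.19
```

>>> {"api": "arm_command", "payload": {
  "dp": [
    [0.001,0.02,0.001],
    [0,0.022,0],
    [0,0.015,0],
    [0,0.006,0],
    [0,0,0]
  ],
  "twist": [
    [0.2,-0.3,0.1],
    [0.1,0,0],
    [0,0,0],
    [0,0,0],
    [0,0,0]
  ],
  "hand": [0,0,0,0,0]
}}

```text
t: 23.5
eef_pos: [557.8, 231.6, 115.7]
orientation: [-1.566, 0.002, 1.5]
wrist_force: [-0.3, 0.2, -0.3]
finger_gap: 85.3
```

```bash
python3 - <<'E'
from h import *
goto([562,235.8,119],1.505)
E
```

```text
t 23.5 P [557.8 231.6 115.7] yaw 1.4996 dp mm [ 4.5 -3.3 -3.9] twist [-0.26 -0.31 -0.1 ] gap 85.3 F [-0.3  0.2 -0.3] j6 -1.19
```

>>> {"api": "arm_command", "payload": {
  "dp": [
    [0.003,-0.001,-0.002],
    [0,0,0],
    [0,0,0],
    [0,0,0],
    [0,0,0]
  ],
  "twist": [
    [-0.1,-0.2,0],
    [0,0,0],
    [0,0,0],
    [0,0,0],
    [0,0,0]
  ],
  "hand": [0,0,0,0.2,0.4],
  "grip_force": 50
}}

```text
t: 23.92
eef_pos: [561.4, 234.6, 119.7]
orientation: [-1.571, 0.001, 1.502]
wrist_force: [-0.4, 0.5, -0.6]
finger_gap: 64.0
```

```bash
python3 - <<'E'
from h import *
goto([562,235.8,119],1.505)
E
```

```text
t 23.92 P [561.4 234.6 119.7] yaw 1.5023 dp mm [ 1.2  0.7 -0.5] twist [ 0.02 -0.15 -0.04] gap 64.0 F [-0.4  0.5 -0.6] j6 -1.19
```

>>> {"api": "arm_command", "payload": {
  "dp": [
    [0.001,0,0],
    [0,0,0],
    [0,0,0],
    [0,0,0],
    [0,0,0]
  ],
  "twist": [
    [0,-0.1,0],
    [0,0,0],
    [0,0,0],
    [0,0,0],
    [0,0,0]
  ],
  "hand": [1,1,1,1,1]
}}

```text
t: 24.33
eef_pos: [562.2, 236.1, 121.1]
orientation: [-1.573, -0.0, 1.504]
wrist_force: [-0.4, 0.2, -0.2]
finger_gap: 49.2
```

>>> {"api": "arm_command", "payload": {
  "dp": [
    [0,0,-0.006],
    [0,0,-0.006],
    [0,0,-0.006],
    [0,0,-0.001],
    [0,0,0]
  ],
  "twist": [
    [0,0,0],
    [0,0,0],
    [0,0,0],
    [0,0,0],
    [0,0,0]
  ],
  "hand": [1,1,1,1,1]
}}

```text
t: 24.75
eef_pos: [577.5, 235.5, 121.1]
orientation: [-1.563, 0.001, 1.506]
wrist_force: [-2.3, 0.2, 1.0]
finger_gap: 49.5
```

```bash
python3 - <<'E'
from h import *
goto([562,235.8,119],1.505)
E
```

```text
t 24.75 P [577.5 235.5 121.1] yaw 1.5059 dp mm [-0.7  2.2 15.5] twist [-0.45  0.05 -0.05] gap 49.5 F [-2.3  0.2  1. ] j6 -1.2
```

>>> {"api": "arm_command", "payload": {
  "dp": [
    [0,0,-0.003],
    [0,-0.004,-0.001],
    [0,-0.008,0],
    [0,-0.008,0],
    [0,-0.004,0]
  ],
  "twist": [
    [0,0,0],
    [0,0,0],
    [0,0,0],
    [0,0,0],
    [0,0,0]
  ],
  "hand": [1,1,1,1,1]
}}

```text
t: 25.17
eef_pos: [578.3, 234.8, 143.0]
orientation: [-1.554, 0.003, 1.506]
wrist_force: [-0.1, 0.1, -2.6]
finger_gap: 49.2
```

```bash
python3 - <<'E'
from h import *
goto([579.5,235.0,145],1.505)
E
```

```text
t 25.17 P [578.3 234.8 143. ] yaw 1.5062 dp mm [ 0.2 -2.  -1.1] twist [-0.96  0.07 -0.2 ] gap 49.2 F [-0.1  0.1 -2.6] j6 -1.2
```

>>> {"api": "arm_command", "payload": {
  "dp": [
    [0,-0.002,0],
    [0,0,0.008],
    [0,0,0.015],
    [0,0,0.02],
    [0,0,0.02]
  ],
  "twist": [
    [-0.4,0,0],
    [-0.2,0,0],
    [0,0,0],
    [0,0,0],
    [0,0,0]
  ],
  "hand": [1,1,1,1,1]
}}

```text
t: 25.58
eef_pos: [518.1, 238.6, 148.5]
orientation: [-1.576, 0.001, 1.503]
wrist_force: [0.2, 0.3, -2.6]
finger_gap: 49.5
```

```bash
python3 - <<'E'
from h import *
goto([495,240.0,148],1.505)
E
```

```text
t 25.58 P [518.1 238.6 148.5] yaw 1.5033 dp mm [-0.1  0.4 23.2] twist [ 0.27 -0.1  -0.06] gap 49.5 F [ 0.2  0.3 -2.6] j6 -1.16
```

>>> {"api": "arm_command", "payload": {
  "dp": [
    [0,0,0.015],
    [0,-0.01,0.01],
    [0,-0.025,0],
    [0,-0.03,0],
    [0,-0.015,0]
  ],
  "twist": [
    [0,0,0],
    [0,0,0],
    [0,0,0],
    [0,0,0],
    [0,0,0]
  ],
  "hand": [1,1,1,1,1]
}}

```text
t: 26.0
eef_pos: [481.5, 239.5, 224.3]
orientation: [-1.566, 0.005, 1.506]
wrist_force: [1.7, 0.8, -1.6]
finger_gap: 49.4
```

```bash
python3 m3.py; python3 - <<'E'
from h import *
plan([458.5,-226,236],-1.76,30)
E
```

```text
green 4430 x [-27.   27.7] z [-27.2  17.1  28.8] depth y [41.6 42.6 44.1]
 tilt slope x,z [-0.0101  0.026 ]
yellow 665 z [-26.6 -21.4 -13. ] x [-20.8  23.4]
bar 2253 z [-2.5  2.4  4.8] y min -36.2
t 26.05 P [482.6 240.  226.9] yaw 1.506 need 27 rows; using 30 j [ 0.37 -0.03  1.66 -0.    1.51 -1.14]
[-0.013,-0.000,-0.000],[-0.013,-0.000,-0.002],[-0.013,-0.000,-0.003],[-0.012,-0.000,-0.004],[-0.012,-0.000,-0.006]
[-0.011,-0.000,-0.007],[-0.010,-0.000,-0.008],[-0.009,-0.000,-0.009],[-0.008,-0.000,-0.010],[-0.007,-0.000,-0.011]
[-0.006,-0.000,-0.012],[-0.005,-0.000,-0.012],[-0.003,-0.000,-0.013],[-0.002,-0.000,-0.013],[-0.001,-0.000,-0.013]
[0.001,-0.000,-0.013],[0.002,-0.000,-0.013],[0.004,-0.000,-0.012],[0.005,-0.000,-0.012],[0.006,-0.000,-0.011]
[0.007,-0.000,-0.011],[0.009,-0.000,-0.010],[0.010,-0.000,-0.009],[0.010,-0.000,-0.008],[0.011,-0.000,-0.007]
[0.012,-0.000,-0.005],[0.012,-0.000,-0.004],[0.013,-0.000,-0.003],[0.013,-0.000,-0.001],[0.013,-0.000,0.000]
twist y each 6.23
t 26.05 P [482.6 240.  226.9] yaw 1.506 need 27 rows; using 30 j [ 0.37 -0.03  1.66 -0.    1.51 -1.14]
[-0.016,-0.000,-0.000],[-0.015,-0.000,-0.002],[-0.015,-0.000,-0.004],[-0.015,-0.000,-0.005],[-0.014,-0.000,-0.007]
[-0.013,-0.000,-0.008],[-0.012,-0.000,-0.010],[-0.011,-0.000,-0.011],[-0.010,-0.000,-0.012],[-0.008,-0.000,-0.013]
[-0.007,-0.000,-0.014],[-0.005,-0.000,-0.015],[-0.004,-0.000,-0.015],[-0.002,-0.000,-0.015],[-0.001,-0.000,-0.016]
[0.001,-0.000,-0.016],[0.003,-0.000,-0.015],[0.004,-0.000,-0.015],[0.006,-0.000,-0.014],[0.008,-0.000,-0.014]
[0.009,-0.000,-0.013],[0.010,-0.000,-0.012],[0.012,-0.000,-0.010],[0.013,-0.000,-0.009],[0.014,-0.000,-0.008]
[0.014,-0.000,-0.006],[0.015,-0.000,-0.005],[0.015,-0.000,-0.003],[0.016,-0.000,-0.001],[0.016,-0.000,0.000]
twist y each 6.24
```

View pics/hand.png

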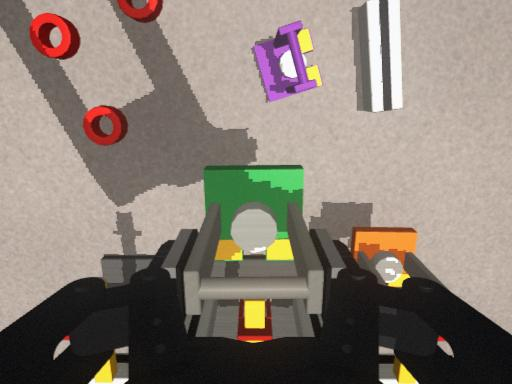

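>>> {"api": "arm_command", "payload": {
  "dp": [
    [-0.012,0,0],
    [-0.015,0,-0.002],
    [-0.015,0,-0.004],
    [-0.015,0,-0.005],
    [-0.014,0,-0.007]
  ],
  "twist": [
    [0,6.24,0],
    [0,6.24,0],
    [0,6.24,0],
    [0,6.24,0],
    [0,6.24,0]
  ],
  "hand": [1,1,1,1,1]
}}

```text
t: 26.47
eef_pos: [478.1, 167.0, 227.3]
orientation: [-1.576, -0.003, 0.947]
wrist_force: [0.8, -0.6, -3.3]
finger_gap: 49.5
```

>>> {"api": "arm_command", "payload": {
  "dp": [
    [-0.013,0,-0.008],
    [-0.012,0,-0.01],
    [-0.011,0,-0.011],
    [-0.01,0,-0.012],
    [-0.008,0,-0.013]
  ],
  "twist": [
    [0,6.24,0],
    [0,6.24,0],
    [0,6.24,0],
    [0,6.24,0],
    [0,6.24,0]
  ],
  "hand": [1,1,1,1,1]
}}

```text
t: 26.88
eef_pos: [469.9, 86.2, 222.6]
orientation: [-1.574, -0.006, 0.374]
wrist_force: [0.8, -0.4, -2.4]
finger_gap: 49.2
```

>>> {"api": "arm_command", "payload": {
  "dp": [
    [-0.007,0,-0.014],
    [-0.005,0,-0.015],
    [-0.004,0,-0.015],
    [-0.002,0,-0.015],
    [-0.001,0,-0.016]
  ],
  "twist": [
    [0,6.24,0],
    [0,6.24,0],
    [0,6.24,0],
    [0,6.24,0],
    [0,6.24,0]
  ],
  "hand": [1,1,1,1,1]
}}

```text
t: 27.3
eef_pos: [458.8, 4.9, 217.7]
orientation: [-1.571, -0.007, -0.199]
wrist_force: [0.2, 0.1, -3.1]
finger_gap: 49.2
```

>>> {"api": "arm_command", "payload": {
  "dp": [
    [0.001,0,-0.016],
    [0.003,0,-0.015],
    [0.004,0,-0.015],
    [0.006,0,-0.014],
    [0.008,0,-0.014]
  ],
  "twist": [
    [0,6.24,0],
    [0,6.24,0],
    [0,6.24,0],
    [0,6.24,0],
    [0,6.24,0]
  ],
  "hand": [1,1,1,1,1]
}}

```text
t: 27.72
eef_pos: [444.7, -75.7, 213.0]
orientation: [-1.568, -0.007, -0.772]
wrist_force: [1.4, -0.0, -3.7]
finger_gap: 49.5
```

```bash
python3 - <<'E'
from h import *
plan([458.5,-228,232],-1.76,10)
goto([458.5,-228,232],-1.76)
E
```

```text
t 27.72 P [444.7 -75.7 213. ] yaw -0.772 need 9 rows; using 10 j [-0.28 -0.28  1.91 -0.    1.5   0.49]
[0.012,-0.002,-0.010],[0.013,-0.002,-0.009],[0.013,-0.002,-0.007],[0.014,-0.002,-0.006],[0.015,-0.002,-0.005]
[0.015,-0.002,-0.003],[0.015,-0.002,-0.002],[0.015,-0.002,-0.000],[0.015,-0.002,0.001],[0.015,-0.002,0.003]
twist y each 5.66
t 27.72 P [444.7 -75.7 213. ] yaw -0.7716 dp mm [116.2 -18.5 -99.5] twist [-0.35 56.63  0.28] gap 49.5 F [ 1.4 -0.  -3.7] j6 0.49
```

>>> {"api": "arm_command", "payload": {
  "dp": [
    [0.012,-0.002,-0.01],
    [0.013,-0.002,-0.009],
    [0.013,-0.002,-0.007],
    [0.014,-0.002,-0.006],
    [0.015,-0.002,-0.005]
  ],
  "twist": [
    [0,5.7,0],
    [0,5.7,0],
    [0,5.7,0],
    [0,5.7,0],
    [0,5.7,0]
  ],
  "hand": [1,1,1,1,1]
}}

```text
t: 28.13
eef_pos: [447.9, -155.5, 218.2]
orientation: [-1.566, -0.005, -1.296]
wrist_force: [0.1, -0.3, -2.7]
finger_gap: 49.3
```

>>> {"api": "arm_command", "payload": {
  "dp": [
    [0.015,-0.002,-0.003],
    [0.015,-0.001,-0.002],
    [0.015,0,0],
    [0.013,0,0.001],
    [0.005,0,0.002]
  ],
  "twist": [
    [0,5.7,0],
    [0,5.7,0],
    [0,5.7,0],
    [0,5,0],
    [0,2.5,0]
  ],
  "hand": [1,1,1,1,1]
}}

```text
t: 28.55
eef_pos: [450.3, -223.0, 217.3]
orientation: [-1.564, -0.004, -1.754]
wrist_force: [-0.2, 0.1, -3.5]
finger_gap: 49.3
```

>>> {"api": "arm_command", "payload": {
  "dp": [
    [0,0,0],
    [0,0,0],
    [0,0,0],
    [0,0,0],
    [0,0,0]
  ],
  "twist": [
    [0,0,0],
    [0,0,0],
    [0,0,0],
    [0,0,0],
    [0,0,0]
  ],
  "hand": [1,1,1,1,1]
}}

```text
t: 28.97
eef_pos: [448.8, -222.2, 214.3]
orientation: [-1.566, -0.003, -1.752]
wrist_force: [-0.2, 0.2, -3.0]
finger_gap: 49.6
```

```bash
python3 m4.py;  python3 m2.py hand2.npz sc2.npz
```

```text
t 28.97 P [ 448.8 -222.2  214.3] yaw -1.7521 dp mm [  7.4 -11.6  11.3] twist [-0.29  0.28  0.19] gap 49.6 F [-0.2  0.2 -3. ] j6 1.19
hand2.npz rim centre [ 543.8 -248. ] r 164.1 507 z 43.2
  post [ 464.9 -126.8] r 144.6 ang 123.1
  post [ 422.4 -326.4] r 144.5 ang -147.1
  dowel [ 565.3 -143.    65.5] r 107.1 ang 78.4
  dowel [ 521.4 -351.1   62.1] r 105.5 ang -102.2
  hub top mid [ 543.4 -247.9  116.8] [39.2 39.3  9.2]
  spigot top [ 542.9 -247.5  141.8] 493
sc2.npz rim centre [ 544.1 -247.4] r 162.4 211 z 42.0
  post [ 424.7 -325.6] r 142.8 ang -146.8
  post [ 624.2 -368.5] r 145.2 ang -56.5
  post [ 467.5 -124.9] r 144.5 ang 122.0
  post [ 666.9 -166.6] r 146.9 ang 33.3
  dowel [ 521.9 -353.9   64.6] r 108.9 ang -101.8
  dowel [ 440.1 -223.2   67. ] r 106.8 ang 166.9
  dowel [ 651.2 -269.2   61.7] r 109.3 ang -11.5
  dowel [ 567.8 -141.1   61. ] r 108.9 ang 77.5
  hub top mid [ 545.  -247.8  117. ] [41.8 40.   9.1]
  spigot top [ 546.  -244.6  141.3] 16
```

View pics/hand2.png

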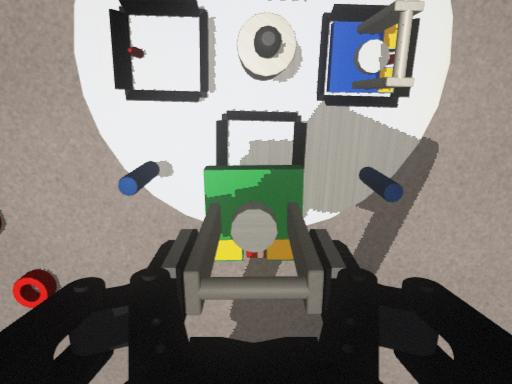

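```bash
python3 - <<'E'
from h import *
goto([459.2,-230.1,140],-1.778)
E
```

```text
t 29.07 P [ 448.8 -222.3  214.4] yaw -1.7524 dp mm [ 5.6 74.5 11.2] twist [-0.3   1.46  0.19] gap 49.2 F [-0.2 -0.7 -2.6] j6 1.19
```

>>> {"api": "arm_command", "payload": {
  "dp": [
    [0.003,0.01,0.005],
    [0.002,0.02,0.004],
    [0,0.02,0],
    [0,0.01,0],
    [0,0.002,0]
  ],
  "twist": [
    [-0.1,0.8,0.1],
    [-0.1,0.6,0],
    [0,0,0],
    [0,0,0],
    [0,0,0]
  ],
  "hand": [1,1,1,1,1]
}}

```text
t: 29.48
eef_pos: [460.0, -230.0, 150.7]
orientation: [-1.564, -0.003, -1.778]
wrist_force: [0.3, 0.6, -2.7]
finger_gap: 49.8
```

```bash
python3 - <<'E'
from h import *
goto([459.2,-230.1,96],-1.778)
E
```

```text
t 29.48 P [ 460.  -230.   150.7] yaw -1.7781 dp mm [ 0.1 54.7 -1.2] twist [-0.41 -0.    0.18] gap 49.8 F [ 0.3  0.6 -2.7] j6 1.22
```

>>> {"api": "arm_command", "payload": {
  "dp": [
    [0,0.008,-0.0006],
    [0,0.008,0],
    [0,0.006,0],
    [0,0.003,0],
    [0,0,0]
  ],
  "twist": [
    [-0.3,0,0.1],
    [0,0,0],
    [0,0,0],
    [0,0,0],
    [0,0,0]
  ],
  "hand": [1,1,1,1,1]
}}

```text
t: 29.9
eef_pos: [459.6, -230.0, 123.4]
orientation: [-1.57, -0.001, -1.778]
wrist_force: [-0.8, 0.1, -3.3]
finger_gap: 49.3
```

```bash
python3 - <<'E'
from h import *
goto([459.2,-230.1,96],-1.778)
E
```

```text
t 29.9 P [ 459.6 -230.   123.4] yaw -1.7782 dp mm [ 0.2 27.4 -0.4] twist [-0.05 -0.01  0.06] gap 49.3 F [-0.8  0.1 -3.3] j6 1.22
```

Well aligned; look before entering.

```bash
python3 - <<'E'
from h import *
c=cap("wrist","w11")
E
```

```text
(no output)
```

View pics/w11.png

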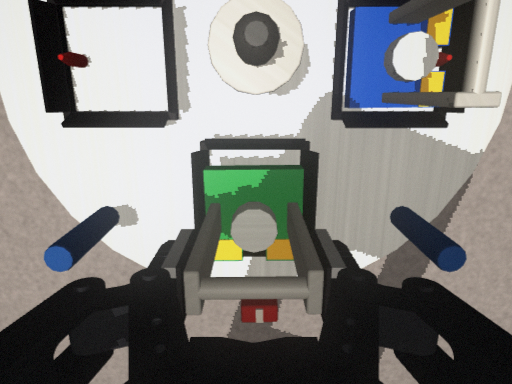

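>>> {"api": "arm_command", "payload": {
  "dp": [
    [0,0.004,0],
    [0,0.006,0],
    [0,0.004,0],
    [0,0.002,0],
    [0,0,0]
  ],
  "twist": [
    [0,0,0],
    [0,0,0],
    [0,0,0],
    [0,0,0],
    [0,0,0]
  ],
  "hand": [1,1,1,1,1]
}}

```text
t: 30.37
eef_pos: [461.0, -230.9, 108.2]
orientation: [-1.566, -0.003, -1.778]
wrist_force: [-0.8, 0.2, -2.5]
finger_gap: 49.2
```

```bash
python3 - <<'E'
from h import *
goto([459.2,-230.1,96],-1.778)
E
```

```text
t 30.37 P [ 461.  -230.9  108.2] yaw -1.7782 dp mm [-0.5 12.2 -2. ] twist [-0.27 -0.01  0.14] gap 49.2 F [-0.8  0.2 -2.5] j6 1.22
```

>>> {"api": "arm_command", "payload": {
  "dp": [
    [0,0.003,-0.001],
    [0,0.003,0],
    [0,0.003,0],
    [0,0.002,0],
    [0,0,0]
  ],
  "twist": [
    [-0.2,0,0.1],
    [0,0,0],
    [0,0,0],
    [0,0,0],
    [0,0,0]
  ],
  "hand": [1,1,1,1,1]
}}

```text
t: 30.78
eef_pos: [460.3, -230.9, 96.4]
orientation: [-1.569, -0.001, -1.778]
wrist_force: [0.9, -0.4, -3.7]
finger_gap: 49.4
```

```bash
python3 m5.py green w12;python3 - <<'E'
from h import *
goto([459.2,-230.1,96],-1.778)
E
```

```text
t 30.83 P [ 460.4 -230.9   96.6] yaw -1.7782 dp mm [  1.2 -63.4  -0. ] twist [-0.11 -1.33  0.05] gap 49.1 F [-0.2  0.  -3.7] j6 1.21
plate z [55.6 56.4 57.2] 4233
slope [-0.0009 -0.0044]
dialtop 43.17
t 30.83 P [ 460.4 -230.9   96.6] yaw -1.7782 dp mm [-0.6  0.6 -1.3] twist [-0.11 -0.01  0.05] gap 49.1 F [-0.2  0.  -3.7] j6 1.21
```

>>> {"api": "arm_command", "payload": {
  "dp": [
    [0,0.002,-0.0005],
    [0,0.001,0],
    [0,0,0],
    [0,0,0],
    [0,0,0]
  ],
  "twist": [
    [0,0,0],
    [0,0,0],
    [0,0,0],
    [0,0,0],
    [0,0,0]
  ],
  "hand": [1,1,1,0,0]
}}

```text
t: 31.25
eef_pos: [461.4, -231.8, 96.5]
orientation: [-1.565, -0.002, -1.778]
wrist_force: [-0.1, -0.0, 0.7]
finger_gap: 71.7
```

>>> {"api": "arm_command", "payload": {
  "dp": [
    [0,0,0],
    [0,0,0],
    [0,0,0],
    [0,0,0],
    [0,0,0]
  ],
  "twist": [
    [0,0,0],
    [0,0,0],
    [0,0,0],
    [0,0,0],
    [0,0,0]
  ],
  "hand": [0,0,0,0,0]
}}

```text
t: 31.67
eef_pos: [462.1, -232.3, 97.3]
orientation: [-1.563, -0.003, -1.778]
wrist_force: [-0.0, 0.0, 0.4]
finger_gap: 85.2
```

```bash
python3 m5.py green w13
```

```text
t 31.72 P [ 462.2 -232.3   97.3] yaw -1.778 dp mm [  0.4 -62.7  -1.7] twist [-0.43 -1.32  0.18] gap 85.3 F [-1.  -0.  -0.2] j6 1.21
plate z [54.3 55.1 55.9] 4164
slope [-0.001  -0.0008]
dialtop 43.17
```

View pics/w13.png

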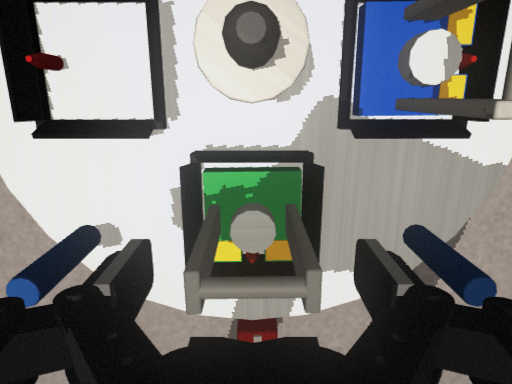

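>>> {"api": "arm_command", "payload": {
  "dp": [
    [0,-0.01,0],
    [0,-0.02,0],
    [0,-0.03,0],
    [0,-0.03,0],
    [0,-0.01,0]
  ],
  "twist": [
    [-0.2,0,0.1],
    [0,0,0],
    [0,0,0],
    [0,0,0],
    [0,0,0]
  ],
  "hand": [0,0,0,0,0]
}}

```text
t: 32.13
eef_pos: [458.6, -230.1, 198.5]
orientation: [-1.577, 0.003, -1.778]
wrist_force: [1.0, -0.4, 0.9]
finger_gap: 85.2
```

```bash
python3 - <<'E'
from h import *
plan([464,-126.5,190],-2.562,10)
E
```

```text
t 32.13 P [ 458.6 -230.1  198.5] yaw -1.778 need 7 rows; using 10 j [-0.57 -0.08  1.76  0.    1.47  1.21]
[-0.010,0.001,-0.002],[-0.010,0.001,-0.002],[-0.010,0.001,-0.003],[-0.010,0.001,-0.004],[-0.009,0.001,-0.005]
[-0.009,0.001,-0.005],[-0.008,0.001,-0.006],[-0.008,0.001,-0.007],[-0.007,0.001,-0.007],[-0.007,0.001,-0.008]
twist y each 4.49
```

>>> {"api": "arm_command", "payload": {
  "dp": [
    [-0.01,0,-0.002],
    [-0.01,0,-0.002],
    [-0.01,0.001,-0.003],
    [-0.01,0.001,-0.004],
    [-0.009,0.001,-0.005]
  ],
  "twist": [
    [0,4.5,0],
    [0,4.5,0],
    [0,4.5,0],
    [0,4.5,0],
    [0,4.5,0]
  ],
  "hand": [0,0,0,0,0]
}}

```text
t: 32.55
eef_pos: [464.4, -180.4, 203.9]
orientation: [-1.566, 0.0, -2.188]
wrist_force: [-0.1, -0.4, 0.1]
finger_gap: 85.4
```

>>> {"api": "arm_command", "payload": {
  "dp": [
    [-0.009,0.003,-0.006],
    [-0.009,0.003,-0.007],
    [-0.009,0.003,-0.008],
    [-0.007,0.003,-0.007],
    [-0.002,0,-0.003]
  ],
  "twist": [
    [0,4.5,0],
    [0,4.5,0],
    [0,4.5,0],
    [0,4.0,0],
    [0,2,0]
  ],
  "hand": [0,0,0,0,0]
}}

```text
t: 32.97
eef_pos: [466.5, -129.5, 192.5]
orientation: [-1.566, 0.003, -2.549]
wrist_force: [-1.3, 0.1, -0.5]
finger_gap: 85.1
```

```bash
python3 - <<'E'
from h import *
goto([464,-126.5,72],-2.562)
E
```

```text
t 32.97 P [ 466.5 -129.5  192.5] yaw -2.5486 dp mm [  0.8 120.5  -4.5] twist [-0.29  0.77 -0.17] gap 85.1 F [-1.3  0.1 -0.5] j6 2.17
```

>>> {"api": "arm_command", "payload": {
  "dp": [
    [0,0.015,-0.002],
    [0,0.025,-0.001],
    [0,0.03,0],
    [0,0.025,0],
    [0,0.01,0]
  ],
  "twist": [
    [-0.2,0.5,-0.1],
    [0,0.2,0],
    [0,0,0],
    [0,0,0],
    [0,0,0]
  ],
  "hand": [0,0,0,0,0]
}}

```text
t: 33.38
eef_pos: [467.8, -127.2, 85.6]
orientation: [-1.563, 0.006, -2.558]
wrist_force: [-0.5, 0.2, -1.6]
finger_gap: 85.3
```

```bash
python3 - <<'E'
from h import *
goto([464,-126.5,72],-2.562)
E
```

```text
t 33.38 P [ 467.8 -127.2   85.6] yaw -2.558 dp mm [ 2.9 13.6 -2.7] twist [-0.47  0.23 -0.36] gap 85.3 F [-0.5  0.2 -1.6] j6 2.19
```

>>> {"api": "arm_command", "payload": {
  "dp": [
    [0.0015,0.004,-0.002],
    [0,0.003,0],
    [0,0.001,0],
    [0,0,0],
    [0,0,0]
  ],
  "twist": [
    [-0.3,0.1,-0.2],
    [0,0,0],
    [0,0,0],
    [0,0,0],
    [0,0,0]
  ],
  "hand": [0,0.4,0.8,1,1],
  "grip_force": 25
}}

```text
t: 33.8
eef_pos: [463.3, -126.3, 75.0]
orientation: [-1.573, -0.001, -2.559]
wrist_force: [0.8, 0.6, 0.5]
finger_gap: 38.7
```

>>> {"api": "arm_command", "payload": {
  "dp": [
    [0,0,0],
    [0,0,0],
    [0,0,0],
    [0,0,0],
    [0,0,0]
  ],
  "twist": [
    [0,0,0],
    [0,0,0],
    [0,0,0],
    [0,0,0],
    [0,0,0]
  ],
  "hand": [1,1,1,1,1]
}}

```text
t: 34.22
eef_pos: [464.7, -126.9, 77.1]
orientation: [-1.57, 0.001, -2.559]
wrist_force: [-0.5, -0.5, -4.3]
finger_gap: 15.1
```

```bash
python3 m6.py 123.2 130
```

```text
t 34.2167 r 144.1 ang 123.1 yaw should -2.564 is -2.559 z 77.1 F tool [0.7 4.3 0.2] orient [-1.570e+00  1.000e-03 -2.559e+00] gap 15.1 j6 2.19
t 34.22 P [ 464.7 -126.9   77.1] yaw -2.5586 dp mm [ 0.3 -1.9  1.6] twist [-0.07  0.2  -0.06] gap 15.1 F [-0.5 -0.5 -4.3] j6 2.19
t 34.22 P [ 464.7 -126.9   77.1] yaw -2.5586 dp mm [17.2 -1.9  2.6] twist [-0.07 -6.6  -0.06] gap 15.1 F [-0.5 -0.5 -4.3] j6 2.19
```

>>> {"api": "arm_command", "payload": {
  "dp": [
    [0.01,0,0],
    [0.012,0,0],
    [0.011,0,0.0003],
    [0.011,0,0.0004],
    [0.011,0,0.0004]
  ],
  "twist": [
    [0,-1,0],
    [0,-3,0],
    [0,-4,0],
    [0,-4.3,0],
    [0,-4.3,0]
  ],
  "hand": [1,1,1,1,1]
}}

```text
t: 34.63
eef_pos: [436.7, -151.2, 77.8]
orientation: [-1.555, 0.034, -2.256]
wrist_force: [-6.7, 5.4, 2.6]
finger_gap: 15.1
```

```bash
python3 m6.py 150 160
```

```text
t 34.6333 r 143.8 ang 137.8 yaw should -2.307 is -2.256 z 77.8 F tool [-0.  -2.7 -8.6] orient [-1.555  0.034 -2.256] gap 15.1 j6 1.78
t 34.63 P [ 436.7 -151.2   77.8] yaw -2.2559 dp mm [30.2 -2.2  3. ] twist [-1.04 -9.27 -1.86] gap 15.1 F [-6.7  5.4  2.6] j6 1.78
t 34.63 P [ 436.7 -151.2   77.8] yaw -2.2559 dp mm [54.2 -2.9  9.1] twist [ -1.2  -19.27  -1.77] gap 15.1 F [-6.7  5.4  2.6] j6 1.78
```

>>> {"api": "arm_command", "payload": {
  "dp": [
    [0.011,0,-0.0005],
    [0.011,0,0.0003],
    [0.011,0,0.0004],
    [0.011,0,0.0004],
    [0.011,0,0.0004]
  ],
  "twist": [
    [-0.3,-2.5,-0.8],
    [-0.3,-3.5,-0.5],
    [-0.2,-4.3,-0.3],
    [0,-4.3,0],
    [0,-4.3,0]
  ],
  "hand": [1,1,1,1,1]
}}

```text
t: 35.05
eef_pos: [407.6, -198.3, 78.0]
orientation: [-1.565, 0.005, -1.908]
wrist_force: [2.5, -1.1, -6.2]
finger_gap: 14.7
```

```bash
python3 m6.py 185
```

```text
t 35.05 r 144.5 ang 160.0 yaw should -1.92 is -1.908 z 78.0 F tool [0.2 6.2 2.7] orient [-1.565  0.005 -1.908] gap 14.7 j6 1.33
t 35.05 P [ 407.6 -198.3   78. ] yaw -1.9075 dp mm [60.4 -1.2 14.6] twist [ -0.36 -24.29  -0.2 ] gap 14.7 F [ 2.5 -1.1 -6.2] j6 1.33
```

>>> {"api": "arm_command", "payload": {
  "dp": [
    [0.011,0,0.0005],
    [0.011,0,0.0005],
    [0.011,0,0.0005],
    [0.011,0,0.0005],
    [0.011,0,0.0005]
  ],
  "twist": [
    [-0.2,-4.2,0],
    [0,-4.3,0],
    [0,-4.3,0],
    [0,-4.3,0],
    [0,-4.3,0]
  ],
  "hand": [1,1,1,1,1]
}}

```text
t: 35.47
eef_pos: [398.6, -253.8, 78.0]
orientation: [-1.568, 0.006, -1.515]
wrist_force: [1.8, 0.2, -3.8]
finger_gap: 14.7
```

```bash
python3 m6.py 214.4
```

```text
t 35.4667 r 144.8 ang 182.4 yaw should -1.528 is -1.515 z 78.0 F tool [-0.1  3.8  1.8] orient [-1.568  0.006 -1.515] gap 14.7 j6 0.83
t 35.47 P [ 398.6 -253.8   78. ] yaw -1.515 dp mm [75.8 -1.4 22.9] twist [ -0.24 -31.2   -0.27] gap 14.7 F [ 1.8  0.2 -3.8] j6 0.83
```

>>> {"api": "arm_command", "payload": {
  "dp": [
    [0.011,0,0.0006],
    [0.011,0,0.0006],
    [0.011,0,0.0006],
    [0.011,0,0.0006],
    [0.011,0,0.0006]
  ],
  "twist": [
    [0,-4.1,0],
    [0,-4.3,0],
    [0,-4.3,0],
    [0,-4.3,0],
    [0,-4.3,0]
  ],
  "hand": [1,1,1,1,1]
}}

```text
t: 35.88
eef_pos: [411.6, -309.2, 78.0]
orientation: [-1.567, 0.006, -1.125]
wrist_force: [0.9, 1.3, -1.3]
finger_gap: 14.7
```

```bash
python3 m6.py 214.4
```

```text
t 35.8833 r 145.3 ang 205.0 yaw should -1.134 is -1.125 z 78.0 F tool [-0.8  1.4  1.4] orient [-1.567  0.006 -1.125] gap 14.7 j6 0.38
t 35.88 P [ 411.6 -309.2   78. ] yaw -1.1255 dp mm [23.2 -1.1  4.5] twist [-0.22 -8.89 -0.34] gap 14.7 F [ 0.9  1.3 -1.3] j6 0.38
```

>>> {"api": "arm_command", "payload": {
  "dp": [
    [0.0115,0,0.0008],
    [0.0115,0,0.001],
    [0.007,0,0.0005],
    [0.002,0,0],
    [0,0,0]
  ],
  "twist": [
    [0,-4,0],
    [0,-3.5,0],
    [0,-1,0],
    [0,0,0],
    [0,0,0]
  ],
  "hand": [1,1,1,1,1]
}}

```text
t: 36.3
eef_pos: [424.0, -330.3, 77.9]
orientation: [-1.569, 0.03, -0.965]
wrist_force: [-2.1, 1.3, -0.0]
finger_gap: 14.7
```

```bash
python3 m6.py 214.4
```

```text
t 36.3 r 145.1 ang 214.7 yaw should -0.965 is -0.965 z 77.9 F tool [-2.3  0.1 -1. ] orient [-1.569  0.03  -0.965] gap 14.7 j6 0.2
t 36.3 P [ 424.  -330.3   77.9] yaw -0.9653 dp mm [-0.8 -1.1  2.6] twist [-0.1   0.29 -1.7 ] gap 14.7 F [-2.1  1.3 -0. ] j6 0.2
```

Excellent, 214.7°. Release and lift.

>>> {"api": "arm_command", "payload": {
  "dp": [
    [0,0,0],
    [0,0,0],
    [0,0,0],
    [0,-0.01,0],
    [0,-0.02,0]
  ],
  "twist": [
    [0,0,0],
    [0,0,0],
    [0,0,0],
    [0,0,-0.5],
    [0,0,-0.5]
  ],
  "hand": [0.4,0.3,0.3,0.3,0.3]
}}

```text
t: 36.72
eef_pos: [423.5, -329.6, 106.0]
orientation: [-1.569, 0.015, -0.969]
wrist_force: [0.1, -0.4, -0.2]
finger_gap: 59.5
```

>>> {"api": "arm_command", "payload": {
  "dp": [
    [0,-0.02,0],
    [0,-0.03,0],
    [0,-0.035,0],
    [0,-0.025,0],
    [0,-0.01,0]
  ],
  "twist": [
    [0,0,-0.5],
    [0,0,0],
    [0,0,0],
    [0,0,0],
    [0,0,0]
  ],
  "hand": [0.3,0.3,0,0,0]
}}

```text
t: 37.13
eef_pos: [423.6, -329.6, 235.7]
orientation: [-1.569, 0.001, -0.97]
wrist_force: [0.4, -0.3, -0.6]
finger_gap: 85.3
```

```bash
python3 - <<'E'
from h import *
s=cap("scene","sc14");np.savez("sc14.npz",**s)
plan([548,345,240],1.505,25)
goto([548,345,240],1.505)
E
python3 m2.py sc14.npz
```

```text
t 37.18 P [ 424.2 -330.3  237.2] yaw -0.97 need 21 rows; using 25 j [-0.76 -0.04  1.66  0.    1.53  0.21]
[-0.019,-0.000,0.019],[-0.017,-0.000,0.021],[-0.015,-0.000,0.023],[-0.013,-0.000,0.024],[-0.011,-0.000,0.025]
[-0.008,-0.000,0.026],[-0.005,-0.000,0.027],[-0.003,-0.000,0.027],[0.000,-0.000,0.027],[0.003,-0.000,0.027]
[0.005,-0.000,0.027],[0.008,-0.000,0.026],[0.011,-0.000,0.025],[0.013,-0.000,0.024],[0.015,-0.000,0.023]
[0.018,-0.000,0.021],[0.020,-0.000,0.019],[0.021,-0.000,0.017],[0.023,-0.000,0.015],[0.024,-0.000,0.013]
[0.026,-0.000,0.010],[0.026,-0.000,0.008],[0.027,-0.000,0.005],[0.027,-0.000,0.002],[0.027,-0.000,-0.000]
twist y each -5.67
t 37.18 P [ 424.2 -330.3  237.2] yaw -0.9698 dp mm [-486.9   -2.3  483.9] twist [ 5.0000e-02 -1.4179e+02  2.4000e-01] gap 85.2 F [ 1.3 -0.6  3.1] j6 0.21
sc14.npz rim centre [ 544.  -247.5] r 162.4 251 z 42.0
  post [ 425.6 -328.2] r 143.3 ang -145.7
  post [ 627.7 -365.4] r 144.6 ang -54.6
  post [ 463.4 -127.3] r 144.7 ang 123.8
  post [ 665.3 -164.4] r 147.0 ang 34.4
  dowel [ 438.3 -226.8   63.3] r 107.7 ang 168.9
  dowel [ 651.1 -265.9   62.5] r 108.7 ang -9.8
  dowel [ 568.5 -138.1   63.3] r 112.1 ang 77.4
  hub top mid [ 544.6 -246.4  117.3] [40.1 41.   9.2]
  spigot top [ 546.1 -245.7  141.9] 14
```

View pics/sc14.png

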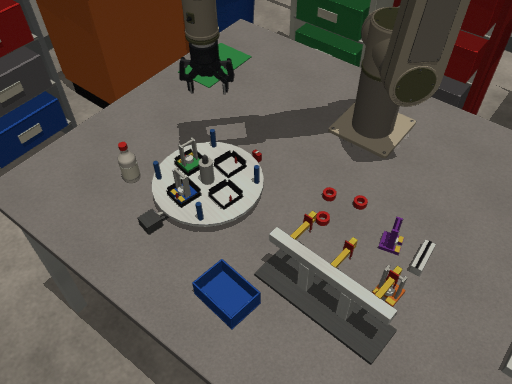

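>>> {"api": "arm_command", "payload": {
  "dp": [
    [-0.017,0,0.017],
    [-0.017,0,0.021],
    [-0.015,0,0.023],
    [-0.013,0,0.024],
    [-0.011,0,0.025]
  ],
  "twist": [
    [0,-5.67,0],
    [0,-5.67,0],
    [0,-5.67,0],
    [0,-5.67,0],
    [0,-5.67,0]
  ],
  "hand": [0,0,0,0,0]
}}

```text
t: 37.6
eef_pos: [447.7, -200.3, 236.8]
orientation: [-1.572, -0.009, -0.466]
wrist_force: [0.2, 0.1, -0.1]
finger_gap: 85.5
```

>>> {"api": "arm_command", "payload": {
  "dp": [
    [-0.008,0,0.026],
    [-0.005,0,0.027],
    [-0.003,0,0.027],
    [0,0,0.027],
    [0.003,0,0.027]
  ],
  "twist": [
    [0,-5.67,0],
    [0,-5.67,0],
    [0,-5.67,0],
    [0,-5.67,0],
    [0,-5.67,0]
  ],
  "hand": [0,0,0,0,0]
}}

```text
t: 38.02
eef_pos: [468.1, -58.9, 231.3]
orientation: [-1.575, -0.004, 0.052]
wrist_force: [-0.0, 1.7, -0.6]
finger_gap: 85.5
```

>>> {"api": "arm_command", "payload": {
  "dp": [
    [0.005,0,0.027],
    [0.008,0,0.026],
    [0.011,0,0.025],
    [0.013,0,0.024],
    [0.015,0,0.023]
  ],
  "twist": [
    [0,-5.67,0],
    [0,-5.67,0],
    [0,-5.67,0],
    [0,-5.67,0],
    [0,-5.67,0]
  ],
  "hand": [0,0,0,0,0]
}}

```text
t: 38.43
eef_pos: [484.4, 83.9, 225.7]
orientation: [-1.576, 0.001, 0.571]
wrist_force: [0.7, -0.7, 0.7]
finger_gap: 85.4
```

>>> {"api": "arm_command", "payload": {
  "dp": [
    [0.018,0,0.021],
    [0.02,0,0.019],
    [0.021,0,0.017],
    [0.023,0,0.015],
    [0.024,0,0.013]
  ],
  "twist": [
    [0,-5.67,0],
    [0,-5.67,0],
    [0,-5.67,0],
    [0,-5.67,0],
    [0,-5.67,0]
  ],
  "hand": [0,0,0,0,0]
}}

```text
t: 38.85
eef_pos: [497.9, 227.1, 219.6]
orientation: [-1.572, 0.006, 1.092]
wrist_force: [0.7, 0.6, 0.0]
finger_gap: 85.5
```

```bash
python3 - <<'E'
from h import *
plan([560,350,225],1.505,5)
goto([560,350,225],1.505)
E
```

```text
t 38.85 P [497.9 227.1 219.6] yaw 1.092 need 4 rows; using 5 j [ 0.34 -0.    1.65 -0.    1.5  -0.75]
[0.028,-0.001,0.000],[0.027,-0.001,-0.002],[0.027,-0.001,-0.004],[0.027,-0.001,-0.006],[0.026,-0.001,-0.009]
twist y each -4.74
t 38.85 P [497.9 227.1 219.6] yaw 1.0916 dp mm [137.7  -6.2   1.6] twist [  0.   -23.69  -0.34] gap 85.5 F [0.7 0.6 0. ] j6 -0.75
```

>>> {"api": "arm_command", "payload": {
  "dp": [
    [0.027,-0.001,0],
    [0.027,-0.001,-0.002],
    [0.026,-0.001,-0.005],
    [0.018,0,-0.007],
    [0.007,0,-0.004]
  ],
  "twist": [
    [0,-5,0],
    [0,-5,0],
    [0,-5,0],
    [0,-4,0],
    [0,-2,0]
  ],
  "hand": [0,0,0,0,0]
}}

```text
t: 39.27
eef_pos: [547.6, 330.6, 215.3]
orientation: [-1.565, 0.007, 1.486]
wrist_force: [0.1, -0.1, 0.0]
finger_gap: 85.5
```

>>> {"api": "arm_command", "payload": {
  "dp": [
    [0,0,0],
    [0,0,0],
    [0,0,0],
    [0,0,0],
    [0,0,0]
  ],
  "twist": [
    [0,0,0],
    [0,0,0],
    [0,0,0],
    [0,0,0],
    [0,0,0]
  ],
  "hand": [0,0,0,0,0]
}}

```text
t: 39.68
eef_pos: [545.8, 330.2, 210.6]
orientation: [-1.56, 0.01, 1.484]
wrist_force: [0.4, -0.1, 0.0]
finger_gap: 85.4
```

```bash
python3 - <<'E'
from h import *
goto([569.8,355.2,119],1.505)
c=cap("wrist","w15");np.savez("w15.npz",**c)
E
python3 m1.py w15.npz
```

```text
t 39.68 P [545.8 330.2 210.6] yaw 1.4845 dp mm [ 27.9  91.  -22.7] twist [-0.6  -1.18 -0.58] gap 85.4 F [ 0.4 -0.1  0. ] j6 -1.02
w15.npz
table z 1.2017338372774806
A none
B none
C bail n 1069 mid [569.5 355.8 153.6] ext [20.2 49.6 13.4] zmax 160.2
  nib x 555.8 577.9 y 348.4 363.1 z 168.1
  keeper [580.4 355.5 174. ] y [343.1 366.4] x [578.1 583.2]
  plate orange 2143 z 81.1 x [540.6 593.4] y [328.1 384.7]
```

View pics/w15.png

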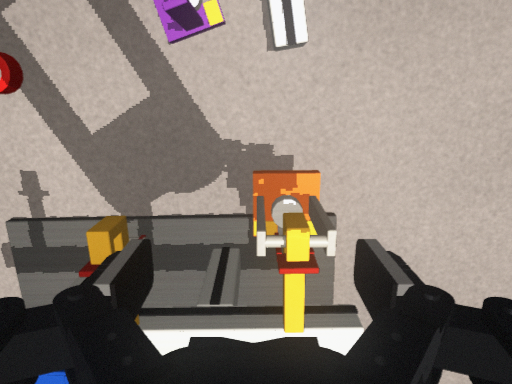

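>>> {"api": "arm_command", "payload": {
  "dp": [
    [0.011,0,-0.008],
    [0.011,0,-0.008],
    [0.005,0.006,-0.003],
    [0,0.012,0],
    [0,0.012,0]
  ],
  "twist": [
    [-0.2,-0.6,-0.3],
    [-0.2,-0.5,-0.2],
    [0,0,0],
    [0,0,0],
    [0,0,0]
  ],
  "hand": [0,0,0,0,0]
}}

```text
t: 40.15
eef_pos: [569.2, 354.6, 183.6]
orientation: [-1.574, -0.002, 1.499]
wrist_force: [0.1, 0.4, 0.1]
finger_gap: 85.6
```

```bash
python3 - <<'E'
from h import *
goto([569.8,355.5,119],1.505)
E
```

```text
t 40.15 P [569.2 354.6 183.6] yaw 1.499 dp mm [ 0.8 64.6 -0.3] twist [ 0.19 -0.35  0.13] gap 85.6 F [0.1 0.4 0.1] j6 -1.02
```

>>> {"api": "arm_command", "payload": {
  "dp": [
    [0.001,0.018,0],
    [0.001,0.02,-0.001],
    [0,0.014,-0.001],
    [0,0.004,0],
    [0,0,0]
  ],
  "twist": [
    [0.1,-0.3,0.1],
    [0,0,0],
    [0,0,0],
    [0,0,0],
    [0,0,0]
  ],
  "hand": [0,0,0,0,0]
}}

```text
t: 40.57
eef_pos: [566.7, 352.3, 115.9]
orientation: [-1.564, 0.005, 1.502]
wrist_force: [-0.4, 0.6, 0.3]
finger_gap: 85.5
```

```bash
python3 - <<'E'
from h import *
goto([569.8,355.5,119],1.505)
E
```

```text
t 40.57 P [566.7 352.3 115.9] yaw 1.5018 dp mm [ 3.4 -3.2 -2.8] twist [-0.4  -0.18 -0.31] gap 85.5 F [-0.4  0.6  0.3] j6 -1.02
```

>>> {"api": "arm_command", "payload": {
  "dp": [
    [0.002,-0.001,-0.0015],
    [0,0,0],
    [0,0,0],
    [0,0,0],
    [0,0,0]
  ],
  "twist": [
    [-0.2,-0.1,-0.2],
    [0,0,0],
    [0,0,0],
    [0,0,0],
    [0,0,0]
  ],
  "hand": [0,0,0,0.2,0.4],
  "grip_force": 50
}}

```text
t: 40.98
eef_pos: [568.7, 354.0, 118.7]
orientation: [-1.569, 0.001, 1.503]
wrist_force: [-0.4, -0.2, 0.1]
finger_gap: 64.3
```

```bash
python3 - <<'E'
from h import *
goto([569.8,355.5,119],1.505)
E
```

```text
t 40.98 P [568.7 354.  118.7] yaw 1.503 dp mm [ 1.6 -0.3 -1. ] twist [-0.1  -0.12 -0.05] gap 64.3 F [-0.4 -0.2  0.1] j6 -1.02
```

>>> {"api": "arm_command", "payload": {
  "dp": [
    [0.001,0,0],
    [0,0,0],
    [0,0,0],
    [0,0,0],
    [0,0,0]
  ],
  "twist": [
    [0,0,0],
    [0,0,0],
    [0,0,0],
    [0,0,0],
    [0,0,0]
  ],
  "hand": [1,1,1,1,1]
}}

```text
t: 41.4
eef_pos: [569.4, 355.6, 120.2]
orientation: [-1.571, -0.0, 1.503]
wrist_force: [0.9, 0.0, -0.3]
finger_gap: 49.3
```

>>> {"api": "arm_command", "payload": {
  "dp": [
    [0,0,-0.006],
    [0,0,-0.007],
    [0,0,-0.006],
    [0,0,-0.002],
    [0,0,0]
  ],
  "twist": [
    [0,0,0],
    [0,0,0],
    [0,0,0],
    [0,0,0],
    [0,0,0]
  ],
  "hand": [1,1,1,1,1]
}}

```text
t: 41.82
eef_pos: [588.0, 355.2, 120.2]
orientation: [-1.562, 0.001, 1.505]
wrist_force: [-3.3, -0.8, 2.2]
finger_gap: 49.4
```

```bash
python3 - <<'E'
from h import *
goto([587,354.3,119],1.505)
E
```

```text
t 41.82 P [588.  355.2 120.2] yaw 1.5053 dp mm [-1.   1.2  0.9] twist [-0.5   0.02 -0.03] gap 49.4 F [-3.3 -0.8  2.2] j6 -1.04
```

Pressed 18.6 mm. Lift 24.

>>> {"api": "arm_command", "payload": {
  "dp": [
    [0,-0.005,0.0005],
    [0,-0.008,0],
    [0,-0.008,0],
    [0,-0.003,0],
    [0,0,0]
  ],
  "twist": [
    [-0.2,0,0],
    [-0.2,0,0],
    [0,0,0],
    [0,0,0],
    [0,0,0]
  ],
  "hand": [1,1,1,1,1]
}}

```text
t: 42.23
eef_pos: [588.0, 354.5, 144.9]
orientation: [-1.568, 0.002, 1.505]
wrist_force: [0.5, -0.5, -1.3]
finger_gap: 49.1
```

```bash
python3 - <<'E'
from h import *
goto([587,354.3,145],1.505)
E
```

```text
t 42.23 P [588.  354.5 144.9] yaw 1.505 dp mm [-0.3 -0.1  1. ] twist [-0.15  0.   -0.12] gap 49.1 F [ 0.5 -0.5 -1.3] j6 -1.04
```

>>> {"api": "arm_command", "payload": {
  "dp": [
    [0,0,0.012],
    [0,0,0.018],
    [0,0,0.02],
    [0,0,0.02],
    [0,0,0.015]
  ],
  "twist": [
    [0,0,0],
    [0,0,0],
    [0,0,0],
    [0,0,0],
    [0,0,0]
  ],
  "hand": [1,1,1,1,1]
}}

```text
t: 42.65
eef_pos: [506.4, 359.2, 147.7]
orientation: [-1.577, -0.001, 1.501]
wrist_force: [-0.2, 0.7, -2.7]
finger_gap: 49.7
```

>>> {"api": "arm_command", "payload": {
  "dp": [
    [0,-0.01,0.01],
    [0,-0.02,0],
    [0,-0.03,0],
    [0,-0.025,0],
    [0,-0.01,0]
  ],
  "twist": [
    [0,0,0],
    [0,0,0],
    [0,0,0],
    [0,0,0],
    [0,0,0]
  ],
  "hand": [1,1,1,1,1]
}}

```text
t: 43.07
eef_pos: [489.9, 358.8, 242.0]
orientation: [-1.572, 0.003, 1.503]
wrist_force: [0.5, 0.9, -1.2]
finger_gap: 49.3
```

```bash
python3 m3.py; cp pics/hand.png pics/handC.png; python3 - <<'E'
from h import *
plan([458.5,-228,232],-1.76,30)
E
```

```text
orange 4926 x [-27.   28.3] z [-27.8  16.3  28.2] depth y [39.6 40.7 46. ]
 tilt slope x,z [0.0023 0.0578]
yellow 584 z [-27.  -22.3 -14. ] x [-16.9  23. ]
bar 2256 z [-2.8  2.   4.4] y min -38.2
t 43.12 P [490.7 359.3 243.6] yaw 1.503 need 27 rows; using 30 j [ 0.55  0.15  1.45 -0.    1.54 -0.95]
[-0.017,0.000,-0.000],[-0.017,0.000,-0.002],[-0.017,0.000,-0.004],[-0.016,0.000,-0.006],[-0.015,0.000,-0.007]
[-0.014,0.000,-0.009],[-0.013,0.000,-0.010],[-0.012,0.000,-0.012],[-0.011,0.000,-0.013],[-0.009,0.000,-0.014]
[-0.008,0.000,-0.015],[-0.006,0.000,-0.016],[-0.004,0.000,-0.016],[-0.003,0.000,-0.017],[-0.001,0.000,-0.017]
[0.001,0.000,-0.017],[0.003,0.000,-0.017],[0.005,0.000,-0.016],[0.007,0.000,-0.016],[0.008,0.000,-0.015]
[0.010,0.000,-0.014],[0.011,0.000,-0.013],[0.013,0.000,-0.012],[0.014,0.000,-0.010],[0.015,0.000,-0.009]
[0.016,0.000,-0.007],[0.016,0.000,-0.005],[0.017,0.000,-0.003],[0.017,0.000,-0.002],[0.017,0.000,0.000]
twist y each 6.23
t 43.12 P [490.7 359.3 243.6] yaw 1.503 need 27 rows; using 30 j [ 0.55  0.15  1.45 -0.    1.54 -0.95]
[-0.020,0.000,-0.000],[-0.019,0.000,-0.002],[-0.019,0.000,-0.004],[-0.018,0.000,-0.007],[-0.018,0.000,-0.008]
[-0.017,0.000,-0.010],[-0.015,0.000,-0.012],[-0.014,0.000,-0.014],[-0.012,0.000,-0.015],[-0.011,0.000,-0.016]
[-0.009,0.000,-0.017],[-0.007,0.000,-0.018],[-0.005,0.000,-0.019],[-0.003,0.000,-0.019],[-0.001,0.000,-0.020]
[0.001,0.000,-0.020],[0.004,0.000,-0.019],[0.006,0.000,-0.019],[0.008,0.000,-0.018],[0.010,0.000,-0.017]
[0.011,0.000,-0.016],[0.013,0.000,-0.015],[0.015,0.000,-0.013],[0.016,0.000,-0.012],[0.017,0.000,-0.010]
[0.018,0.000,-0.008],[0.019,0.000,-0.006],[0.019,0.000,-0.004],[0.020,0.000,-0.002],[0.020,0.000,0.001]
twist y each 6.23
```

View pics/handC.png

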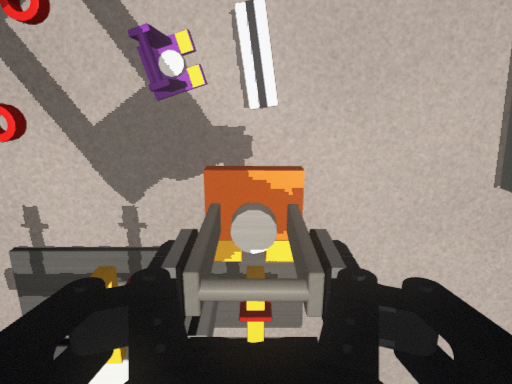

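>>> {"api": "arm_command", "payload": {
  "dp": [
    [-0.016,0,0],
    [-0.018,0,-0.002],
    [-0.018,0,-0.004],
    [-0.018,0,-0.007],
    [-0.018,0,-0.008]
  ],
  "twist": [
    [0,6.24,0],
    [0,6.24,0],
    [0,6.24,0],
    [0,6.24,0],
    [0,6.24,0]
  ],
  "hand": [1,1,1,1,1]
}}

```text
t: 43.53
eef_pos: [485.4, 268.4, 240.9]
orientation: [-1.575, -0.004, 0.943]
wrist_force: [0.3, 0.1, -2.4]
finger_gap: 49.4
```

>>> {"api": "arm_command", "payload": {
  "dp": [
    [-0.017,0,-0.01],
    [-0.015,0,-0.012],
    [-0.014,0,-0.014],
    [-0.012,0,-0.015],
    [-0.011,0,-0.016]
  ],
  "twist": [
    [0,6.24,0],
    [0,6.24,0],
    [0,6.24,0],
    [0,6.24,0],
    [0,6.24,0]
  ],
  "hand": [1,1,1,1,1]
}}

```text
t: 43.95
eef_pos: [475.4, 165.6, 233.6]
orientation: [-1.573, -0.002, 0.37]
wrist_force: [0.6, 0.1, -2.2]
finger_gap: 49.2
```

>>> {"api": "arm_command", "payload": {
  "dp": [
    [-0.009,0,-0.017],
    [-0.007,0,-0.018],
    [-0.005,0,-0.019],
    [-0.003,0,-0.019],
    [-0.001,0,-0.02]
  ],
  "twist": [
    [0,6.24,0],
    [0,6.24,0],
    [0,6.24,0],
    [0,6.24,0],
    [0,6.24,0]
  ],
  "hand": [1,1,1,1,1]
}}

```text
t: 44.37
eef_pos: [461.2, 63.1, 226.9]
orientation: [-1.574, 0.001, -0.204]
wrist_force: [0.6, -0.2, -2.3]
finger_gap: 49.3
```

>>> {"api": "arm_command", "payload": {
  "dp": [
    [0.001,0,-0.02],
    [0.004,0,-0.019],
    [0.006,0,-0.019],
    [0.008,0,-0.018],
    [0.01,0,-0.017]
  ],
  "twist": [
    [0,6.24,0],
    [0,6.24,0],
    [0,6.24,0],
    [0,6.24,0],
    [0,6.24,0]
  ],
  "hand": [1,1,1,1,1]
}}

```text
t: 44.78
eef_pos: [445.8, -40.4, 220.9]
orientation: [-1.577, 0.002, -0.778]
wrist_force: [-0.2, -0.2, -1.9]
finger_gap: 49.2
```

```bash
python3 - <<'E'
from h import *
plan([459.5,-231,225],-1.755,10)
goto([459.5,-231,225],-1.755)
E
```

```text
t 44.78 P [445.8 -40.4 220.9] yaw -0.778 need 8 rows; using 10 j [-0.2  -0.28  1.9  -0.    1.53  0.58]
[0.014,-0.000,-0.013],[0.016,-0.000,-0.011],[0.017,-0.000,-0.010],[0.017,-0.000,-0.008],[0.018,-0.000,-0.006]
[0.019,-0.000,-0.004],[0.019,-0.000,-0.003],[0.019,-0.000,-0.001],[0.019,-0.000,0.001],[0.019,-0.000,0.003]
twist y each 5.60
t 44.78 P [445.8 -40.4 220.9] yaw -0.7782 dp mm [ 143.5   -3.6 -126.1] twist [ 0.37 55.97  0.08] gap 49.2 F [-0.2 -0.2 -1.9] j6 0.58
```

>>> {"api": "arm_command", "payload": {
  "dp": [
    [0.014,-0.001,-0.013],
    [0.016,-0.001,-0.011],
    [0.017,-0.001,-0.01],
    [0.017,-0.001,-0.008],
    [0.018,-0.001,-0.006]
  ],
  "twist": [
    [0,5.6,0],
    [0,5.6,0],
    [0,5.6,0],
    [0,5.6,0],
    [0,5.6,0]
  ],
  "hand": [1,1,1,1,1]
}}

```text
t: 45.2
eef_pos: [448.7, -141.9, 219.8]
orientation: [-1.58, 0.0, -1.295]
wrist_force: [0.6, -0.2, -3.0]
finger_gap: 49.5
```

>>> {"api": "arm_command", "payload": {
  "dp": [
    [0.019,-0.001,-0.004],
    [0.019,0,-0.001],
    [0.019,0,0.001],
    [0.015,0,0.003],
    [0.006,0,0.003]
  ],
  "twist": [
    [0,5.7,0],
    [0,5.7,0],
    [0,5.7,0],
    [0,5,0],
    [0,2.5,0]
  ],
  "hand": [1,1,1,1,1]
}}

```text
t: 45.62
eef_pos: [457.1, -227.5, 214.6]
orientation: [-1.583, -0.005, -1.754]
wrist_force: [0.6, 0.7, -3.0]
finger_gap: 49.7
```

>>> {"api": "arm_command", "payload": {
  "dp": [
    [0,0,0],
    [0,0,0],
    [0,0,0],
    [0,0,0],
    [0,0,0]
  ],
  "twist": [
    [0,0,0],
    [0,0,0],
    [0,0,0],
    [0,0,0],
    [0,0,0]
  ],
  "hand": [1,1,1,1,1]
}}

```text
t: 46.03
eef_pos: [455.6, -227.6, 210.2]
orientation: [-1.587, -0.003, -1.753]
wrist_force: [0.2, -0.2, -3.7]
finger_gap: 49.4
```

```bash
python3 m4.py;  python3 m2.py hand2.npz sc2.npz
```

```text
t 46.03 P [ 455.6 -227.6  210.2] yaw -1.7534 dp mm [  3.3 -15.8   3.3] twist [0.94 0.2  0.18] gap 49.4 F [ 0.2 -0.2 -3.7] j6 1.2
hand2.npz rim centre [ 543.6 -247.9] r 164.1 514 z 43.2
  post [ 462.4 -128.4] r 144.5 ang 124.2
  post [ 424.3 -328.9] r 144.2 ang -145.8
  dowel [ 563.2 -142.6   65.8] r 107.1 ang 79.5
  dowel [ 523.8 -352.1   63.7] r 106.1 ang -100.8
  hub top mid [ 543.5 -247.9  117.8] [39.1 39.2  8.2]
  spigot top [ 543.1 -247.6  141.8] 516
sc2.npz rim centre [ 543.9 -247.7] r 162.6 209 z 42.0
  post [ 426.2 -328.4] r 142.8 ang -145.6
  post [ 627.1 -365.9] r 144.6 ang -54.9
  post [ 463.8 -127.3] r 144.6 ang 123.7
  post [ 664.6 -164.6] r 146.6 ang 34.5
  dowel [ 438.7 -226.5   61.7] r 107.3 ang 168.6
  dowel [ 651.8 -266.8   64.7] r 109.6 ang -10.0
  dowel [ 565.3 -140.6   66.4] r 109.2 ang 78.7
  hub top mid [ 545.1 -246.4  117. ] [41.6 38.1  9.9]
  spigot top [ 545.4 -246.1  141. ] 13
```

```bash
python3 - <<'E'
from h import *
goto([459.3,-232.0,140],-1.755)
E
```

```text
t 46.13 P [ 455.8 -227.7  210.5] yaw -1.7538 dp mm [ 3.3 70.4  5.4] twist [0.92 0.07 0.19] gap 49.4 F [-0.5  0.2 -2.6] j6 1.2
```

>>> {"api": "arm_command", "payload": {
  "dp": [
    [0.002,0.01,0.003],
    [0.001,0.02,0.001],
    [0,0.016,0],
    [0,0.009,0],
    [0,0.002,0]
  ],
  "twist": [
    [0.3,0,0.1],
    [0.2,0,0],
    [0,0,0],
    [0,0,0],
    [0,0,0]
  ],
  "hand": [1,1,1,1,1]
}}

```text
t: 46.55
eef_pos: [460.9, -231.5, 151.8]
orientation: [-1.571, -0.003, -1.75]
wrist_force: [-0.2, 0.4, -2.4]
finger_gap: 49.5
```

```bash
python3 - <<'E'
from h import *
goto([459.3,-232.0,96],-1.755)
E
```

```text
t 46.55 P [ 460.9 -231.5  151.8] yaw -1.7501 dp mm [ 0.6 55.8 -1.5] twist [0.03 0.28 0.19] gap 49.5 F [-0.2  0.4 -2.4] j6 1.19
```

>>> {"api": "arm_command", "payload": {
  "dp": [
    [0.0003,0.008,-0.0008],
    [0,0.008,0],
    [0,0.006,0],
    [0,0.003,0],
    [0,0,0]
  ],
  "twist": [
    [0,0.3,0.1],
    [0,0,0],
    [0,0,0],
    [0,0,0],
    [0,0,0]
  ],
  "hand": [1,1,1,1,1]
}}

```text
t: 46.97
eef_pos: [460.1, -231.7, 124.4]
orientation: [-1.571, -0.001, -1.755]
wrist_force: [0.2, -0.3, -2.2]
finger_gap: 49.7
```

```bash
python3 - <<'E'
from h import *
goto([459.3,-232,96],-1.755)
c=cap("wrist","w16")
E
```

```text
t 46.97 P [ 460.1 -231.7  124.4] yaw -1.7554 dp mm [ 0.4 28.4 -0.7] twist [ 0.02 -0.02  0.07] gap 49.7 F [ 0.2 -0.3 -2.2] j6 1.19
```

View pics/w16.png

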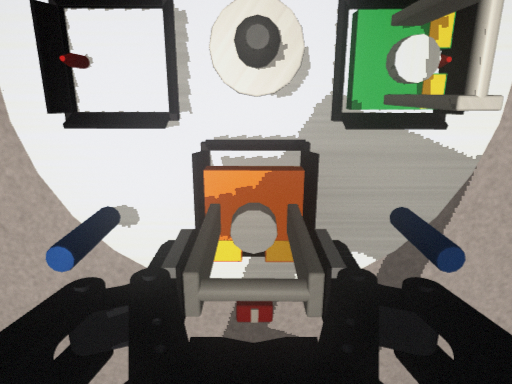

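Centred over the load nest (walls at columns 194–318, plate 205–303). Lower in.

>>> {"api": "arm_command", "payload": {
  "dp": [
    [0,0.004,-0.0005],
    [0,0.006,0],
    [0,0.004,0],
    [0,0.002,0],
    [0,0,0]
  ],
  "twist": [
    [0,0,0],
    [0,0,0],
    [0,0,0],
    [0,0,0],
    [0,0,0]
  ],
  "hand": [1,1,1,1,1]
}}

```text
t: 47.43
eef_pos: [460.9, -232.4, 108.9]
orientation: [-1.568, -0.003, -1.755]
wrist_force: [0.0, -0.0, -2.5]
finger_gap: 49.2
```

>>> {"api": "arm_command", "payload": {
  "dp": [
    [0,0.003,-0.0005],
    [0,0.003,0],
    [0,0.003,0],
    [0,0.002,0],
    [0,0,0]
  ],
  "twist": [
    [0,0,0],
    [0,0,0],
    [0,0,0],
    [0,0,0],
    [0,0,0]
  ],
  "hand": [1,1,1,1,1]
}}

```text
t: 47.85
eef_pos: [460.5, -232.4, 96.9]
orientation: [-1.568, -0.003, -1.755]
wrist_force: [0.3, -0.1, -1.9]
finger_gap: 49.4
```

```bash
python3 m5.py orange w17;python3 - <<'E'
from h import *
goto([459.3,-232,94],-1.755)
E
```

```text
t 47.9 P [ 460.5 -232.4   97. ] yaw -1.7553 dp mm [ -0.1 -63.   -0.4] twist [-0.18 -0.02  0.15] gap 49.4 F [-0.1 -0.3 -3.4] j6 1.19
plate z [56.2 57.7 58.6] 5091
slope [-0.0033 -0.0028]
dialtop 43.17
t 47.9 P [ 460.5 -232.4   97. ] yaw -1.7553 dp mm [-0.2  3.  -1.2] twist [-0.18 -0.02  0.15] gap 49.4 F [-0.1 -0.3 -3.4] j6 1.19
```

2.5 mm above floor. Lower a little more and release.

>>> {"api": "arm_command", "payload": {
  "dp": [
    [0,0.002,-0.0005],
    [0,0.002,0],
    [0,0.001,0],
    [0,0,0],
    [0,0,0]
  ],
  "twist": [
    [0,0,0],
    [0,0,0],
    [0,0,0],
    [0,0,0],
    [0,0,0]
  ],
  "hand": [1,1,1,1,1]
}}

```text
t: 48.32
eef_pos: [460.8, -232.8, 94.9]
orientation: [-1.566, -0.003, -1.755]
wrist_force: [-0.1, -0.6, -3.1]
finger_gap: 49.5
```

>>> {"api": "arm_command", "payload": {
  "dp": [
    [0,0,0],
    [0,0,0],
    [0,0,0],
    [0,0,0],
    [0,0,0]
  ],
  "twist": [
    [0,0,0],
    [0,0,0],
    [0,0,0],
    [0,0,0],
    [0,0,0]
  ],
  "hand": [0,0,0,0,0]
}}

```text
t: 48.73
eef_pos: [462.0, -233.6, 96.0]
orientation: [-1.563, -0.004, -1.755]
wrist_force: [0.3, -0.2, 0.3]
finger_gap: 85.4
```

```bash
python3 m5.py orange w18
```

```text
t 48.78 P [ 462.  -233.6   96. ] yaw -1.7552 dp mm [ -0.9 -64.   -1.7] twist [-0.46 -0.01  0.26] gap 85.5 F [-0.7  0.2 -0.3] j6 1.19
plate z [53.9 55.1 56. ] 4965
slope [-0.0055  0.001 ]
dialtop 43.17
```

View pics/w18.png

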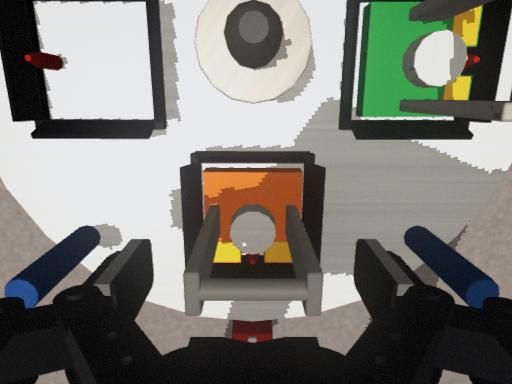

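C home. Now the third turn, same way; post at 124.2°: (461.8, -127.8), yaw −2.541.

>>> {"api": "arm_command", "payload": {
  "dp": [
    [0,-0.01,0],
    [0,-0.02,0],
    [0,-0.03,0],
    [0,-0.03,0],
    [0,-0.01,0]
  ],
  "twist": [
    [-0.2,0,0.1],
    [0,0,0],
    [0,0,0],
    [0,0,0],
    [0,0,0]
  ],
  "hand": [0,0,0,0,0]
}}

```text
t: 49.2
eef_pos: [458.6, -231.4, 197.4]
orientation: [-1.576, 0.001, -1.755]
wrist_force: [0.8, 0.2, 1.6]
finger_gap: 85.3
```

>>> {"api": "arm_command", "payload": {
  "dp": [
    [-0.01,0,-0.002],
    [-0.01,0,-0.002],
    [-0.01,0.001,-0.003],
    [-0.01,0.001,-0.004],
    [-0.009,0.001,-0.005]
  ],
  "twist": [
    [0,4.5,0],
    [0,4.5,0],
    [0,4.5,0],
    [0,4.5,0],
    [0,4.5,0]
  ],
  "hand": [0,0,0,0,0]
}}

```text
t: 49.62
eef_pos: [463.3, -181.6, 202.9]
orientation: [-1.564, -0.001, -2.165]
wrist_force: [-0.6, -0.2, -0.4]
finger_gap: 85.6
```

>>> {"api": "arm_command", "payload": {
  "dp": [
    [-0.009,0.003,-0.006],
    [-0.009,0.003,-0.007],
    [-0.009,0.003,-0.008],
    [-0.007,0.003,-0.007],
    [-0.002,0,-0.003]
  ],
  "twist": [
    [0,4.5,0],
    [0,4.5,0],
    [0,4.5,0],
    [0,4.0,0],
    [0,2,0]
  ],
  "hand": [0,0,0,0,0]
}}

```text
t: 50.03
eef_pos: [464.5, -130.9, 191.6]
orientation: [-1.563, 0.003, -2.526]
wrist_force: [-0.5, -0.4, 1.0]
finger_gap: 85.5
```

```bash
python3 - <<'E'
from h import *
goto([461.9,-127.8,72],-2.541)
E
```

```text
t 50.03 P [ 464.5 -130.9  191.6] yaw -2.5257 dp mm [  0.7 119.6  -4.9] twist [-0.44  0.87 -0.16] gap 85.5 F [-0.5 -0.4  1. ] j6 2.15
```

>>> {"api": "arm_command", "payload": {
  "dp": [
    [0,0.015,-0.002],
    [0,0.025,-0.001],
    [0,0.03,0],
    [0,0.025,0],
    [0,0.01,0]
  ],
  "twist": [
    [-0.2,0.5,-0.1],
    [0,0.2,0],
    [0,0,0],
    [0,0,0],
    [0,0,0]
  ],
  "hand": [0,0,0,0,0]
}}

```text
t: 50.45
eef_pos: [465.8, -128.8, 84.8]
orientation: [-1.56, 0.006, -2.535]
wrist_force: [0.0, 0.4, -1.1]
finger_gap: 85.7
```

```bash
python3 - <<'E'
from h import *
goto([461.9,-127.8,72],-2.541)
E
```

```text
t 50.45 P [ 465.8 -128.8   84.8] yaw -2.535 dp mm [ 2.7 12.7 -3.2] twist [-0.63  0.34 -0.34] gap 85.7 F [ 0.   0.4 -1.1] j6 2.16
```

>>> {"api": "arm_command", "payload": {
  "dp": [
    [0.0015,0.004,-0.002],
    [0,0.003,0],
    [0,0.001,0],
    [0,0,0],
    [0,0,0]
  ],
  "twist": [
    [-0.3,0.1,-0.2],
    [0,0,0],
    [0,0,0],
    [0,0,0],
    [0,0,0]
  ],
  "hand": [0,0.4,0.8,1,1],
  "grip_force": 25
}}

```text
t: 50.87
eef_pos: [461.4, -128.0, 74.2]
orientation: [-1.57, -0.001, -2.536]
wrist_force: [0.7, 0.0, 0.9]
finger_gap: 38.5
```

>>> {"api": "arm_command", "payload": {
  "dp": [
    [0,0,0],
    [0,0,0],
    [0,0,0],
    [0,0,0],
    [0,0,0]
  ],
  "twist": [
    [0,0,0],
    [0,0,0],
    [0,0,0],
    [0,0,0],
    [0,0,0]
  ],
  "hand": [1,1,1,1,1]
}}

```text
t: 51.28
eef_pos: [462.7, -128.8, 76.3]
orientation: [-1.567, 0.001, -2.536]
wrist_force: [0.4, 0.1, -4.1]
finger_gap: 15.1
```

```bash
python3 m6.py 124.3
```

```text
t 51.2833 r 143.7 ang 124.1 yaw should -2.546 is -2.536 z 76.3 F tool [-0.3  4.1  0.2] orient [-1.567e+00  1.000e-03 -2.536e+00] gap 15.1 j6 2.16
t 51.28 P [ 462.7 -128.8   76.3] yaw -2.5359 dp mm [ 0.4 -2.7  1.2] twist [-0.23  0.4  -0.04] gap 15.1 F [ 0.4  0.1 -4.1] j6 2.16
```

>>> {"api": "arm_command", "payload": {
  "dp": [
    [0.01,0,0],
    [0.012,0,0],
    [0.011,0,0.0003],
    [0.011,0,0.0004],
    [0.011,0,0.0004]
  ],
  "twist": [
    [0,-1,0],
    [0,-3,0],
    [0,-4,0],
    [0,-4.3,0],
    [0,-4.3,0]
  ],
  "hand": [1,1,1,1,1]
}}

```text
t: 51.7
eef_pos: [430.2, -159.6, 76.9]
orientation: [-1.555, 0.018, -2.233]
wrist_force: [2.2, -2.7, -4.6]
finger_gap: 15.1
```

```bash
python3 m6.py 160
```

```text
t 51.7 r 143.3 ang 142.1 yaw should -2.232 is -2.233 z 76.9 F tool [0.9 4.7 3.4] orient [-1.555  0.018 -2.233] gap 15.1 j6 1.75
t 51.7 P [ 430.2 -159.6   76.9] yaw -2.2332 dp mm [43.8 -2.7  7.8] twist [ -1.06 -17.96  -0.87] gap 15.1 F [ 2.2 -2.7 -4.6] j6 1.75
```

>>> {"api": "arm_command", "payload": {
  "dp": [
    [0.011,0,0.0003],
    [0.011,0,0.0005],
    [0.011,0,0.0005],
    [0.011,0,0.0005],
    [0.011,0,0.0005]
  ],
  "twist": [
    [-0.3,-4,-0.4],
    [-0.3,-4.3,-0.2],
    [-0.2,-4.3,0],
    [0,-4.3,0],
    [0,-4.3,0]
  ],
  "hand": [1,1,1,1,1]
}}

```text
t: 52.12
eef_pos: [404.8, -209.8, 76.9]
orientation: [-1.564, 0.005, -1.844]
wrist_force: [3.2, -1.0, -6.4]
finger_gap: 15.2
```

```bash
python3 m6.py 185
```

```text
t 52.1167 r 143.6 ang 164.7 yaw should -1.838 is -1.844 z 76.9 F tool [0.1 6.4 3.4] orient [-1.564  0.005 -1.844] gap 15.2 j6 1.24
t 52.12 P [ 404.8 -209.8   76.9] yaw -1.8438 dp mm [49.4 -2.3 10.3] twist [ -0.42 -20.64  -0.24] gap 15.2 F [ 3.2 -1.  -6.4] j6 1.24
```

>>> {"api": "arm_command", "payload": {
  "dp": [
    [0.011,0,0.0005],
    [0.011,0,0.0005],
    [0.011,0,0.0005],
    [0.011,0,0.0005],
    [0.011,0,0.0005]
  ],
  "twist": [
    [-0.2,-4.4,0],
    [0,-4.3,0],
    [0,-4.3,0],
    [0,-4.3,0],
    [0,-4.3,0]
  ],
  "hand": [1,1,1,1,1]
}}

```text
t: 52.53
eef_pos: [400.5, -266.2, 76.9]
orientation: [-1.564, 0.005, -1.449]
wrist_force: [2.6, 0.9, -4.1]
finger_gap: 15.1
```

```bash
python3 m6.py 214.7
```

```text
t 52.5333 r 144.0 ang 187.4 yaw should -1.442 is -1.449 z 76.9 F tool [-0.5  4.1  2.7] orient [-1.564  0.005 -1.449] gap 15.1 j6 0.75
t 52.53 P [ 400.5 -266.2   76.9] yaw -1.4485 dp mm [65.2 -2.3 17.9] twist [ -0.43 -27.7   -0.2 ] gap 15.1 F [ 2.6  0.9 -4.1] j6 0.75
```

>>> {"api": "arm_command", "payload": {
  "dp": [
    [0.011,0,0.0006],
    [0.011,0,0.0006],
    [0.011,0,0.0006],
    [0.011,0,0.0006],
    [0.0115,0,0.0007]
  ],
  "twist": [
    [0,-4.4,0],
    [0,-4.3,0],
    [0,-4.3,0],
    [0,-4.3,0],
    [0,-4,0]
  ],
  "hand": [1,1,1,1,1]
}}

```text
t: 52.95
eef_pos: [417.4, -318.6, 76.7]
orientation: [-1.563, 0.01, -1.059]
wrist_force: [-37.9, 67.1, 55.2]
finger_gap: 15.4
```

```bash
python3 m6.py 214.7
```

```text
t 52.95 r 144.5 ang 209.4 yaw should -1.058 is -1.059 z 76.7 F tool [-77.6 -54.5   0.3] orient [-1.563  0.01  -1.059] gap 15.4 j6 0.3
t 52.95 P [ 417.4 -318.6   76.7] yaw -1.0589 dp mm [13.2 -2.4  2.6] twist [-0.49 -5.37 -0.52] gap 15.4 F [-37.9  67.1  55.2] j6 0.3
```

```bash
python3 - <<'E'
from h import *
c=cap("wrist","w19");s=cap("scene");np.savez("sc19.npz",**s);np.savez("w19.npz",**c)
cv2.imwrite('pics/s19.png',cv2.resize(s["pixels"][60:240,130:310,::-1],None,fx=3.3,fy=3.3,interpolation=cv2.INTER_CUBIC))
print(arm.observe())
E
python3 m2.py sc19.npz
```

```text
{'t': 53.05, 'joint_pos': array([-0.75662141,  0.06712868,  1.84779336,  0.01145673,  1.23493487,
        0.29917303]), 'joint_vel': array([ 0.00809822, -0.0206782 ,  0.02156954, -0.01403473, -0.02890427,
        0.0880199 ]), 'joint_torque': array([ -2.92120099, -45.20638704, -49.29444909,  -0.75762207,
        -5.10276452,  -1.59828655]), 'eef_pos': array([ 417.3777018 , -318.1845092 ,   76.91133229]), 'orientation': array([-1.56293172,  0.01109536, -1.05957148]), 'wrist_force': array([-9.84990714, 13.33613446, 12.43280657]), 'moment': array([2.05696639, 1.43434796, 0.07846472]), 'finger_gap': 14.868577280289934}
sc19.npz rim centre [ 544.  -247.5] r 162.6 226 z 41.9
  post [ 419.  -316.9] r 143.0 ang -151.0
  post [ 614.6 -374. ] r 144.8 ang -60.8
  post [ 475.9 -119.3] r 145.2 ang 118.0
  post [ 672.8 -176.4] r 147.2 ang 28.9
  dowel [ 442.4 -214.9   63.3] r 106.7 ang 162.2
  dowel [ 649.9 -276.    67.2] r 109.7 ang -15.0
  dowel [ 576.9 -141.6   67.8] r 110.9 ang 72.7
  hub top mid [ 544.7 -246.8  117.3] [40.  41.9  9.2]
  spigot top [ 544.8 -246.2  140.7] 12
```

View pics/s19.png

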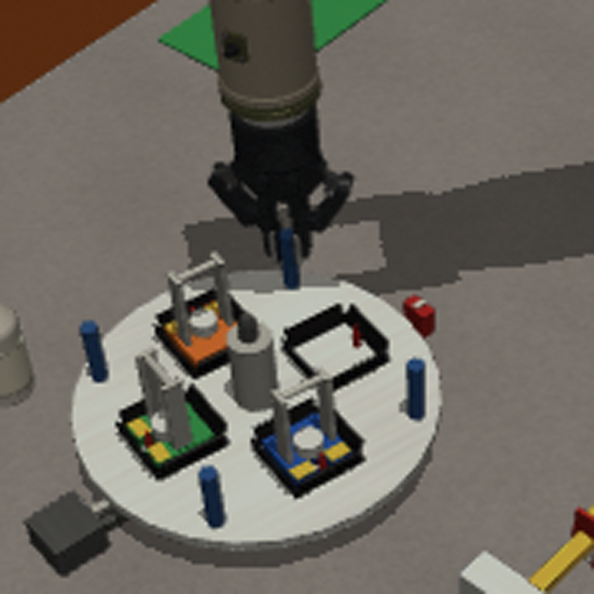

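View pics/w19.png

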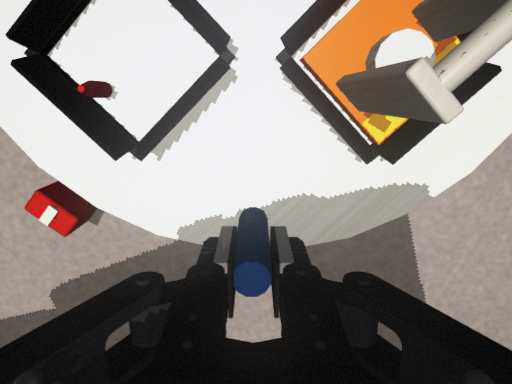

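>>> {"api": "arm_command", "payload": {
  "dp": [
    [0.008,0,0],
    [0.01,0,0.0005],
    [0.006,0,0.0005],
    [0,0,0],
    [0,0,0]
  ],
  "twist": [
    [0,-2,0],
    [0,-2,0],
    [0,-1,0],
    [0,0,0],
    [0,0,0]
  ],
  "hand": [1,1,1,1,1]
}}

```text
t: 53.47
eef_pos: [424.3, -329.8, 77.0]
orientation: [-1.566, 0.037, -0.965]
wrist_force: [1.6, -2.4, -7.4]
finger_gap: 15.2
```

```bash
python3 m6.py 214.7
```

```text
t 53.4667 r 144.6 ang 214.6 yaw should -0.967 is -0.965 z 77.0 F tool [ 3.1  7.3 -0.1] orient [-1.566  0.037 -0.965] gap 15.2 j6 0.2
t 53.47 P [ 424.3 -329.8   77. ] yaw -0.965 dp mm [ 0.1 -2.   2.1] twist [-0.3  0.  -2.1] gap 15.2 F [ 1.6 -2.4 -7.4] j6 0.2
```

Arrived at 214.6°. Release and lift.

>>> {"api": "arm_command", "payload": {
  "dp": [
    [0,0,0],
    [0,0,0],
    [0,0,0],
    [0,-0.01,0],
    [0,-0.02,0]
  ],
  "twist": [
    [0,0,0],
    [0,0,0],
    [0,0,0],
    [0,0,-0.7],
    [0,0,-0.7]
  ],
  "hand": [0.4,0.3,0.3,0.3,0.3]
}}

```text
t: 53.88
eef_pos: [423.9, -329.9, 105.3]
orientation: [-1.566, 0.014, -0.966]
wrist_force: [-0.2, 0.5, -0.2]
finger_gap: 59.9
```

>>> {"api": "arm_command", "payload": {
  "dp": [
    [0,-0.02,0],
    [0,-0.03,0],
    [0,-0.035,0],
    [0,-0.025,0],
    [0,-0.01,0]
  ],
  "twist": [
    [0,0,-0.5],
    [0,0,0],
    [0,0,0],
    [0,0,0],
    [0,0,0]
  ],
  "hand": [0.3,0.3,0,0,0]
}}

```text
t: 54.3
eef_pos: [423.4, -330.3, 235.0]
orientation: [-1.565, -0.001, -0.966]
wrist_force: [0.2, -0.2, -0.2]
finger_gap: 85.1
```

```bash
python3 - <<'E'
from h import *
for n in("scene","top"):
    s=cap(n,n+"20");np.savez(n+"20.npz",**s);P=cloud(s)
    for m,a,ce in blobs(mask(s,'red'),40):
        q=P[m];q=q[(q[:,2]>12)&(q[:,2]<30)]
        if len(q)>30 and np.median(q[:,0])>0 and np.median(q[:,0])<560: print(n,ce.round(),a,np.median(q,0).round(1),((q.min(0)+q.max(0))/2).round(1))
E
python3 m2.py scene20.npz
```

```text
scene [13. 27.] 1359 [  361.3 -1528.     21.2] [  348.5 -1550.1    21. ]
scene [257. 155.] 77 [ 360.7 -207.4   22.7] [ 355.9 -211.5   21.1]
scene [329. 194.] 156 [349.2  55.   19.4] [348.3  53.8  19.2]
scene [360. 202.] 167 [319.6 142.7  19. ] [319.4 142.6  19.1]
scene [322. 218.] 166 [436.2  88.4  19. ] [436.4  88.2  19.1]
top [209. 239.] 120 [434.2  86.5  19.3] [434.2  86.3  19.7]
top [220. 268.] 123 [345.9  52.5  19.1] [347.1  52.6  19.8]
top [191. 278.] 126 [318.9 141.   19.3] [318.9 140.6  20.1]
scene20.npz rim centre [ 544.  -247.5] r 162.5 256 z 42.0
  post [ 425.2 -328.3] r 143.7 ang -145.8
  post [ 627.3 -366.3] r 145.2 ang -55.0
  post [ 464.1 -126.6] r 144.9 ang 123.5
  post [ 664.5 -165.4] r 145.8 ang 34.3
  dowel [ 438.2 -226.2   64.4] r 107.9 ang 168.6
  dowel [ 652.  -265.2   65.2] r 109.4 ang -9.3
  dowel [ 568.1 -138.4   63. ] r 111.7 ang 77.5
  hub top mid [ 544.3 -246.6  116.9] [42.3 41.1  9.8]
  spigot top [ 545.6 -244.9  140.8] 17
```

View pics/top20.png

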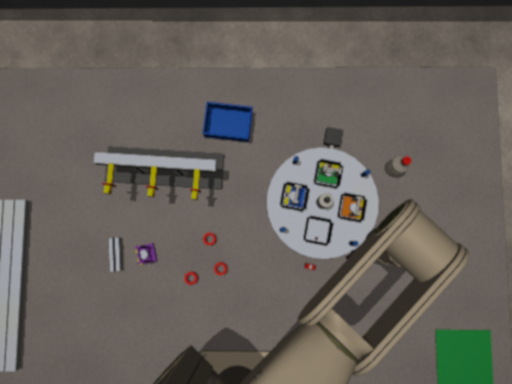

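```bash
python3 - <<'E'
from h import *
plan([435,87,150],-0.966,15)
E
```

```text
t 54.4 P [ 423.7 -330.5  233.7] yaw -0.966 need 12 rows; using 15 j [-0.76 -0.04  1.66  0.01  1.52  0.2 ]
[-0.022,0.006,0.016],[-0.022,0.006,0.016],[-0.022,0.006,0.016],[-0.022,0.006,0.016],[-0.022,0.006,0.016]
[-0.022,0.006,0.016],[-0.022,0.006,0.016],[-0.022,0.006,0.016],[-0.022,0.006,0.016],[-0.022,0.006,0.016]
[-0.022,0.006,0.016],[-0.022,0.006,0.016],[-0.022,0.006,0.016],[-0.022,0.006,0.016],[-0.022,0.006,0.016]
twist y each -0.00
```

>>> {"api": "arm_command", "payload": {
  "dp": [
    [-0.018,0,0.013],
    [-0.022,0,0.016],
    [-0.022,0,0.016],
    [-0.022,0,0.016],
    [-0.022,0,0.016]
  ],
  "twist": [
    [-0.2,0,0],
    [0,0,0],
    [0,0,0],
    [0,0,0],
    [0,0,0]
  ],
  "hand": [0,0,0,0,0]
}}

```text
t: 54.82
eef_pos: [423.9, -198.6, 226.1]
orientation: [-1.573, 0.003, -0.974]
wrist_force: [0.5, -0.5, 1.1]
finger_gap: 85.0
```

>>> {"api": "arm_command", "payload": {
  "dp": [
    [-0.022,0,0.016],
    [-0.022,0,0.016],
    [-0.022,0.004,0.016],
    [-0.022,0.006,0.016],
    [-0.022,0.01,0.016]
  ],
  "twist": [
    [0,0,0],
    [0,0,0],
    [0,0,0],
    [0,0,0],
    [0,0,0]
  ],
  "hand": [0,0,0,0,0]
}}

```text
t: 55.23
eef_pos: [424.3, -55.1, 197.8]
orientation: [-1.577, 0.01, -0.976]
wrist_force: [-0.3, 0.0, 0.1]
finger_gap: 85.5
```

```bash
python3 - <<'E'
from h import *
goto([435,87,150],-0.966)
E
```

```text
t 55.23 P [424.3 -55.1 197.8] yaw -0.976 dp mm [-111.2   48.4   88.8] twist [ 0.34 -0.57 -0.58] gap 85.5 F [-0.3  0.   0.1] j6 0.72
```

>>> {"api": "arm_command", "payload": {
  "dp": [
    [-0.022,0.006,0.017],
    [-0.022,0.01,0.018],
    [-0.022,0.012,0.018],
    [-0.022,0.01,0.018],
    [-0.013,0.005,0.01]
  ],
  "twist": [
    [0.2,-0.3,-0.3],
    [0.1,-0.2,-0.2],
    [0,0,0],
    [0,0,0],
    [0,0,0]
  ],
  "hand": [0,0,0,0,0]
}}

```text
t: 55.65
eef_pos: [427.4, 82.1, 143.0]
orientation: [-1.579, 0.008, -0.967]
wrist_force: [-0.6, -0.1, -0.0]
finger_gap: 85.3
```

>>> {"api": "arm_command", "payload": {
  "dp": [
    [0,0,0],
    [0,0,0],
    [0,0,0],
    [0,0,0],
    [0,0,0]
  ],
  "twist": [
    [0,0,0],
    [0,0,0],
    [0,0,0],
    [0,0,0],
    [0,0,0]
  ],
  "hand": [0,0,0,0,0]
}}

```text
t: 56.07
eef_pos: [422.3, 83.5, 135.6]
orientation: [-1.589, 0.013, -0.963]
wrist_force: [-0.0, -0.8, 0.5]
finger_gap: 85.6
```

```bash
cat > m7.py <<'E'
from h import *
import sys
c=cap("wrist",sys.argv[1]);np.savez("ring.npz",**c);P=cloud(c)
for m,a,ce in blobs(mask(c,'red'),40):
    q=P[m];t=q[(q[:,2]>17)&(q[:,2]<25)]
    if len(t)<50: continue
    k=cv2.convexHull(np.float32(t[:,:2]));(x,y),r=cv2.minEnclosingCircle(k);print(ce.round(),a,"centre",round(x,1),round(y,1),"r",round(r,1),"z",np.median(t[:,2]).round(1),"dist",np.hypot(x,y).round())
goto([435,87,150],-0.966)
E
python3 m7.py w21
```

```text
[261. 161.] 1615 centre 434.8 87.4 r 20.0 z 21.0 dist 444.0
[131. 229.] 1326 centre 318.4 141.4 r 20.4 z 20.9 dist 348.0
[235. 263.] 1644 centre 347.2 53.7 r 19.9 z 20.9 dist 351.0
t 56.12 P [422.4  83.4 135.7] yaw -0.9628 dp mm [  4.  -14.6  12.1] twist [ 1.03  0.19 -0.74] gap 85.6 F [ 0.7 -0.  -0.4] j6 1.04
```

View pics/w21.png

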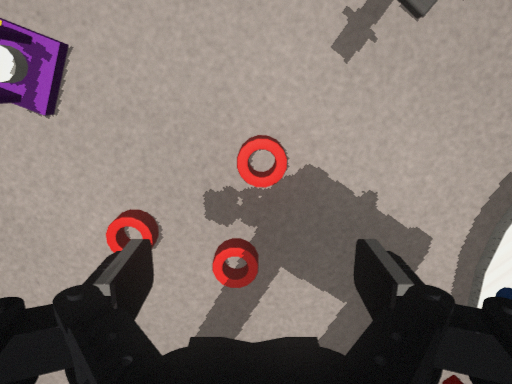

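>>> {"api": "arm_command", "payload": {
  "dp": [
    [0.002,0.005,0.006],
    [0.001,0.015,0.003],
    [0,0.02,0.001],
    [0,0.012,0],
    [0,0,0]
  ],
  "twist": [
    [0.5,0.1,-0.4],
    [0.2,0,-0.1],
    [0,0,0],
    [0,0,0],
    [0,0,0]
  ],
  "hand": [0,0,0,0,0]
}}

```text
t: 56.53
eef_pos: [437.5, 84.1, 84.2]
orientation: [-1.566, -0.003, -0.971]
wrist_force: [-0.6, 0.5, -0.8]
finger_gap: 85.2
```

```bash
python3 - <<'E'
from h import *
goto([434.8,87.2,4],-0.966)
E
```

```text
t 56.53 P [437.5  84.1  84.2] yaw -0.9709 dp mm [-4.3 80.2 -0.9] twist [-0.25 -0.28  0.15] gap 85.2 F [-0.6  0.5 -0.8] j6 1.05
```

>>> {"api": "arm_command", "payload": {
  "dp": [
    [-0.002,0.012,-0.0005],
    [-0.001,0.016,0],
    [0,0.016,0],
    [0,0.008,0],
    [0,0,0]
  ],
  "twist": [
    [-0.2,-0.2,0.1],
    [0,0,0],
    [0,0,0],
    [0,0,0],
    [0,0,0]
  ],
  "hand": [0,0,0,0,0]
}}

```text
t: 56.95
eef_pos: [438.5, 85.6, 31.3]
orientation: [-1.565, -0.004, -0.969]
wrist_force: [-0.7, 0.6, 0.6]
finger_gap: 85.2
```

```bash
python3 m7.py w22; python3 - <<'E'
from h import *
goto([434.8,87.2,4],-0.966)
E
```

```text
[248. 233.] 4420 centre 434.8 88.0 r 20.1 z 20.9 dist 444.0
[ 53. 374.] 202 centre 306.4 132.6 r 8.4 z 21.2 dist 334.0
t 57.0 P [438.7  85.7  31.9] yaw -0.9695 dp mm [  -2.7 -118.1   -1.6] twist [-0.33 -0.2   0.23] gap 85.4 F [-0.9  0.4  1. ] j6 1.05
t 57.0 P [438.7  85.7  31.9] yaw -0.9695 dp mm [-3.6 27.9 -2.5] twist [-0.33 -0.2   0.23] gap 85.4 F [-0.9  0.4  1. ] j6 1.05
```

View pics/w22.png

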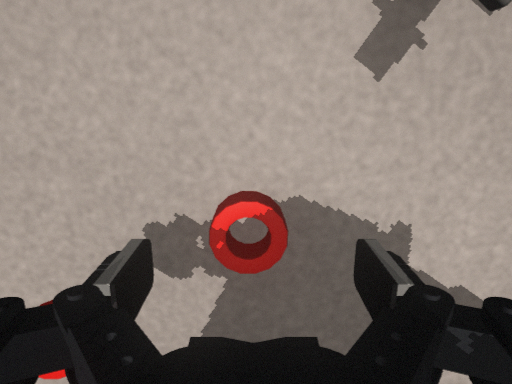

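>>> {"api": "arm_command", "payload": {
  "dp": [
    [-0.002,0.006,-0.0015],
    [0,0.006,0],
    [0,0.006,0],
    [0,0.002,0],
    [0,0,0]
  ],
  "twist": [
    [-0.2,-0.1,0.1],
    [0,0,0],
    [0,0,0],
    [0,0,0],
    [0,0,0]
  ],
  "hand": [0,0,0,0,0]
}}

```text
t: 57.42
eef_pos: [438.9, 86.7, 13.0]
orientation: [-1.564, -0.005, -0.968]
wrist_force: [-0.1, 0.1, -0.0]
finger_gap: 85.2
```

```bash
python3 - <<'E'
from h import *
goto([434.8,87.6,4],-0.966)
E
```

```text
t 57.42 P [438.9  86.7  13. ] yaw -0.9675 dp mm [-3.1  9.  -3. ] twist [-0.37 -0.09  0.27] gap 85.2 F [-0.1  0.1 -0. ] j6 1.05
```

>>> {"api": "arm_command", "payload": {
  "dp": [
    [-0.002,0.002,-0.002],
    [0,0.002,-0.0005],
    [0,0.001,0],
    [0,0,0],
    [0,0,0]
  ],
  "twist": [
    [-0.3,0,0.2],
    [0,0,0],
    [0,0,0],
    [0,0,0],
    [0,0,0]
  ],
  "hand": [0.2,0.4,0.4,0.4,0.4]
}}

```text
t: 57.83
eef_pos: [435.9, 87.1, 8.1]
orientation: [-1.569, -0.001, -0.967]
wrist_force: [-0.7, -0.8, 0.6]
finger_gap: 51.0
```

```bash
python3 - <<'E'
from h import *
goto([434.8,87.6,4],-0.966)
E
```

```text
t 57.83 P [435.9  87.1   8.1] yaw -0.9675 dp mm [-1.1  4.1 -0.6] twist [-0.08 -0.08  0.07] gap 51.0 F [-0.7 -0.8  0.6] j6 1.05
```

>>> {"api": "arm_command", "payload": {
  "dp": [
    [-0.0008,0.002,-0.0004],
    [0,0.0015,0],
    [0,0,0],
    [0,0,0],
    [0,0,0]
  ],
  "twist": [
    [0,0,0],
    [0,0,0],
    [0,0,0],
    [0,0,0],
    [0,0,0]
  ],
  "hand": [0.4,0.4,0.4,1,1],
  "grip_force": 30
}}

```text
t: 58.25
eef_pos: [435.5, 87.6, 4.9]
orientation: [-1.569, -0.002, -0.967]
wrist_force: [-2.0, 0.4, 3.8]
finger_gap: 39.2
```

>>> {"api": "arm_command", "payload": {
  "dp": [
    [0,0,0],
    [0,0,0],
    [0,0,0],
    [0,0,0],
    [0,0,0]
  ],
  "twist": [
    [0,0,0],
    [0,0,0],
    [0,0,0],
    [0,0,0],
    [0,0,0]
  ],
  "hand": [1,1,1,1,1]
}}

```text
t: 58.67
eef_pos: [435.5, 87.6, 5.0]
orientation: [-1.569, -0.002, -0.967]
wrist_force: [-1.3, 0.4, 0.6]
finger_gap: 38.8
```

>>> {"api": "arm_command", "payload": {
  "dp": [
    [0,-0.006,0],
    [0,-0.015,0],
    [0,-0.025,0],
    [0,-0.025,0],
    [0,-0.02,0]
  ],
  "twist": [
    [0,0,0],
    [0,0,0],
    [0,0,0],
    [0,0,0],
    [0,0,0]
  ],
  "hand": [1,1,1,1,1]
}}

```text
t: 59.08
eef_pos: [429.5, 87.0, 94.0]
orientation: [-1.58, 0.005, -0.968]
wrist_force: [0.5, -0.2, -0.2]
finger_gap: 39.2
```

```bash
python3 m7.py w23; python3 - <<'E'
from h import *
c=dict(np.load("ring.npz"));p,R,s=pose();Q=(cloud(c)-p)@R
m=mask(c,'red')&(abs(Q[...,0])<30)&(abs(Q[...,2])<40)&(Q[...,1]<40);q=Q[m]
print(m.sum(),"y",np.percentile(q[:,1],[2,50,98]).round(1),"min",q.min(0).round(1),"max",q.max(0).round(1))
t=q[q[:,1]<np.percentile(q[:,1],2)+2.5];(x,z),r=cv2.minEnclosingCircle(cv2.convexHull(np.float32(t[:,[0,2]])));print("top face centre",x,z,r,t[:,1].mean())
A=np.c_[t[:,[0,2]],np.ones(len(t))];print("slope",np.linalg.lstsq(A,t[:,1],rcond=None)[0])
E
```

```text
[248. 264.] 7862 centre 346.3 54.0 r 20.1 z 20.9 dist 350.0
[112. 262.] 1767 centre 319.2 141.6 r 19.9 z 20.9 dist 349.0
t 59.13 P [432.2  87.3  98.3] yaw -0.9675 dp mm [  1.7 -51.7   1.9] twist [ 0.25 -0.09 -0.11] gap 39.1 F [3.1 0.7 2.6] j6 1.05
6337 y [-13.  -11.4   4.8] min [-22.2 -26.4 -22.7] max [17.1  8.2 17.3]
top face centre -3.8601980209350586 -2.946444272994995 21.053176879882812 -11.83628775668276
slope [ 1.27428687e-02  9.05700504e-03 -1.17850510e+01]
```

View pics/w23.png

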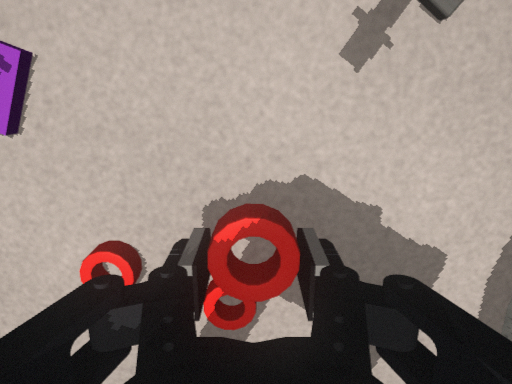

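```bash
python3 - <<'E'
from h import *
plan([543.4,-247.8,200],-0.966,15)
E
```

```text
t 59.13 P [432.2  87.3  98.3] yaw -0.968 need 11 rows; using 15 j [ 0.08 -0.2   2.06 -0.    1.29  1.05]
[0.023,-0.007,-0.007],[0.023,-0.007,-0.007],[0.023,-0.007,-0.007],[0.023,-0.007,-0.007],[0.023,-0.007,-0.007]
[0.023,-0.007,-0.007],[0.023,-0.007,-0.007],[0.023,-0.007,-0.007],[0.023,-0.007,-0.007],[0.023,-0.007,-0.007]
[0.023,-0.007,-0.007],[0.023,-0.007,-0.007],[0.023,-0.007,-0.007],[0.023,-0.007,-0.007],[0.023,-0.007,-0.007]
twist y each -0.01
```

>>> {"api": "arm_command", "payload": {
  "dp": [
    [0.012,-0.02,-0.004],
    [0.018,-0.022,-0.005],
    [0.023,-0.022,-0.007],
    [0.023,-0.02,-0.007],
    [0.023,-0.01,-0.007]
  ],
  "twist": [
    [0.2,0,0],
    [0,0,0],
    [0,0,0],
    [0,0,0],
    [0,0,0]
  ],
  "hand": [1,1,1,1,1]
}}

```text
t: 59.55
eef_pos: [462.8, -10.8, 197.1]
orientation: [-1.571, 0.003, -0.96]
wrist_force: [0.8, -0.2, -0.7]
finger_gap: 39.0
```

>>> {"api": "arm_command", "payload": {
  "dp": [
    [0.023,0,-0.007],
    [0.023,0,-0.007],
    [0.023,0,-0.007],
    [0.023,0,-0.007],
    [0.023,0,-0.007]
  ],
  "twist": [
    [0,0,0],
    [0,0,0],
    [0,0,0],
    [0,0,0],
    [0,0,0]
  ],
  "hand": [1,1,1,1,1]
}}

```text
t: 59.97
eef_pos: [503.9, -131.6, 204.1]
orientation: [-1.564, -0.005, -0.96]
wrist_force: [0.9, 0.7, -1.2]
finger_gap: 39.0
```

```bash
python3 - <<'E'
from h import *
goto([543.4,-247.8,200],-0.966)
E
```

```text
t 59.97 P [ 503.9 -131.6  204.1] yaw -0.9598 dp mm [117.8   4.5 -34.3] twist [-0.42  0.36  0.28] gap 39.0 F [ 0.9  0.7 -1.2] j6 0.6
```

>>> {"api": "arm_command", "payload": {
  "dp": [
    [0.023,0,-0.007],
    [0.023,0,-0.007],
    [0.023,0,-0.007],
    [0.022,0,-0.007],
    [0.013,0,-0.003]
  ],
  "twist": [
    [-0.2,0.2,0.1],
    [-0.1,0.1,0.1],
    [0,0,0],
    [0,0,0],
    [0,0,0]
  ],
  "hand": [1,1,1,1,1]
}}

```text
t: 60.38
eef_pos: [538.5, -242.3, 204.9]
orientation: [-1.569, -0.002, -0.967]
wrist_force: [0.3, 0.4, -0.5]
finger_gap: 38.9
```

>>> {"api": "arm_command", "payload": {
  "dp": [
    [0,0,0],
    [0,0,0],
    [0,0,0],
    [0,0,0],
    [0,0,0]
  ],
  "twist": [
    [0,0,0],
    [0,0,0],
    [0,0,0],
    [0,0,0],
    [0,0,0]
  ],
  "hand": [1,1,1,1,1]
}}

```text
t: 60.8
eef_pos: [537.7, -242.9, 204.1]
orientation: [-1.57, -0.0, -0.97]
wrist_force: [0.1, 0.8, -1.0]
finger_gap: 39.0
```

```bash
cat > m8.py <<'E'
from h import *
import sys
c=cap("wrist",sys.argv[1]);np.savez("col.npz",**c);p,R,s=pose();P=cloud(c);Q=(P-p)@R
m=mask(c,'red')&(abs(Q[...,0])<25)&(abs(Q[...,2])<30)&(abs(Q[...,1])<25);q=Q[m]
y0=np.percentile(q[:,1],3);t=q[q[:,1]<y0+2.5];(x,z),r=cv2.minEnclosingCircle(cv2.convexHull(np.float32(t[:,[0,2]])));print(m.sum(),"top face centre tool x,z",round(x,1),round(z,1),"r",round(r,1),"y",t[:,1].mean().round(1))
w=p+R@np.array([x,t[:,1].mean(),z]);print("collar centre world",w.round(1))
A=np.c_[t[:,[0,2]],np.ones(len(t))];print("slope",np.linalg.lstsq(A,t[:,1],rcond=None)[0].round(3))
goto([543.4,-247.8,150],-0.966)
E
python3 m8.py w24; python3 m2.py col.npz
```

```text
6204 top face centre tool x,z -1.3 -0.2 r 19.9 y -15.9
collar centre world [ 536.8 -241.8  220.2]
slope [ 2.0000e-03  2.0000e-03 -1.5949e+01]
t 60.85 P [ 537.8 -242.8  204.2] yaw -0.9693 dp mm [ 7.3 54.2  1.7] twist [-0.06 -0.19  0.02] gap 38.9 F [-0.2  0.7 -0.7] j6 0.46
col.npz rim centre [ 543.4 -248.1] r 164.0 574 z 43.2
  post [ 463.3 -128.1] r 144.3 ang 123.7
  post [ 625.2 -366.4] r 143.8 ang -55.3
  post [ 429.3 -324.4] r 137.3 ang -146.2
  dowel [ 564.  -141.8   66.8] r 108.2 ang 79.0
  dowel [ 649.5 -267.1   66.1] r 107.8 ang -10.1
  dowel [ 524.1 -353.    65.5] r 106.6 ang -100.5
  hub top mid [ 544.7 -247.9  116.9] [37.5 39.4  9.7]
  spigot top [ 545.1 -247.   141.8] 348
```

View pics/w24.png

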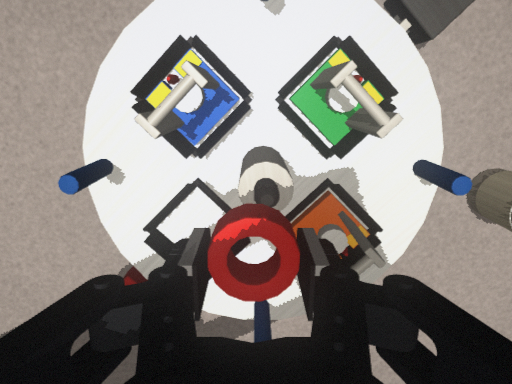

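>>> {"api": "arm_command", "payload": {
  "dp": [
    [0.004,0.01,0.001],
    [0.002,0.014,0],
    [0,0.01,0],
    [0,0.004,0],
    [0,0,0]
  ],
  "twist": [
    [0,-0.2,0],
    [0,0,0],
    [0,0,0],
    [0,0,0],
    [0,0,0]
  ],
  "hand": [1,1,1,1,1]
}}

```text
t: 61.27
eef_pos: [542.4, -245.4, 161.9]
orientation: [-1.57, -0.0, -0.963]
wrist_force: [-0.3, 0.3, -0.6]
finger_gap: 38.9
```

```bash
python3 - <<'E'
from h import *
goto([543.5,-247.7,150],-0.966)
E
```

```text
t 61.27 P [ 542.4 -245.4  161.9] yaw -0.9628 dp mm [ 2.6 11.9 -0.4] twist [-0.07  0.19  0.01] gap 38.9 F [-0.3  0.3 -0.6] j6 0.45
```

>>> {"api": "arm_command", "payload": {
  "dp": [
    [0.002,0.002,0],
    [0,0.002,0],
    [0,0.001,0],
    [0,0,0],
    [0,0,0]
  ],
  "twist": [
    [0,0,0],
    [0,0,0],
    [0,0,0],
    [0,0,0],
    [0,0,0]
  ],
  "hand": [1,1,1,1,1]
}}

```text
t: 61.68
eef_pos: [543.0, -246.9, 155.3]
orientation: [-1.571, 0.002, -0.963]
wrist_force: [0.0, 0.0, -1.8]
finger_gap: 39.0
```

```bash
python3 m8.py w25; python3 - <<'E'
from h import *
goto([543.5,-247.7,120],-0.966)
a=cv2.imread("pics/w25.png");cv2.imwrite("pics/w25b.png",cv2.resize(a[130:330,150:360],None,fx=3,fy=3,interpolation=cv2.INTER_CUBIC))
E
```

```text
6232 top face centre tool x,z -1.4 0.0 r 19.8 y -15.9
collar centre world [ 542.4 -245.8  171.3]
slope [ 2.0000e-03  4.0000e-03 -1.5877e+01]
t 61.73 P [ 543.1 -247.   155.4] yaw -0.9629 dp mm [ 0.9  5.4 -0.2] twist [-0.02  0.18 -0.09] gap 39.2 F [-0.6  1.3 -1.7] j6 0.45
t 61.73 P [ 543.1 -247.   155.4] yaw -0.9629 dp mm [ 0.9 35.4 -0.1] twist [-0.02  0.18 -0.09] gap 39.2 F [-0.6  1.3 -1.7] j6 0.45
```

View pics/w25b.png

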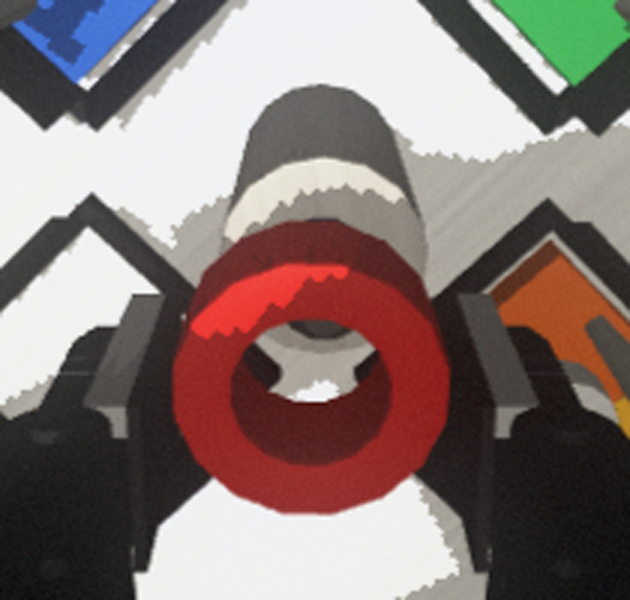

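```bash
python3 - <<'E'
from h import *
c=dict(np.load("col.npz"));p,R,s=pose();P=cloud(c);Q=(P-p)@R
r=np.hypot(P[...,0]-543.4,P[...,1]+247.8)
red=mask(c,'red')
for v in range(164,206,4):
    m=(P[v,:,2]>55)&(P[v,:,2]<121)&(r[v]<32)&~red[v]
    u=np.where(m)[0]
    if len(u)>10: print(v,u.min(),u.max(),"x mid",(Q[v,u.min(),0]+Q[v,u.max(),0])/2,"w",Q[v,u.max(),0]-Q[v,u.min(),0])
# collar edges
for v in range(235,275,8):
    u=np.where(red[v]&(abs(Q[v,:,1]+16)<3))[0];print("col",v,u.min(),u.max(),(Q[v,u.min(),0]+Q[v,u.max(),0])/2,Q[v,u.max(),0]-Q[v,u.min(),0])
print("hub expected tool", R.T@(np.array([543.4,-247.8,117])-p))
E
```

```text
164 244 270 x mid 1.3865749612087592 w 19.074070489593367
168 238 276 x mid 1.3890948265096537 w 27.986889840649273
172 235 278 x mid 0.7652306294250746 w 31.30121051956841
176 233 281 x mid 1.4338074893691637 w 35.026985321197074
180 231 282 x mid 0.649772937176559 w 35.655048542547405
184 230 284 x mid 1.1302397441404235 w 36.62095277690359
188 229 285 x mid 0.9365019516458819 w 36.1536587594819
192 228 286 x mid 0.7345126013753376 w 35.62176486402686
196 227 288 x mid 1.2631839071676865 w 36.645319926703166
200 226 289 x mid 1.0522614404997022 w 35.98382708393409
204 225 290 x mid 1.0212273846843427 w 36.66603761141636
col 235 214 293 -1.301206673576667 32.82257802666797
col 243 210 296 -1.5909563803036413 35.85207437746076
col 251 207 300 -1.3084793498590912 38.80308354039818
col 259 207 299 -1.4642610400209186 38.39238439849848
col 267 207 299 -1.409184323760197 38.85439868329227
hub expected tool [ 0.92978233 38.37096987 -0.25327881]
```

>>> {"api": "arm_command", "payload": {
  "dp": [
    [0.0006,0.003,0],
    [0,0.004,0],
    [0,0.003,0],
    [0,0.002,0],
    [0,0,0]
  ],
  "twist": [
    [0,0,0],
    [0,0,0],
    [0,0,0],
    [0,0,0],
    [0,0,0]
  ],
  "hand": [1,1,1,1,1]
}}

```text
t: 62.15
eef_pos: [544.1, -247.9, 143.4]
orientation: [-1.57, -0.0, -0.963]
wrist_force: [0.3, -0.7, -0.3]
finger_gap: 38.8
```

```bash
python3 - <<'E'
from h import *
goto([543.5,-247.7,121],-0.966)
E
```

```text
t 62.15 P [ 544.1 -247.9  143.4] yaw -0.963 dp mm [-0.5 22.4 -0.4] twist [-0.07  0.17  0.02] gap 38.8 F [ 0.3 -0.7 -0.3] j6 0.45
```

>>> {"api": "arm_command", "payload": {
  "dp": [
    [0,0.003,0],
    [0,0.003,0],
    [0,0.003,0],
    [0,0.002,0],
    [0,0,0]
  ],
  "twist": [
    [0,0,0],
    [0,0,0],
    [0,0,0],
    [0,0,0],
    [0,0,0]
  ],
  "hand": [1,1,1,1,1]
}}

```text
t: 62.57
eef_pos: [543.9, -247.7, 130.8]
orientation: [-1.57, 0.0, -0.963]
wrist_force: [-1.4, -0.1, -1.1]
finger_gap: 38.4
```

```bash
python3 m8.py w26; python3 - <<'E'
from h import *
goto([543.5,-247.7,121],-0.966)
E
```

```text
6189 top face centre tool x,z -1.2 -0.2 r 20.0 y -15.8
collar centre world [ 543.1 -246.8  146.8]
slope [ 2.0000e-03  3.0000e-03 -1.5827e+01]
t 62.62 P [ 544.  -247.7  131. ] yaw -0.9629 dp mm [ -0.3 -19.   -0.5] twist [-0.06  0.18 -0.  ] gap 38.7 F [-0.   0.1 -1.8] j6 0.45
t 62.62 P [ 544.  -247.7  131. ] yaw -0.9629 dp mm [-0.3 10.  -0.4] twist [-0.06  0.18 -0.  ] gap 38.7 F [-0.   0.1 -1.8] j6 0.45
```

Sliding down the spigot freely. Last 8–9 mm.

>>> {"api": "arm_command", "payload": {
  "dp": [
    [0,0.0025,0],
    [0,0.002,0],
    [0,0.002,0],
    [0,0.001,0],
    [0,0,0]
  ],
  "twist": [
    [0,0,0],
    [0,0,0],
    [0,0,0],
    [0,0,0],
    [0,0,0]
  ],
  "hand": [1,1,1,1,1]
}}

```text
t: 63.03
eef_pos: [544.2, -247.9, 123.1]
orientation: [-1.569, -0.001, -0.963]
wrist_force: [0.0, 0.4, -2.6]
finger_gap: 39.2
```

```bash
python3 m8.py w27
```

```text
5855 top face centre tool x,z -1.3 -0.1 r 19.9 y -15.9
collar centre world [ 543.3 -246.9  139.1]
slope [ 3.0000e-03  2.0000e-03 -1.5932e+01]
t 63.08 P [ 544.2 -247.9  123.2] yaw -0.9629 dp mm [ -0.5 -26.8  -0.6] twist [-0.08  0.18  0.03] gap 39.0 F [ 0.2  0.2 -0.7] j6 0.45
```

>>> {"api": "arm_command", "payload": {
  "dp": [
    [0,0.001,0],
    [0,0.0005,0],
    [0,0,0],
    [0,0,0],
    [0,0,0]
  ],
  "twist": [
    [0,0,0],
    [0,0,0],
    [0,0,0],
    [0,0,0],
    [0,0,0]
  ],
  "hand": [1,1,0.3,0.25,0.25]
}}

```text
t: 63.5
eef_pos: [544.7, -248.1, 122.4]
orientation: [-1.569, -0.002, -0.963]
wrist_force: [0.2, -0.7, -0.4]
finger_gap: 64.1
```

>>> {"api": "arm_command", "payload": {
  "dp": [
    [0,0,0],
    [0,0,0],
    [0,-0.006,0],
    [0,-0.015,0],
    [0,-0.025,0]
  ],
  "twist": [
    [0,0,0],
    [0,0,0],
    [0,0,0],
    [0,0,0],
    [0,0,0]
  ],
  "hand": [0.2,0.2,0.2,0.2,0.2]
}}

```text
t: 63.92
eef_pos: [541.3, -246.3, 163.9]
orientation: [-1.573, 0.008, -0.963]
wrist_force: [-0.2, -0.6, 0.8]
finger_gap: 68.3
```

>>> {"api": "arm_command", "payload": {
  "dp": [
    [0,-0.03,0],
    [0,-0.03,0],
    [0,-0.025,0],
    [0,-0.01,0],
    [0,0,0]
  ],
  "twist": [
    [0,0,0],
    [0,0,0],
    [0,0,0],
    [0,0,0],
    [0,0,0]
  ],
  "hand": [0.2,0.2,0.2,0.2,0.2]
}}

```text
t: 64.33
eef_pos: [542.7, -247.2, 269.8]
orientation: [-1.571, 0.002, -0.963]
wrist_force: [0.9, -0.5, -0.8]
finger_gap: 68.4
```

```bash
python3 - <<'E'
from h import *
goto([544,-247,230],-0.966)
c=cap("wrist","w28");np.savez("end.npz",**c);P=cloud(c)
m=mask(c,'red')&(P[...,2]>130)&(P[...,2]<145)&(np.hypot(P[...,0]-543.4,P[...,1]+247.8)<35);t=P[m]
(x,y),r=cv2.minEnclosingCircle(cv2.convexHull(np.float32(t[:,:2])));print("collar",round(x,1),round(y,1),round(r,1),"z",np.median(t[:,2]).round(1))
for col in('blue','green','orange'):
    m=mask(c,col)&(P[...,2]>45)&(P[...,2]<65)&(np.hypot(P[...,0]-543.4,P[...,1]+247.8)<130);t=P[m];print(col,m.sum(),np.median(t,0).round(1))
s=cap("scene");np.savez("sce.npz",**s)
cv2.imwrite('pics/send.png',cv2.resize(s["pixels"][60:240,130:310,::-1],None,fx=3.3,fy=3.3,interpolation=cv2.INTER_CUBIC))
E
python3 m2.py end.npz sce.npz
```

```text
t 64.33 P [ 542.7 -247.2  269.8] yaw -0.9629 dp mm [ 0.6 39.8  1.2] twist [-0.01  0.18 -0.11] gap 68.4 F [ 0.9 -0.5 -0.8] j6 0.45
collar 543.5 -247.2 19.9 z 137.9
blue 1222 [ 558.4 -179.9   55.2]
green 1198 [ 612.5 -259.2   55.1]
orange 1451 [ 531.8 -319.5   55.2]
end.npz rim centre [ 543.6 -248. ] r 163.8 687 z 43.2
  post [ 658.5 -169.4] r 139.3 ang 34.4
  post [ 462.8 -128. ] r 144.6 ang 123.9
  post [ 625.1 -366.7] r 144.0 ang -55.5
  post [ 424.5 -328.6] r 143.9 ang -145.9
  dowel [ 564.1 -141.7   66.7] r 108.2 ang 79.0
  dowel [ 649.3 -267.    65.7] r 107.4 ang -10.2
  dowel [ 438.1 -227.3   66.4] r 107.5 ang 168.9
  dowel [ 523.9 -353.    65.1] r 106.8 ang -100.6
  hub top mid [ 547.7 -245.5  117.1] [31.3 34.3  9.7]
  spigot top [ 544.  -247.   139.6] 770
sce.npz rim centre [ 544.  -247.6] r 162.6 196 z 42.0
  post [ 426.2 -327.6] r 142.4 ang -145.8
  post [ 627.4 -365.7] r 144.6 ang -54.8
  post [ 463.5 -126.7] r 145.3 ang 123.7
  post [ 665.3 -164.2] r 147.2 ang 34.5
  dowel [ 439.6 -225.6   65.1] r 106.8 ang 168.1
  dowel [ 651.5 -266.5   62.4] r 109.1 ang -10.0
  dowel [ 564.  -141.7   66.5] r 107.8 ang 79.3
  hub top mid [ 550.3 -240.8  117.1] [30.  29.3  9.8]
  spigot top [ 547.8 -246.2  140.1] 34
```

View pics/w28.png

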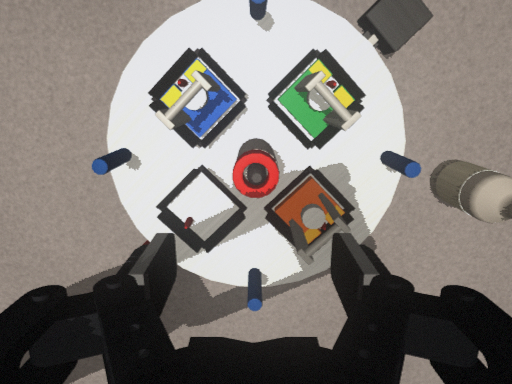

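View pics/send.png

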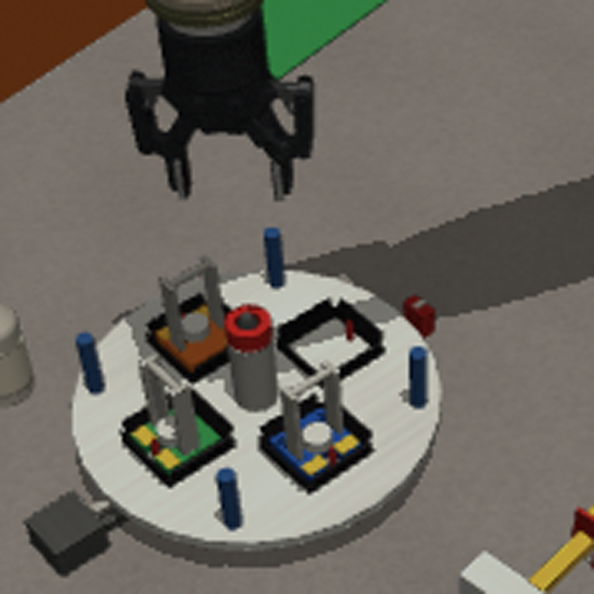

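>>> {"api": "arm_command", "payload": {
  "dp": [
    [0,0,0],
    [0,0,0],
    [0,0,0],
    [0,0,0],
    [0,0,0]
  ],
  "twist": [
    [0,0,0],
    [0,0,0],
    [0,0,0],
    [0,0,0],
    [0,0,0]
  ],
  "hand": [0.2,0.2,0.2,0.2,0.2]
}}

```text
t: 64.85
eef_pos: [538.8, -245.1, 257.6]
orientation: [-1.578, 0.017, -0.963]
wrist_force: [-0.3, 0.5, 0.8]
finger_gap: 68.4
```

```bash
python3 - <<'E'
from h import *
print(arm.hand_in())
E
```

```text
the job is handed in; nothing more can be done
None
```

I took all three parts (A blue, B green, C orange) off their hooks and seated each in the nest at the load station. I turned the dial one detent after each part, three in all. I then put the red collar that lay farthest from the base, at about (435, 87) mm, over the spigot and handed in at about 65 s of the 210 s allowed.

**What the last checks showed**
- **Parts:** all three plates read 12.0 mm above the dial top, which is flat on the nest floor, and each dowel sits in its notch.
- **Dial:** the empty nest is at the load station. The posts and dowels read within about 0.5° of where they started, apart from one dowel at 0.7°.
- **Collar:** it sits within about 0.6 mm of the hub centre and fully down, with its top at about 137 mm after correcting the camera's height error of about 0.9 mm.
- **Gripper:** it is clear of everything. I saw no sign that the oil bottle or the other two rings were moved, but I did not measure the bin, offcut or bottle at the end.

**What went less smoothly**
- The first dial turn settled about 1.3° short of its detent, still inside the tolerance. The second turn took it fully in.
- On the third turn the wrist force briefly reached about 95 N, under the 120 N limit, when the dial met resistance just before the detent. It then moved in normally.

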